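# Load a small vacuum chamber, slide it into its clamp and latch it

### The job

Make the little vacuum chamber ready for its pump: put every wooden spool on the round base, inside its raised lip, and set the knobbed cover on the base over them. Then slide the covered base along the table, without lifting or tipping it, right home into the open half ring of the clamp stand, swing the hinged half of the ring shut round the two flanges and swing the latch shut over its post. Leave the paint pots where they stand.

Things in the scene. Friction and masses are not known exactly. Their poses are not given: they have to be found in the camera images.
- chamber_base: steel base of the chamber, loose, about 0.6 kg. Origin: centre of its underside, z up. Body 112 mm across up to z = 38 mm, flange 134 mm across at z = 38 to 46 mm. Spools go on its flat top (z = 46 mm), inside a thin lip (inner radius 51, outer 53.5 mm, top at z = 52 mm). The handle points along its +x. Slides on the table with friction about 0.6
- base_handle (a point): grip point on the base's handle, a level black bar 14 mm wide, z = 14 to 28 mm above the table, along the base's +x from radius 56 to 144 mm; this point is at radius 118 mm, z = 21 mm. In the stand it should point between the stand's +y and half way to its -x, clear of the stand's posts; jaw and latch pass above it
- chamber_lid: round metal cover, about 0.25 kg, open below. Origin: centre of its underside, z up. Flange 134 mm across, 8 mm thick, inner radius 56 mm; dome 118 mm across, 46 mm high (42 mm free inside); black knob on top. Seated, it stands round the base's lip (2.5 mm play all round) with its origin 46 mm above the base's origin
- lid_knob (a point): middle of the cover's knob, 63 mm above the cover's underside; the knob's head is a cylinder 26 mm across, from 54 to 72 mm
- spool_1: small turned wooden spool, 34 mm across its two flanges (8 mm thick each, waist 22 mm) and 36 mm high, 30 g, standing on end at the start. Origin: centre of its underside, z along its axis. Two or three of the three spools are there, any other is absent
- spool_2: small turned wooden spool, 34 mm across its two flanges (8 mm thick each, waist 22 mm) and 36 mm high, 30 g, standing on end at the start. Origin: centre of its underside, z along its axis. Two or three of the three spools are there, any other is absent
- spool_3: small turned wooden spool, 34 mm across its two flanges (8 mm thick each, waist 22 mm) and 36 mm high, 30 g, standing on end at the start. Origin: centre of its underside, z along its axis. Two or three of the three spools are there, any other is absent
- clamp_stand: clamp stand fixed to the table. Origin: on the table at the centre of the clamp ring. Its -y half carries a fixed half ring, a channel for both flanges: web of inner radius 72 mm, lips of inner radius 63 mm at z = 31 to 35 (under the base's flange) and 57 to 61 mm (above the cover's). Open towards its +y: from there the base slides in over the bare table, along the stand's -y
- stand_seat (a point): where the centre of the base's underside belongs when it is fully home: the centre of the clamp ring, at table height
- clamp_jaw (a joint): hinged half of the clamp ring: 0 = shut round the flanges (end stop), grows to 1.9 rad as it opens, clockwise seen from above, about the vertical axis through jaw_hinge. Light friction (under 2 N at its post), stays where it is left. Its ring stands at z = 31 to 61 mm
- jaw_post (a point): grip point on the steel post at the free end of the jaw, a vertical round pin 14 mm across that stands from z = 61 to 97 mm; this point is at z = 82 mm, 179 mm from jaw_hinge. When the jaw is shut it stands at (-88, 22) mm in the stand's frame
- jaw_hinge (a point): point on the vertical hinge axis of the jaw, z = 82 mm; a round post 20 mm thick stands here, at (90, 0) mm in the stand's frame, from the table to z = 71 mm
- clamp_latch (a joint): latch hook: 0 = shut, its hook behind the jaw's post (end stop); grows to 1.4 rad as it opens, anticlockwise seen from above, about the vertical axis through latch_hinge. Light friction (about 1 N at its pin), stays where it is left. Swing it shut after the jaw
- latch_post (a point): grip point on the latch's black pin, a vertical round pin 12 mm across that stands from z = 71 to 97 mm at the end of the hook; this point is at z = 86 mm, 84 mm from latch_hinge. When shut it stands at (-112, 52) mm in the stand's frame
- latch_hinge (a point): point on the vertical pivot axis of the latch, z = 86 mm; a round post 20 mm thick stands here, at (-92, -30) mm in the stand's frame, from the table to z = 71 mm
- paint_pot_1: paint pot that must not be disturbed, 32 mm across, 42 mm high; origin: centre of its underside
- paint_pot_b: another paint pot of the same size that must not be disturbed; origin: centre of its underside

How it is judged:
By the outcome, as a careful person would: the job done as asked, in the order asked, and still so for the second after the job is handed in, with the robot touching nothing.
Of spool_1, spool_2, spool_3 only 2 to 3 are there at a start; the rules pass over those that are not, and their reading is None.
At some moment in a run one of spool_1, spool_2, spool_3 may be knocked a few centimetres aside while the robot is not near it.
It also fails if it takes over 210 s, if anything falls off the work surface, if the arm or the gripper's body presses on something with over 40 N, if the wrist force passes 120 N, or if a joint passes its speed limit or range.

### The arm

A 6-joint arm with a two-finger parallel gripper is mounted at the origin on a cart in front of the work surface, level with it; the furniture and walls round the work are solid. World frame = base frame: x ahead of the robot, y to its left, z up, the work surface at z = 0. Lengths are in m, angles in rad, forces in N, time in s.
With the tool pointing down it reaches from about 0.25 to 0.775 m from the base axis. Payload 8.9 kg.
Tool frame: the origin (TCP) lies midway between the tips of the shut fingers; the grasp point (between the pads) lies 19 mm behind it; z points along the fingers, y is the direction in which the jaws open and shut (so a half turn about z gives the same grasp; the last joint's range is limited). The gripper opens to 85 mm and grips with 20 to 120 N. Pads are 22 mm wide; open, the fingers measure 114 mm over their backs; the gripper's body (76 mm by 85 mm) begins 54 mm behind the grasp point. The pads swing forward as they close: fully open they stand 13 mm farther back than shut.
Start: joints at [0.989, 0.291, -0.153, 1.127, 0, 1.431], TCP at [0.225, 0.474, 0.197] pointing down, gripper open.
Joint ranges: [-2.52, 2.52], [-0.91, 1.74], [-1.3, 1.37], [-1.96, 2.02], [-1.52, 1.47], [-3.14, 3.14]. Speed limits (rad/s): [2.22, 2.22, 2.79, 3.14, 3.14, 3.14].

### API

Orientations are given as a rotation vector (axis times angle).
In Python, from station import * gives the robot as it stands.
- The arm moves only by the shell command python3 -m crank 'ROWS' [FORCE]. ROWS is JSON, a list of rows, each an object of numbers: "fingers": the finger opening in mm, from 0 to 85.4; "dx", "dy", "dz": the shift along the world's x, y, z in mm; "rx", "ry", "rz": the turn, a rotation vector about the world's x, y, z in degrees. In form: [{"fingers": .., "dx": .., "dy": .., "dz": .., "rx": .., "ry": .., "rz": ..}, ...]. A call has 1 to 8 rows; each row is the pose to reach, as a shift and turn from the pose commanded when the call began; what a row does not reach only later rows make up. A row lasts 1/8 s, in which the tool goes at most 62.5 mm and 10.7 degrees, less where a joint would pass 70% of its speed; a pose out of reach is approached as far as the arm can. A call with a gripper value outside its range is refused whole. The fingers move at their own pace and stop on an object; FORCE is the grip in N (left out, the last holds). Time passes only in rows, so rows that repeat a pose let the fingers close. It gives the time, the measured TCP pose, the force and the opening at its end, in the units of the state.
- get_state(): the state, without advancing time (a new reading comes with each control period).
- grab_frame(name): name is "scene" or "top" or "wrist"; returns a dict with "pixels" (480x640x3 uint8, red, green, blue), "range_z" (480x640 float32, m along the optical axis (not along the pixel's ray), 0 where there is no reading), "camera_matrix" (3x3 intrinsics, pixels), "dist" ([k1, k2, p1, p2, k3] as OpenCV has them; the pictures are not rectified), "eye" and "rotation" of the camera in the world; the wrist camera has in their place "tool_from_camera" (4x4, takes a point from camera to tool coordinates, whose origin is the TCP and whose axes are the flange's). Camera axes: x right, y up, looking along -z (the intrinsics and any distortion apply to the point x, -y, -z); pixel columns grow to the right and rows downward; lengths in m; the calibration is good to about 2 mm. A picture is of the moment at which its call begins: read the wrist's pose just before it.
- finish_job(): hands the job in, once; it reports no verdict.
The state is a dict: "clock": time; "qpos": joint angles; "joint_velocities": joint speeds; "tau": joint torques, N m; "eef_pos": TCP position; "tcp_rot": TCP orientation; "wrist_force": force on the tool from outside, world axes, zero at the start; "ft_torque": the same for the moment, N m; "finger_gap": opening from 0.0 (shut) to 1.0 (fully open).
Only numpy, scipy, OpenCV 4.12 (cv2) and the standard library are available. Lean on these libraries where they do the work, as an engineer would, in place of code of your own. Each camera call takes 0.05 s, during which the arm holds its last target.

## Working session

There is one attempt and no reset: what is moved stays moved. The work goes in short steps, Python scripts to look and compute and a shell command to move; the robot and the scene stay as the last step left them, time stands still between calls to the robot, and variables do not carry over. Pictures are saved under pics/ and viewed, and the job is handed in when it is done.

```bash
ls; mkdir -p pics; cat > h.py <<'E'
from station import *
import numpy as np, cv2
from scipy.spatial.transform import Rotation as R
def snap(n,f):
    s=get_state(); g=grab_frame(n); cv2.imwrite('pics/'+f,g['pixels'][:,:,::-1]); g['s']=s
    if n=='wrist':
        T=np.eye(4); T[:3,:3]=R.from_rotvec(s['tcp_rot']).as_matrix(); T[:3,3]=s['eef_pos']
        C=T@np.array(g['tool_from_camera']); g['rotation']=C[:3,:3]; g['eye']=C[:3,3]
    return g
def ray(g,uv):
    uv=np.array(uv,float).reshape(-1,1,2)
    p=cv2.undistortPoints(uv,np.array(g['camera_matrix']),np.array(g['dist'])).reshape(-1,2)
    d=np.c_[p[:,0],-p[:,1],-np.ones(len(p))]
    return d@np.array(g['rotation']).T
def plane(g,uv,z):
    d=ray(g,uv); e=np.array(g['eye']); return e+d*((z-e[2])/d[:,2])[:,None]
def depthpts(g,uv):
    d=ray(g,uv); uv=np.array(uv).reshape(-1,2).astype(int); r=g['range_z'][uv[:,1],uv[:,0]]
    return np.array(g['eye'])+d*r[:,None]
def cloud(g):
    v,u=np.mgrid[0:480,0:640]; uv=np.c_[u.ravel(),v.ravel()]
    return depthpts(g,uv).reshape(480,640,3)
E
python3 - <<'E'
from h import *
print(get_state())
for n in('top','scene','wrist'):
    g=snap(n,n+'0.png'); print(n,g['eye'],g['rotation'],g['camera_matrix'],g['dist'])
E
```

```text
pics
{'clock': 0.0, 'qpos': array([ 9.88735239e-01,  2.91318746e-01, -1.54137707e-01,  1.12670410e+00,
       -1.34739321e-05,  1.43145878e+00]), 'joint_velocities': array([-1.74000402e-03, -1.55633553e-03, -9.09084732e-04, -1.85139001e-03,
       -4.86766210e-04, -6.47688194e-05]), 'tau': array([-8.22930288e-04, -5.37148046e+01,  3.31371832e+01,  1.58912555e-02,
       -2.28920444e-04,  1.39845234e-06]), 'eef_pos': array([0.22465388, 0.47395564, 0.19610811]), 'tcp_rot': array([-6.89659863e-01, -3.06447775e+00,  2.01218846e-03]), 'wrist_force': array([-0.10324252,  0.44815685, -0.78212594]), 'ft_torque': array([ 0.00555836, -0.00231507,  0.01990292]), 'finger_gap': 1.0008630135896879}
top [ 0.42790208 -0.01083692  1.17965022] [ 0.09429814 -0.1045933  -1.58562533] [[509.77642888   0.         323.02628216]
 [  0.         509.77642888 233.32411149]
 [  0.           0.           1.        ]] [-0.12356376  0.          0.          0.          0.        ]
scene [0.08649758 0.93397486 0.91941587] [ 0.30650119 -1.17938534 -2.43994214] [[539.67970008   0.         324.04064303]
 [  0.         539.67970008 245.65357252]
 [  0.           0.           1.        ]] [-0.09409141  0.          0.          0.          0.        ]
wrist [0.15612434 0.50707322 0.37335536] [[ 0.42870719 -0.86292006 -0.26754275]
 [ 0.90344219  0.40897419  0.12857808]
 [-0.00153452 -0.29683175  0.95492856]] [[416.15849299   0.         327.64923206]
 [  0.         416.15849299 235.16792939]
 [  0.           0.           1.        ]] [-0.07771497  0.          0.          0.          0.        ]
```

```bash
sed -i "s/^    return g$/    g['rotation']=np.array(g['rotation'])\n    if g['rotation'].shape==(3,): g['rotation']=R.from_rotvec(g['rotation']).as_matrix()\n    return g/" h.py; sed -n 1,14p h.py
```

```text
from station import *
import numpy as np, cv2
from scipy.spatial.transform import Rotation as R
def snap(n,f):
    s=get_state(); g=grab_frame(n); cv2.imwrite('pics/'+f,g['pixels'][:,:,::-1]); g['s']=s
    if n=='wrist':
        T=np.eye(4); T[:3,:3]=R.from_rotvec(s['tcp_rot']).as_matrix(); T[:3,3]=s['eef_pos']
        C=T@np.array(g['tool_from_camera']); g['rotation']=C[:3,:3]; g['eye']=C[:3,3]
    g['rotation']=np.array(g['rotation'])
    if g['rotation'].shape==(3,): g['rotation']=R.from_rotvec(g['rotation']).as_matrix()
    return g
def ray(g,uv):
    uv=np.array(uv,float).reshape(-1,1,2)
    p=cv2.undistortPoints(uv,np.array(g['camera_matrix']),np.array(g['dist'])).reshape(-1,2)
```

View pics/top0.png

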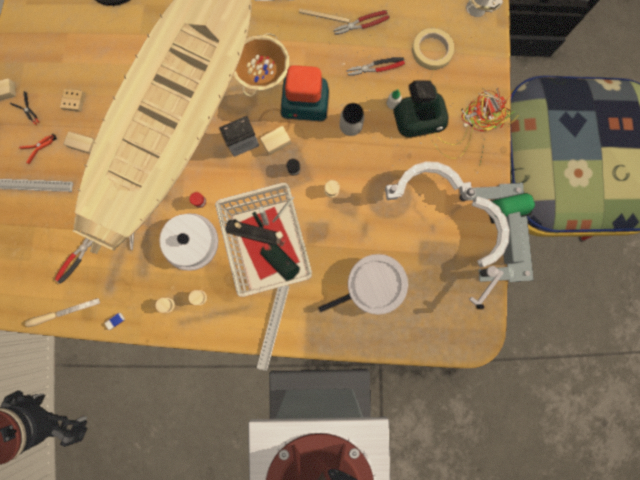

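View pics/scene0.png

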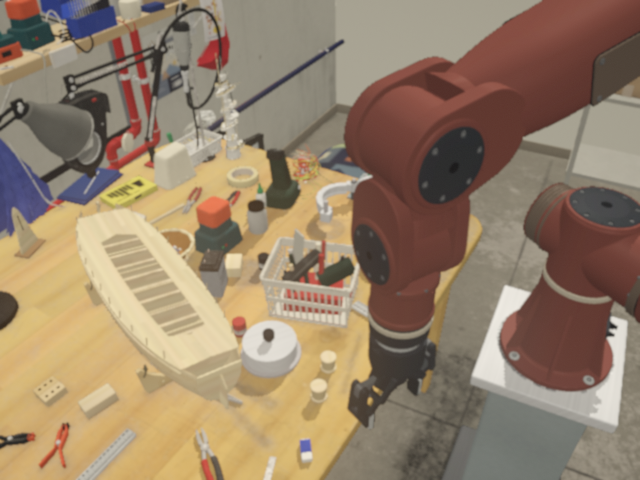

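View pics/wrist0.png

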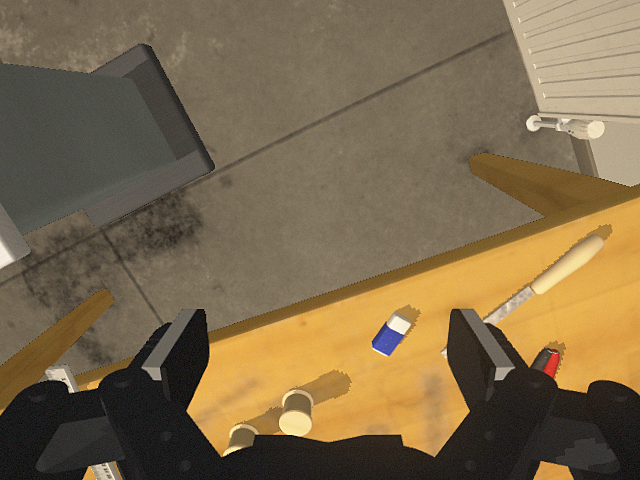

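```bash
cat > m.py <<'E'
from h import *
g=snap('top','t_m.png')
P=cloud(g)
hsv=cv2.cvtColor(g['pixels'],cv2.COLOR_RGB2HSV)
print('table z', np.median(P[330:350,330:360,2]))
def proj(p):
    pc=(np.array(p)-g['eye'])@g['rotation']
    return cv2.projectPoints(np.array([[pc[0],-pc[1],-pc[2]]]),np.zeros(3),np.zeros(3),np.array(g['camera_matrix']),np.array(g['dist']))[0].ravel()
print('tcp px',proj(get_state()['eef_pos']))
for n,(u,v) in dict(sA=(332,188),sB=(165,305),sC=(197,297),potR=(197,200),potB=(293,166),lid=(188,240),knob=(183,239),base=(378,285),hand=(325,306),hinge=(467,192),jpost=(391,191),lpost=(480,304),lhinge=(492,271)).items():
    q=P[v-3:v+4,u-3:u+4,:].reshape(-1,3); print(n,np.round(np.median(q,0),4),'zmax',q[:,2].max().round(4))
z=P[:,:,2]
for lo,hi in((.02,.05),(.05,.11)):
    pass
c=P[130:340,140:540]; im=g['pixels'][130:340,140:540]
cv2.imwrite('pics/t_zoom.png',cv2.resize(im,(800,420),interpolation=cv2.INTER_CUBIC)[:,:,::-1])
E
python3 m.py
```

```text
table z -0.0003529137375007929
tcp px [ 73.40916508 404.37229847]
sA [ 0.6776 -0.042   0.0349] zmax 0.0406
sB [0.4165 0.3389 0.0359] zmax 1.1797
sC [0.4338 0.2658 0.0357] zmax 0.0401
potR [0.6539 0.2671 0.0407] zmax 0.0445
potB [0.7294 0.0466 0.0404] zmax 0.0446
lid [0.5595 0.2813 0.0591] zmax 0.0767
knob [0.5611 0.2896 0.0713] zmax 0.0767
base [ 0.4541 -0.1396  0.0454] zmax 0.0487
hand [ 0.4098 -0.0212  0.0265] zmax 0.0322
hinge [ 0.6587 -0.3465  0.0613] zmax 0.0735
jpost [ 0.659  -0.1709  0.0714] zmax 0.0995
lpost [ 0.4073 -0.3555  0.0871] zmax 1.1797
lhinge [ 0.4785 -0.3907  0.0703] zmax 0.0749
```

View pics/t_zoom.png

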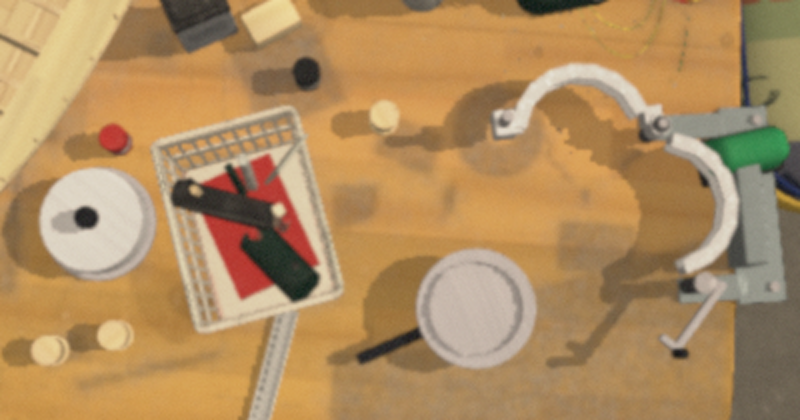

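```bash
cat > fit.py <<'E'
from h import *
def enc(P,x,y,r,lo,hi):
    d=np.hypot(P[...,0]-x,P[...,1]-y); m=(d<r)&(P[...,2]>lo)&(P[...,2]<hi)
    q=P[m][:,:2].astype(np.float32)
    if len(q)<3: return None
    c,rad=cv2.minEnclosingCircle(q*1000)
    return np.round(c,1),round(rad,1),np.round(q.mean(0)*1000,1),len(q)
def handle(P,bx,by):
    d=np.hypot(P[...,0]-bx,P[...,1]-by); m=(d>.075)&(d<.15)&(P[...,2]>.018)&(P[...,2]<.036)
    q=P[m][:,:2]-[bx,by]; a=np.arctan2(q[:,1],q[:,0]); return np.degrees(np.median(a)),len(a)
if __name__=='__main__':
    g=snap('top','t_f.png'); P=cloud(g)
    for n,a in dict(sA=(.677,-.042,.03,.03,.042),sB=(.4165,.339,.03,.03,.042),sC=(.434,.266,.03,.03,.042),potR=(.654,.267,.03,.036,.048),potB=(.729,.047,.03,.036,.048),
      lidfl=(.56,.285,.085,.004,.012),dome=(.56,.285,.075,.041,.052),knob=(.5611,.2896,.03,.06,.08),base=(.454,-.14,.085,.040,.055),
      hinge=(.659,-.345,.02,.062,.08),jpost=(.659,-.171,.02,.08,.11),lpost=(.405,-.355,.02,.08,.11),lhinge=(.4785,-.39,.018,.062,.08)).items():
        print(n,enc(P,*a))
    print(handle(P,.454,-.14))
E
python3 fit.py
```

```text
sA (array([679.7, -42. ]), 17.5, array([679.6, -42. ], dtype=float32), 172)
sB (array([417.6, 344.6]), 18.3, array([416.3, 344.7], dtype=float32), 189)
sC (array([433.4, 269.6]), 17.8, array([433.8, 268.8], dtype=float32), 180)
potR (array([658.8, 270.2]), 16.5, array([658.7, 270. ], dtype=float32), 143)
potB (array([732.5,  45.3]), 16.6, array([732. ,  46.4], dtype=float32), 142)
lidfl (array([560.2, 284.9]), 84.6, array([549.1, 262. ], dtype=float32), 363)
dome (array([562.7, 293.6]), 59.8, array([562.5, 291.7], dtype=float32), 1898)
knob (array([562.5, 292.2]), 13.2, array([562.5, 291.1], dtype=float32), 117)
base (array([ 456.4, -138.6]), 67.4, array([ 456.7, -137.9], dtype=float32), 2801)
hinge (array([ 661.8, -347.8]), 17.8, array([ 659.3, -351.1], dtype=float32), 58)
jpost (array([ 663.1, -174.1]), 7.1, array([ 662.3, -173.3], dtype=float32), 44)
lpost (array([ 402. , -354.1]), 6.2, array([ 402.1, -353.3], dtype=float32), 38)
lhinge (array([ 476.3, -392.2]), 15.4, array([ 477.5, -392.5], dtype=float32), 131)
(np.float64(111.22770500218611), 187)
```

```bash
cat > go.py <<'E'
from h import *
import sys
def cur():
    s=get_state(); M=R.from_rotvec(s['tcp_rot']).as_matrix(); return s,M
if __name__=='__main__':
    s,M=cur()
    print('t',round(s['clock'],2),'p',np.round(s['eef_pos']*1000,1),'jaw',round(np.degrees(np.arctan2(M[1,1],M[0,1])),2),'tool z',np.round(M[:,2],4),'q',np.round(s['qpos'],2),'gap',round(s['finger_gap']*85.4,1),'F',np.round(s['wrist_force'],1))
    if len(sys.argv)>3:
        t=np.array([float(a) for a in sys.argv[1:4]]); print('d',np.round(t-s['eef_pos']*1000,1))
        if len(sys.argv)>4:
            r=float(sys.argv[4])-np.degrees(np.arctan2(M[1,1],M[0,1])); print('rz',round((r+90)%180-90,2))
E
python3 go.py 433.5 269.5 100 0; python3 -m crank '[{"fingers":60,"dz":10}]'; python3 go.py
```

```text
t 0.25 p [224.8 474.2 196.5] jaw 64.63 tool z [-3.e-04 -5.e-04 -1.e+00] q [ 0.99  0.29 -0.15  1.13  0.    1.43] gap 85.3 F [-0.1 -0.4  0.1]
d [ 208.7 -204.7  -96.5]
rz -64.63
t 0.25 p [224.8 474.2 196.5] jaw 64.63 tool z [-3.e-04 -5.e-04 -1.e+00] q [ 0.99  0.29 -0.15  1.13  0.    1.43] gap 85.3 F [-0.1 -0.4  0.1]schema error: expected keys fingers, dx, dy, dz, rx, ry, rz
```

```bash
python3 -m crank '[{"fingers":60,"dx":50,"dy":-50,"dz":0,"rx":0,"ry":0,"rz":-9},{"fingers":60,"dx":90,"dy":-90,"dz":0,"rx":0,"ry":0,"rz":-19},{"fingers":60,"dx":130,"dy":-130,"dz":0,"rx":0,"ry":0,"rz":-29},{"fingers":60,"dx":170,"dy":-170,"dz":0,"rx":0,"ry":0,"rz":-39},{"fingers":60,"dx":200,"dy":-200,"dz":0,"rx":0,"ry":0,"rz":-49},{"fingers":60,"dx":209,"dy":-205,"dz":-20,"rx":0,"ry":0,"rz":-59},{"fingers":60,"dx":209,"dy":-205,"dz":-40,"rx":0,"ry":0,"rz":-64.6},{"fingers":60,"dx":209,"dy":-205,"dz":-60,"rx":0,"ry":0,"rz":-64.6}]' 40; python3 fit.py | head -3;python3 go.py 433.5 269.5 11 0; python3 -c "
from h import *
snap('wrist','w1.png')"
```

```text
clock: 1.25
eef_pos: [0.4341, 0.2691, 0.136]
tcp_rot: [-2.223, -2.22, 0.0]
wrist_force: [0.1, -1.3, -0.3]
finger_gap: 0.702
sA (array([680.2, -42.5]), 17.3, array([679.7, -42.3], dtype=float32), 173)
sB None
sC (array([433.8, 269.6]), 17.7, array([433.6, 268.6], dtype=float32), 183)
t 1.3 p [432.6 268.5 133.6] jaw -0.01 tool z [-0.0033 -0.0014 -1.    ] q [ 0.41  0.31 -0.3   0.96  0.    1.98] gap 60.1 F [-0.7 -1.1 -2.3]
d [   0.9    1.  -122.6]
rz 0.01
```

View pics/w1.png

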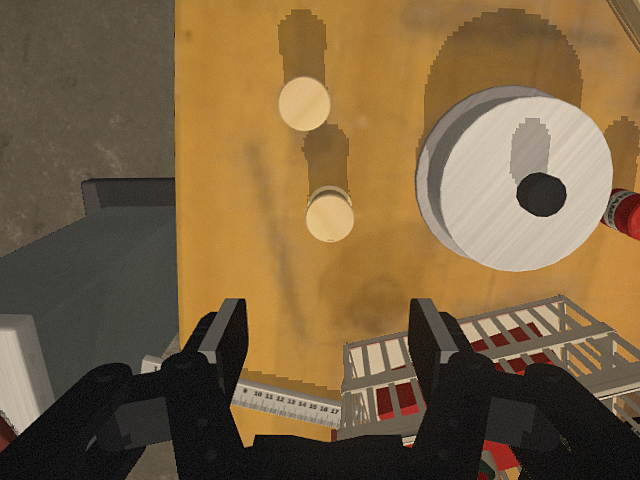

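```bash
python3 -c "
from h import *
g=snap('wrist','w2.png')
print(plane(g,[(330,219),(304,104)],.036)*1000, get_state()['eef_pos'])"
```

```text
[[433.63107454 270.41323855  36.        ]
 [416.93766719 346.34810248  36.        ]] [0.43319257 0.26900713 0.13610801]
```

Agrees. Go down and grasp spool C.

```bash
python3 -m crank '[{"fingers":60,"dx":0,"dy":0.5,"dz":-50,"rx":0,"ry":0,"rz":0},{"fingers":60,"dx":0,"dy":0.5,"dz":-90,"rx":0,"ry":0,"rz":0},{"fingers":60,"dx":0,"dy":0.5,"dz":-115,"rx":0,"ry":0,"rz":0},{"fingers":60,"dx":0,"dy":0.5,"dz":-125,"rx":0,"ry":0,"rz":0},{"fingers":28,"dx":0,"dy":0.5,"dz":-125,"rx":0,"ry":0,"rz":0},{"fingers":28,"dx":0,"dy":0.5,"dz":-125,"rx":0,"ry":0,"rz":0},{"fingers":28,"dx":0,"dy":0.5,"dz":-125,"rx":0,"ry":0,"rz":0},{"fingers":28,"dx":0,"dy":0.5,"dz":-125,"rx":0,"ry":0,"rz":0}]' 30;  python3 go.py 456.4 -170 150 0
```

```text
clock: 2.4
eef_pos: [0.4343, 0.27, 0.0123]
tcp_rot: [2.221, 2.222, 0.001]
wrist_force: [-1.1, -1.1, 0.0]
finger_gap: 0.332
t 2.4 p [434.3 270.   12.3] jaw 0.03 tool z [ 9.e-04  3.e-04 -1.e+00] q [ 0.41  0.45 -0.46  0.66 -0.    1.98] gap 28.3 F [-1.1 -1.1  0. ]
d [  22.1 -440.   137.7]
rz -0.03
```

```bash
python3 -m crank '[{"fingers":10,"dx":0,"dy":0,"dz":0,"rx":0,"ry":0,"rz":0},{"fingers":10,"dx":0,"dy":0,"dz":0,"rx":0,"ry":0,"rz":0},{"fingers":10,"dx":0,"dy":0,"dz":0,"rx":0,"ry":0,"rz":0}]' 30;  python3 -c "
from h import *
snap('wrist','w3.png')"
```

```text
clock: 2.78
eef_pos: [0.4339, 0.2698, 0.0117]
tcp_rot: [-2.221, -2.222, 0.0]
wrist_force: [-0.2, -0.6, -0.4]
finger_gap: 0.118
```

View pics/w3.png

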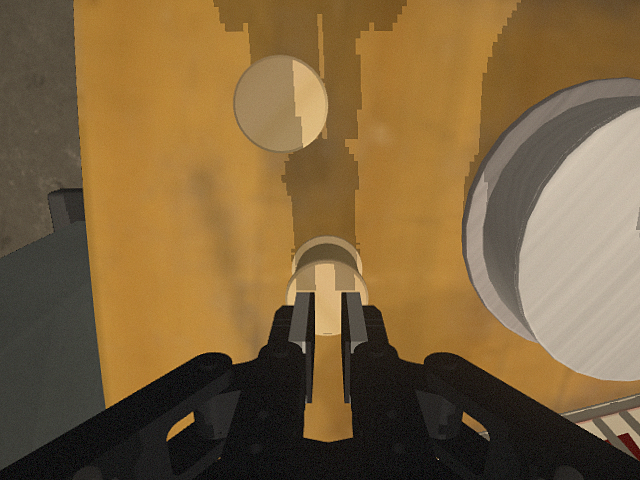

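```bash
cat >> h.py <<'E'
def proj(g,p):
    pc=(np.array(p).reshape(-1,3)-g['eye'])@g['rotation']
    return cv2.projectPoints(pc*[1,-1,-1],np.zeros(3),np.zeros(3),np.array(g['camera_matrix']),np.array(g['dist']))[0].reshape(-1,2)
E
python3 -c "
from h import *
g=snap('wrist','w4.png'); e=g['s']['eef_pos']
print(proj(g,[e,e+[0,0,.019],e+[0,0,.054]]),g['eye'],e)
print(np.round(depthpts(g,[(327,275),(327,325),(327,248),(303,300),(350,300),(310,380),(280,100)])*1000,1))
g=snap('scene','s4.png'); cv2.imwrite('pics/s4z.png',cv2.resize(g['pixels'][250:480,150:470],None,fx=2.5,fy=2.5)[:,:,::-1])
"
```

```text
[[328.06271737 278.83000655]
 [328.08379471 296.86830698]
 [328.13609088 342.03235292]] [0.43378671 0.34613662 0.18882392] [0.43391379 0.26984476 0.01167819]
[[433.5 281.7  35.5]
 [433.5 259.7  36.3]
 [433.4 285.6  13.8]
 [425.1 281.   56.2]
 [441.6 281.1  56.6]
 [428.4 267.4  83.1]
 [417.  348.4  36.3]]
```

View pics/s4z.png

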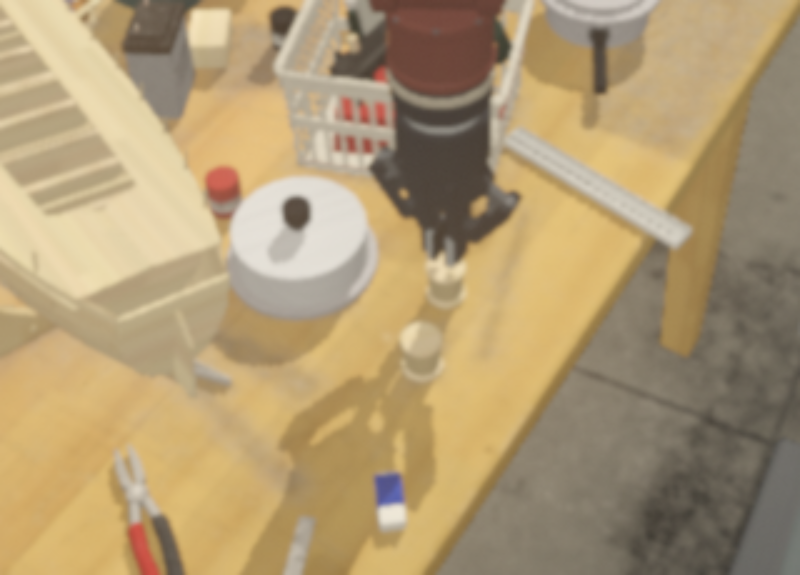

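```bash
python3 -c "
from h import *
g=snap('wrist','w5.png'); e=g['s']['eef_pos']
print(np.array(g['tool_from_camera']).round(4))
P=cloud(g)
for u in (300,305,309,348,352,356):
  print(u,[(v,*(np.round(P[v,u]*1000).astype(int))) for v in range(284,400,12)])
im=g['pixels'][230:420,200:460]; cv2.imwrite('pics/w5z.png',cv2.resize(im,None,fx=3,fy=3,interpolation=2)[:,:,::-1])
"; python3 go.py
```

```text
[[-2.000e-04  9.547e-01  2.974e-01  7.630e-02]
 [ 1.000e+00  1.000e-04  4.000e-04 -1.000e-04]
 [ 4.000e-04  2.974e-01 -9.547e-01 -1.771e-01]
 [ 0.000e+00  0.000e+00  0.000e+00  1.000e+00]]
300 [(284, np.int64(423), np.int64(278), np.int64(36)), (296, np.int64(424), np.int64(281), np.int64(52)), (308, np.int64(424), np.int64(281), np.int64(63)), (320, np.int64(425), np.int64(282), np.int64(72)), (332, np.int64(425), np.int64(281), np.int64(78)), (344, np.int64(426), np.int64(280), np.int64(83)), (356, np.int64(426), np.int64(283), np.int64(93)), (368, np.int64(427), np.int64(282), np.int64(98)), (380, np.int64(427), np.int64(280), np.int64(100)), (392, np.int64(426), np.int64(271), np.int64(93))]
305 [(284, np.int64(425), np.int64(278), np.int64(36)), (296, np.int64(426), np.int64(281), np.int64(53)), (308, np.int64(426), np.int64(282), np.int64(64)), (320, np.int64(427), np.int64(282), np.int64(72)), (332, np.int64(427), np.int64(281), np.int64(78)), (344, np.int64(427), np.int64(280), np.int64(83)), (356, np.int64(427), np.int64(276), np.int64(84)), (368, np.int64(427), np.int64(272
[... 1620 characters left out ...]
np.int64(441), np.int64(271), np.int64(93))]
356 [(284, np.int64(445), np.int64(278), np.int64(36)), (296, np.int64(444), np.int64(281), np.int64(53)), (308, np.int64(443), np.int64(282), np.int64(64)), (320, np.int64(443), np.int64(281), np.int64(71)), (332, np.int64(442), np.int64(281), np.int64(79)), (344, np.int64(442), np.int64(281), np.int64(84)), (356, np.int64(441), np.int64(282), np.int64(92)), (368, np.int64(441), np.int64(282), np.int64(98)), (380, np.int64(441), np.int64(282), np.int64(102)), (392, np.int64(441), np.int64(278), np.int64(103))]
t 2.98 p [433.9 269.9  11.7] jaw 0.03 tool z [-1.e-04 -0.e+00 -1.e+00] q [ 0.41  0.45 -0.46  0.66  0.    1.98] gap 10.0 F [-0.1 -0.3  0.2]
```

View pics/w5z.png

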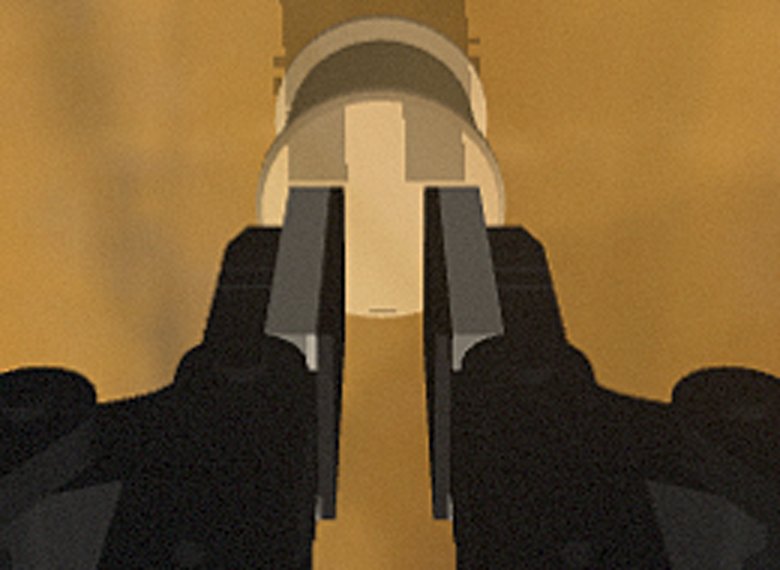

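```bash
python3 -m crank '[{"fingers":60,"dx":0,"dy":0,"dz":0,"rx":0,"ry":0,"rz":0},{"fingers":60,"dx":0,"dy":0,"dz":0,"rx":0,"ry":0,"rz":0},{"fingers":60,"dx":0,"dy":0,"dz":0,"rx":0,"ry":0,"rz":0},{"fingers":60,"dx":0,"dy":0,"dz":-10,"rx":0,"ry":0,"rz":0},{"fingers":60,"dx":0,"dy":0,"dz":-20,"rx":0,"ry":0,"rz":0},{"fingers":60,"dx":0,"dy":0,"dz":-25,"rx":0,"ry":0,"rz":0},{"fingers":60,"dx":0,"dy":0,"dz":-25,"rx":0,"ry":0,"rz":0}]' 30;  python3 go.py; python3 -c "
from h import *
g=snap('wrist','w6.png')"
```

```text
clock: 3.85
eef_pos: [0.4334, 0.2696, -0.0139]
tcp_rot: [-2.221, -2.222, 0.002]
wrist_force: [0.2, -0.7, 0.6]
finger_gap: 0.699
t 3.85 p [433.4 269.6 -13.9] jaw 0.03 tool z [-1.2e-03 -5.0e-04 -1.0e+00] q [ 0.41  0.49 -0.48  0.6   0.    1.98] gap 59.7 F [ 0.2 -0.7  0.6]
```

View pics/w6.png

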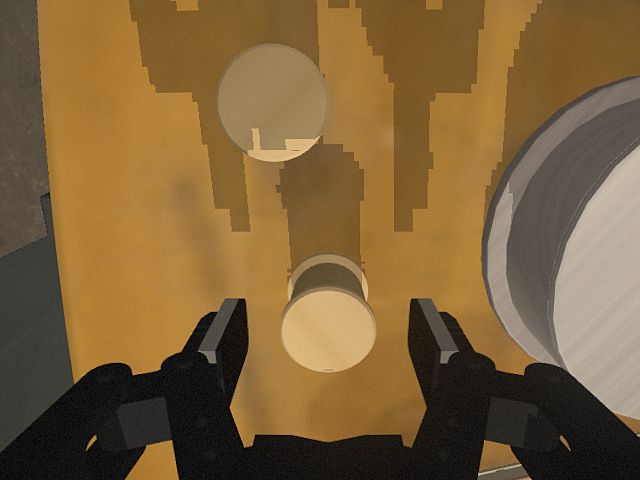

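```bash
python3 -m crank '[{"fingers":60,"dx":0,"dy":0.5,"dz":-7,"rx":0,"ry":0,"rz":0},{"fingers":60,"dx":0,"dy":0.5,"dz":-13,"rx":0,"ry":0,"rz":0},{"fingers":25,"dx":0,"dy":0.5,"dz":-13,"rx":0,"ry":0,"rz":0},{"fingers":25,"dx":0,"dy":0.5,"dz":-13,"rx":0,"ry":0,"rz":0},{"fingers":25,"dx":0,"dy":0.5,"dz":-13,"rx":0,"ry":0,"rz":0},{"fingers":25,"dx":0,"dy":0.5,"dz":-13,"rx":0,"ry":0,"rz":0}]' 30;  python3 go.py; python3 -c "
from h import *
g=snap('wrist','w7.png')
P=cloud(g)
for u in (278,282,286,370,374,378):
  print(u,[(v,np.round(P[v,u]*1000).astype(int).tolist()) for v in range(284,350,8)])"
```

```text
clock: 4.65
eef_pos: [0.4341, 0.2704, -0.0262]
tcp_rot: [2.221, 2.222, 0.0]
wrist_force: [0.1, 0.5, 1.2]
finger_gap: 0.35
t 4.65 p [434.1 270.4 -26.2] jaw 0.03 tool z [ 2.e-04  1.e-04 -1.e+00] q [ 0.41  0.51 -0.49  0.57  0.    1.98] gap 29.9 F [0.1 0.5 1.2]
278 [(284, [414, 279, 0]), (292, [414, 276, 1]), (300, [417, 282, 20]), (308, [417, 282, 25]), (316, [418, 282, 30]), (324, [419, 282, 37]), (332, [419, 282, 42]), (340, [419, 280, 42]), (348, [419, 277, 42])]
282 [(284, [416, 279, 0]), (292, [416, 276, 0]), (300, [418, 282, 18]), (308, [419, 282, 25]), (316, [419, 282, 30]), (324, [420, 281, 35]), (332, [420, 279, 36]), (340, [420, 276, 37]), (348, [419, 273, 36])]
286 [(284, [418, 280, 1]), (292, [417, 276, 1]), (300, [419, 280, 16]), (308, [419, 277, 17]), (316, [419, 276, 19]), (324, [421, 282, 36]), (332, [421, 279, 36]), (340, [421, 276, 36]), (348, [434, 347, 151])]
370 [(284, [451, 280, 1]), (292, [451, 276, 1]), (300, [449, 282, 19]), (308, [449, 279, 20]), (316, [449, 276, 20]), (324, [447, 281, 34]), (332, [447, 280, 37]), (340, [447, 276, 36]), (348, [447, 273, 36])]
374 [(284, [452, 279, 0]), (292, [452, 276, 0]), (300, [450, 282, 19]), (308, [449, 282, 26]), (316, [449, 282, 31]), (324, [449, 280, 32]), (332, [448, 279, 36]), (340, [449, 275, 35]), (348, [449, 274, 37])]
378 [(284, [454, 279, -1]), (292, [454, 276, 0]), (300, [452, 282, 18]), (308, [451, 282, 25]), (316, [450, 282, 30]), (324, [450, 281, 35]), (332, [449, 282, 40]), (340, [449, 281, 44]), (348, [449, 279, 45])]
```

View pics/w7.png

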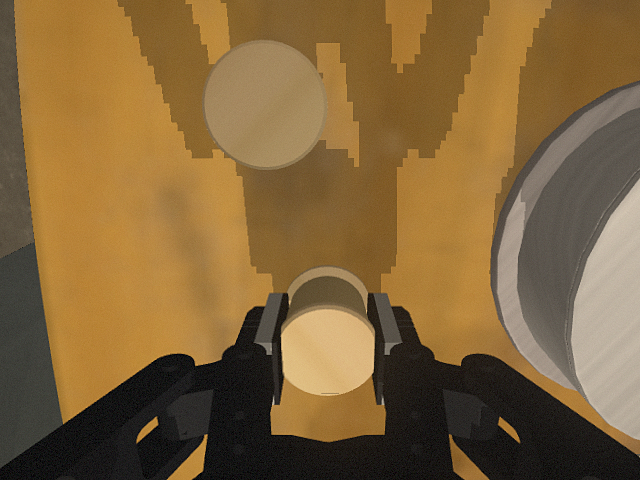

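```bash
python3 -m crank '[{"fingers":25,"dx":0,"dy":0,"dz":40,"rx":0,"ry":0,"rz":0},{"fingers":25,"dx":0,"dy":0,"dz":90,"rx":0,"ry":0,"rz":0},{"fingers":25,"dx":0,"dy":0,"dz":140,"rx":0,"ry":0,"rz":0},{"fingers":25,"dx":0,"dy":-50,"dz":150,"rx":0,"ry":0,"rz":0},{"fingers":25,"dx":0,"dy":-100,"dz":150,"rx":0,"ry":0,"rz":0},{"fingers":25,"dx":5,"dy":-150,"dz":150,"rx":0,"ry":0,"rz":0},{"fingers":25,"dx":10,"dy":-200,"dz":150,"rx":0,"ry":0,"rz":0},{"fingers":25,"dx":15,"dy":-250,"dz":150,"rx":0,"ry":0,"rz":0}]' 30; python3 go.py 456.4 -169.6 60
```

```text
clock: 5.7
eef_pos: [0.449, 0.0188, 0.1239]
tcp_rot: [2.22, 2.222, 0.001]
wrist_force: [1.2, -0.5, -1.3]
finger_gap: 0.346
t 5.7 p [449.   18.8 123.9] jaw 0.04 tool z [ 6.e-04 -1.e-04 -1.e+00] q [-0.12  0.21 -0.47  0.89  0.    1.45] gap 29.6 F [ 1.2 -0.5 -1.3]
d [   7.4 -188.4  -63.9]
```

```bash
python3 -m crank '[{"fingers":25,"dx":2,"dy":-50,"dz":0,"rx":0,"ry":0,"rz":0},{"fingers":25,"dx":4,"dy":-100,"dz":0,"rx":0,"ry":0,"rz":0},{"fingers":25,"dx":6,"dy":-145,"dz":0,"rx":0,"ry":0,"rz":0},{"fingers":25,"dx":7,"dy":-180,"dz":-10,"rx":0,"ry":0,"rz":0},{"fingers":25,"dx":7,"dy":-188.5,"dz":-40,"rx":0,"ry":0,"rz":0},{"fingers":25,"dx":7,"dy":-188.5,"dz":-70,"rx":0,"ry":0,"rz":0},{"fingers":25,"dx":7,"dy":-188.5,"dz":-85,"rx":0,"ry":0,"rz":0},{"fingers":25,"dx":7,"dy":-188.5,"dz":-85,"rx":0,"ry":0,"rz":0}]' 30; python3 go.py 456.4 -169.6 20;  python3 -c "
from h import *
g=snap('wrist','w8.png')"
```

```text
clock: 6.7
eef_pos: [0.455, -0.1677, 0.0378]
tcp_rot: [-2.219, -2.22, 0.001]
wrist_force: [0.0, -0.4, 0.1]
finger_gap: 0.35
t 6.7 p [ 455.  -167.7   37.8] jaw 0.02 tool z [-0.002   0.0011 -1.    ] q [-0.5   0.37 -0.5   0.7  -0.    1.07] gap 29.9 F [ 0.  -0.4  0.1]
d [  1.4  -1.9 -17.8]
```

View pics/w8.png

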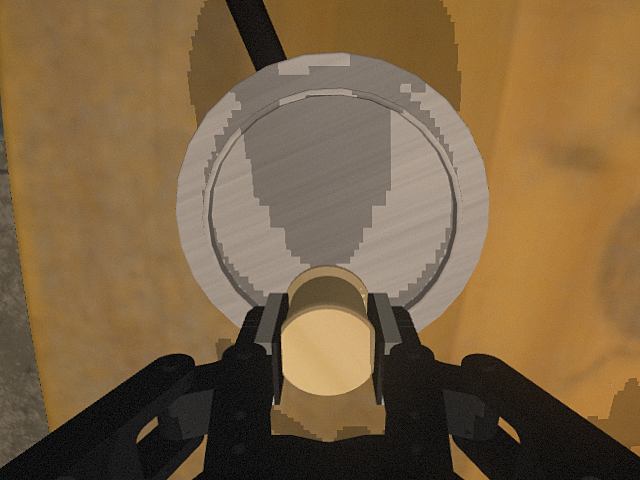

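```bash
python3 -c "
from h import *
g=snap('wrist','w9.png')
q=plane(g,[(178,195),(489,205),(333,53)],.046)[:,:2]
A=np.c_[2*q,np.ones(3)]; s=np.linalg.solve(A,(q**2).sum(1)); print(s[:2], np.sqrt(s[2]+s[0]**2+s[1]**2)); print(fit:=None)
import fit as f
print(f.enc(cloud(g),.456,-.139,.085,.043,.055))
"; python3 go.py
```

```text
[ 0.45795647 -0.1380547 ] 0.06615797993429098
None
(array([ 456.7, -137.7]), 67.0, array([ 456.8, -124.2], dtype=float32), 63958)
t 6.8 p [ 456.2 -168.3   39.2] jaw 0.03 tool z [ 4.e-04 -3.e-04 -1.e+00] q [-0.5   0.37 -0.5   0.7  -0.    1.07] gap 29.8 F [0.1 0.1 0.7]
```

```bash
python3 -m crank '[{"fingers":25,"dx":0,"dy":0,"dz":-9,"rx":0,"ry":0,"rz":0},{"fingers":25,"dx":0,"dy":0,"dz":-17,"rx":0,"ry":0,"rz":0},{"fingers":25,"dx":0,"dy":0,"dz":-18.5,"rx":0,"ry":0,"rz":0},{"fingers":25,"dx":0,"dy":0,"dz":-18.5,"rx":0,"ry":0,"rz":0},{"fingers":42,"dx":0,"dy":0,"dz":-18.5,"rx":0,"ry":0,"rz":0},{"fingers":42,"dx":0,"dy":0,"dz":-18.5,"rx":0,"ry":0,"rz":0},{"fingers":45,"dx":0,"dy":0,"dz":10,"rx":0,"ry":0,"rz":0},{"fingers":60,"dx":0,"dy":0,"dz":60,"rx":0,"ry":0,"rz":0}]' 30; python3 go.py;  python3 -c "
from h import *
g=snap('wrist','w10.png')"
```

```text
clock: 7.8
eef_pos: [0.4546, -0.1675, 0.0985]
tcp_rot: [-2.219, -2.22, 0.001]
wrist_force: [0.5, -0.9, -0.4]
finger_gap: 0.7
t 7.8 p [ 454.6 -167.5   98.5] jaw 0.03 tool z [-0.003   0.0016 -1.    ] q [-0.5   0.3  -0.42  0.86  0.    1.07] gap 59.8 F [ 0.5 -0.9 -0.4]
```

View pics/w10.png

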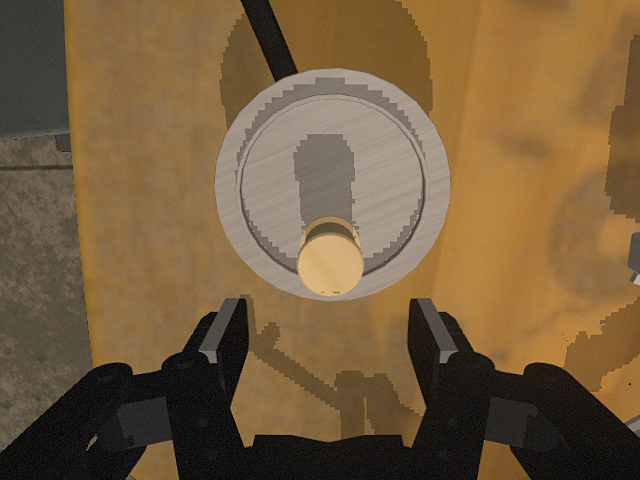

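```bash
python3 -m crank '[{"fingers":60,"dx":-5,"dy":55,"dz":30,"rx":0,"ry":0,"rz":0},{"fingers":60,"dx":-9,"dy":115,"dz":40,"rx":0,"ry":0,"rz":0},{"fingers":60,"dx":-13,"dy":175,"dz":40,"rx":0,"ry":0,"rz":0},{"fingers":60,"dx":-18,"dy":235,"dz":40,"rx":0,"ry":0,"rz":0},{"fingers":60,"dx":-22,"dy":295,"dz":40,"rx":0,"ry":0,"rz":0},{"fingers":60,"dx":-27,"dy":355,"dz":40,"rx":0,"ry":0,"rz":0},{"fingers":60,"dx":-32,"dy":415,"dz":40,"rx":0,"ry":0,"rz":0},{"fingers":60,"dx":-39,"dy":465,"dz":40,"rx":0,"ry":0,"rz":0}]' 30;  python3 -c "
from h import *
import fit as f
g=snap('wrist','w11.png')
print(f.enc(cloud(g),.417,.345,.035,.03,.042))"; python3 go.py 417 345.5 -26 0
```

```text
clock: 8.85
eef_pos: [0.4166, 0.2992, 0.1389]
tcp_rot: [2.22, 2.223, 0.001]
wrist_force: [1.5, -0.7, 0.3]
finger_gap: 0.705
(array([416.6, 346.7]), 17.1, array([416.6, 347. ], dtype=float32), 2072)
t 8.9 p [415.8 304.  138.9] jaw 0.22 tool z [ 6.0e-04  3.5e-03 -1.0e+00] q [ 0.49  0.31 -0.28  0.97  0.    2.05] gap 60.0 F [-2.4  2.3  0.3]
d [   1.2   41.5 -164.9]
rz -0.22
```

View pics/w11.png

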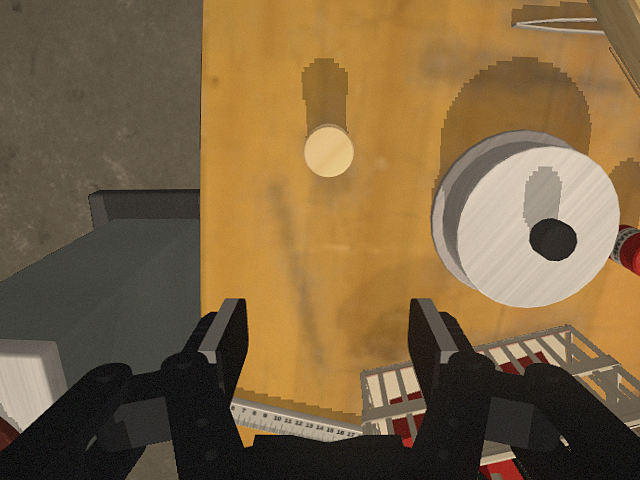

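```bash
python3 -m crank '[{"fingers":60,"dx":0,"dy":35,"dz":-60,"rx":0,"ry":0,"rz":0},{"fingers":60,"dx":0,"dy":45,"dz":-110,"rx":0,"ry":0,"rz":0},{"fingers":60,"dx":0,"dy":45,"dz":-110,"rx":0,"ry":0,"rz":0},{"fingers":60,"dx":0,"dy":45,"dz":-110,"rx":0,"ry":0,"rz":0}]' 30;  python3 go.py 417 346 -26 0
```

```text
clock: 9.4
eef_pos: [0.4177, 0.3418, 0.0302]
tcp_rot: [2.221, 2.221, 0.002]
wrist_force: [0.7, -0.3, 0.5]
finger_gap: 0.704
t 9.4 p [417.7 341.8  30.2] jaw 0.02 tool z [ 1.e-03  4.e-04 -1.e+00] q [ 0.55  0.47 -0.36  0.74 -0.    2.12] gap 60.1 F [ 0.7 -0.3  0.5]
d [ -0.7   4.2 -56.2]
rz -0.02
```

```bash
python3 -m crank '[{"fingers":60,"dx":-0.5,"dy":4,"dz":-30,"rx":0,"ry":0,"rz":0},{"fingers":60,"dx":-0.5,"dy":4,"dz":-56,"rx":0,"ry":0,"rz":0},{"fingers":60,"dx":-0.5,"dy":4,"dz":-56,"rx":0,"ry":0,"rz":0},{"fingers":25,"dx":-0.5,"dy":4,"dz":-56,"rx":0,"ry":0,"rz":0},{"fingers":25,"dx":-0.5,"dy":4,"dz":-56,"rx":0,"ry":0,"rz":0},{"fingers":25,"dx":-0.5,"dy":4,"dz":-56,"rx":0,"ry":0,"rz":0},{"fingers":25,"dx":-0.5,"dy":4,"dz":-30,"rx":0,"ry":0,"rz":0},{"fingers":25,"dx":-0.5,"dy":4,"dz":30,"rx":0,"ry":0,"rz":0}]' 30;  python3 go.py 483.6 -122.5 140 0; python3 -m crank '[{"fingers":25,"dx":0,"dy":0,"dz":60,"rx":0,"ry":0,"rz":0},{"fingers":25,"dx":5,"dy":-55,"dz":80,"rx":0,"ry":0,"rz":0},{"fingers":25,"dx":5,"dy":-115,"dz":80,"rx":0,"ry":0,"rz":0},{"fingers":25,"dx":10,"dy":-175,"dz":80,"rx":0,"ry":0,"rz":0},{"fingers":25,"dx":15,"dy":-235,"dz":80,"rx":0,"ry":0,"rz":0},{"fingers":25,"dx":20,"dy":-295,"dz":80,"rx":0,"ry":0,"rz":0},{"fingers":25,"dx":25,"dy":-355,"dz":80,"rx":0,"ry":0,"rz":0},{"fingers":25,"dx":35,"dy":-405,"dz":80,"rx":0,"ry":0,"rz":0}]' 30;  python3 go.py 483.6 -122.5 140 0;
```

```text
clock: 10.4
eef_pos: [0.4151, 0.3449, 0.0589]
tcp_rot: [-2.221, -2.221, 0.005]
wrist_force: [0.6, -0.5, 0.4]
finger_gap: 0.354
t 10.4 p [415.1 344.9  58.9] jaw 0.02 tool z [-0.0029 -0.0018 -1.    ] q [ 0.56  0.44 -0.32  0.81 -0.    2.13] gap 30.2 F [ 0.6 -0.5  0.4]
d [  68.5 -467.4   81.1]
rz -0.02
clock: 11.4
eef_pos: [0.4516, -0.0615, 0.14]
tcp_rot: [2.221, 2.22, 0.002]
wrist_force: [1.1, 0.5, -0.8]
finger_gap: 0.352
t 11.4 p [451.6 -61.5 140. ] jaw -0.02 tool z [ 2.e-03 -7.e-04 -1.e+00] q [-0.3   0.2  -0.43  0.94 -0.    1.28] gap 30.0 F [ 1.1  0.5 -0.8]
d [ 32. -61.  -0.]
rz 0.02
```

```bash
python3 -m crank '[{"fingers":25,"dx":32,"dy":-50,"dz":0,"rx":0,"ry":0,"rz":0},{"fingers":25,"dx":32,"dy":-61,"dz":-40,"rx":0,"ry":0,"rz":0},{"fingers":25,"dx":32,"dy":-61,"dz":-80,"rx":0,"ry":0,"rz":0},{"fingers":25,"dx":32,"dy":-61,"dz":-100,"rx":0,"ry":0,"rz":0},{"fingers":25,"dx":32,"dy":-61,"dz":-100,"rx":0,"ry":0,"rz":0},{"fingers":25,"dx":32,"dy":-61,"dz":-100,"rx":0,"ry":0,"rz":0}]' 30;  python3 go.py 483.6 -122.5 21 0;python3 -c "
from h import *
g=snap('wrist','w12.png')"
```

```text
clock: 12.15
eef_pos: [0.4844, -0.1205, 0.0401]
tcp_rot: [2.219, 2.221, 0.001]
wrist_force: [0.9, -0.4, -0.1]
finger_gap: 0.345
t 12.15 p [ 484.4 -120.5   40.1] jaw 0.04 tool z [ 1.9e-03 -8.0e-04 -1.0e+00] q [-0.39  0.39 -0.46  0.72  0.    1.18] gap 29.5 F [ 0.9 -0.4 -0.1]
d [ -0.8  -2.  -19.1]
rz -0.04
```

View pics/w12.png

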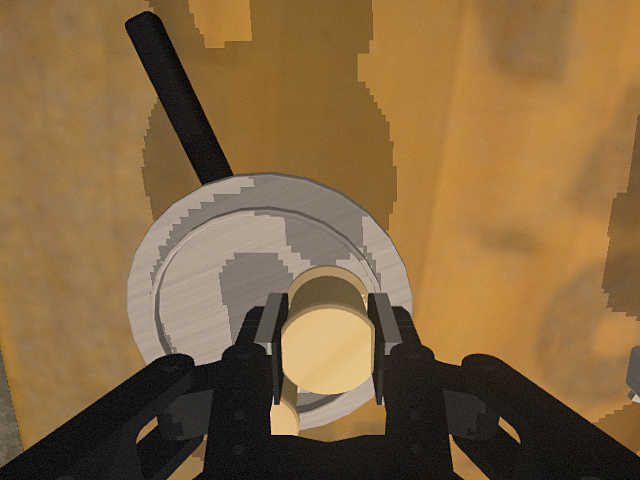

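```bash
python3 -m crank '[{"fingers":25,"dx":-1,"dy":-1.5,"dz":-10,"rx":0,"ry":0,"rz":0},{"fingers":25,"dx":-1,"dy":-1.5,"dz":-18,"rx":0,"ry":0,"rz":0},{"fingers":25,"dx":-1,"dy":-1.5,"dz":-19,"rx":0,"ry":0,"rz":0},{"fingers":25,"dx":-1,"dy":-1.5,"dz":-19,"rx":0,"ry":0,"rz":0},{"fingers":42,"dx":-1,"dy":-1.5,"dz":-19,"rx":0,"ry":0,"rz":0},{"fingers":42,"dx":-1,"dy":-1.5,"dz":-19,"rx":0,"ry":0,"rz":0},{"fingers":42,"dx":-1,"dy":-1.5,"dz":10,"rx":0,"ry":0,"rz":0},{"fingers":55,"dx":0,"dy":0,"dz":60,"rx":0,"ry":0,"rz":0}]' 30; python3 -m crank '[{"fingers":60,"dx":30,"dy":15,"dz":30,"rx":0,"ry":0,"rz":0},{"fingers":60,"dx":70,"dy":35,"dz":30,"rx":0,"ry":0,"rz":9},{"fingers":60,"dx":115,"dy":50,"dz":30,"rx":0,"ry":0,"rz":19},{"fingers":60,"dx":150,"dy":30,"dz":30,"rx":0,"ry":0,"rz":29},{"fingers":60,"dx":180,"dy":10,"dz":30,"rx":0,"ry":0,"rz":39},{"fingers":60,"dx":196,"dy":10,"dz":20,"rx":0,"ry":0,"rz":49},{"fingers":60,"dx":196,"dy":10,"dz":0,"rx":0,"ry":0,"rz":58},{"fingers":60,"dx":196,"dy":10,"dz":0,"rx":0,"ry":0,"rz":65}]' 30; python3 go.py;python3 -c "
from h import *
g=snap('wrist','w13.png')"
```

```text
clock: 13.2
eef_pos: [0.482, -0.1196, 0.0981]
tcp_rot: [-2.219, -2.219, 0.002]
wrist_force: [0.4, -0.9, 0.2]
finger_gap: 0.645
clock: 14.2
eef_pos: [0.6782, -0.1098, 0.096]
tcp_rot: [-0.671, -3.065, -0.0]
wrist_force: [-0.8, 0.8, 0.1]
finger_gap: 0.703
t 14.2 p [ 678.2 -109.8   96. ] jaw 65.29 tool z [-0.0037  0.0011 -1.    ] q [-0.27  0.67  0.19  1.1   0.    0.16] gap 60.1 F [-0.8  0.8  0.1]
```

View pics/w13.png

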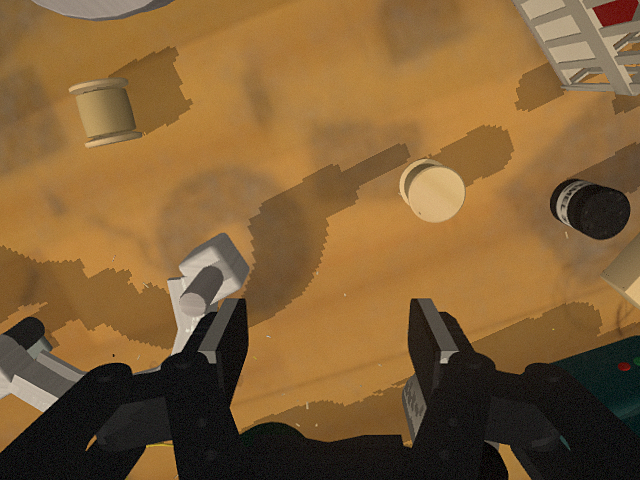

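```bash
python3 -c "
from h import *
g=snap('top','t2.png'); cv2.imwrite('pics/t2z.png',cv2.resize(g['pixels'][130:330,300:540],None,fx=3,fy=3,interpolation=2)[:,:,::-1])
g=snap('wrist','w14.png'); print(plane(g,[(105,112),(133,128),(75,98)],.02))
P=cloud(g); print(P[112,105],P[82,105],P[145,110], P[128,128],P[90,78])"
```

```text
[[ 0.55441681 -0.20043087  0.02      ]
 [ 0.57029835 -0.1896412   0.02      ]
 [ 0.53887939 -0.2130577   0.02      ]]
[ 0.55560145 -0.19783129  0.02540303] [ 0.54057414 -0.18952354  0.02348421] [ 0.56950458 -0.21900052 -0.00088527] [ 5.65635678e-01 -2.01557254e-01 -1.95633621e-04] [ 0.53913952 -0.20292823  0.03137171]
```

View pics/t2z.png

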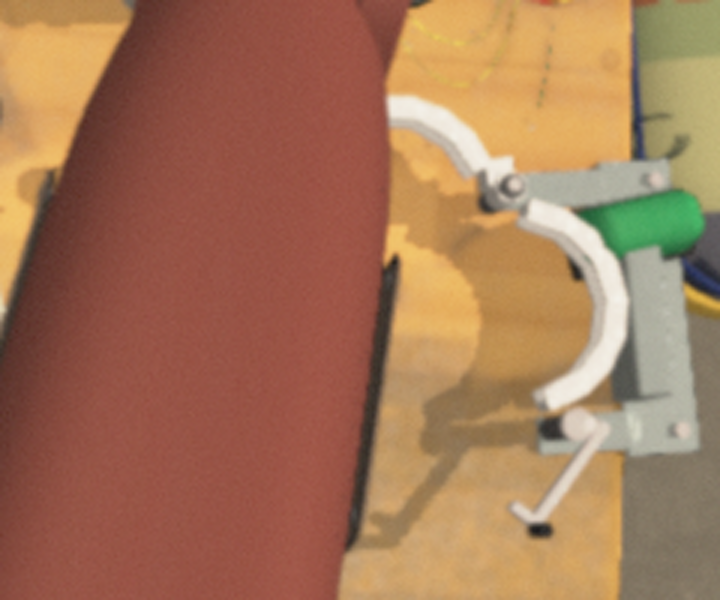

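```bash
python3 -c "
from h import *
import fit as f
g=snap('wrist','w15.png'); print(f.enc(cloud(g),.679,-.042,.035,.03,.042))"; python3 go.py 679.5 -41.5 -26 70
```

```text
(array([680.2, -40. ]), 17.3, array([679.3, -40.3], dtype=float32), 2584)
t 14.4 p [ 679.5 -110.1   98.6] jaw 64.87 tool z [ 0.  0. -1.] q [-0.27  0.66  0.19  1.1   0.    0.17] gap 59.8 F [-0.5  0.3 -0.8]
d [  -0.    68.6 -124.6]
rz 5.13
```

```bash
python3 -m crank '[{"fingers":60,"dx":0,"dy":50,"dz":0,"rx":0,"ry":0,"rz":0},{"fingers":60,"dx":0,"dy":69,"dz":-40,"rx":0,"ry":0,"rz":0},{"fingers":60,"dx":0,"dy":69,"dz":-80,"rx":0,"ry":0,"rz":0},{"fingers":60,"dx":0,"dy":69,"dz":-115,"rx":0,"ry":0,"rz":0},{"fingers":60,"dx":0,"dy":69,"dz":-125,"rx":0,"ry":0,"rz":0},{"fingers":60,"dx":0,"dy":69,"dz":-125,"rx":0,"ry":0,"rz":0}]' 30; python3 go.py 679.5 -41.5 -26 70; python3 -c "
from h import *
g=snap('wrist','w16.png')"
```

```text
clock: 15.15
eef_pos: [0.6796, -0.0412, -0.026]
tcp_rot: [-0.681, -3.067, 0.0]
wrist_force: [0.6, -0.4, 0.0]
finger_gap: 0.703
t 15.15 p [679.6 -41.2 -26. ] jaw 64.96 tool z [-1.e-04  0.e+00 -1.e+00] q [-0.17  0.76  0.02  0.83 -0.    0.27] gap 60.0 F [ 0.6 -0.4  0. ]
d [-0.1 -0.3 -0. ]
rz 5.04
```

View pics/w16.png

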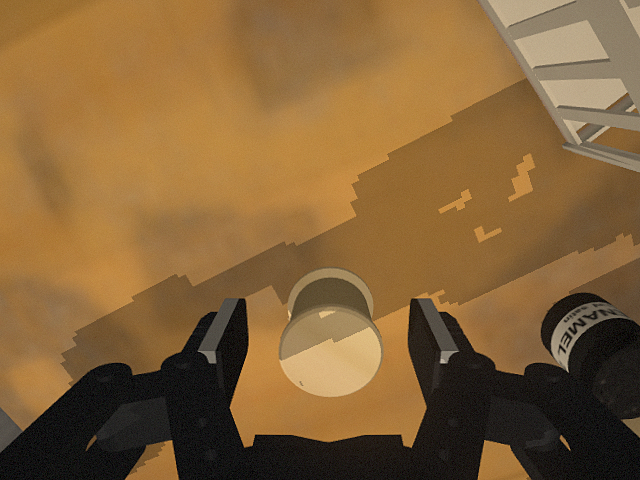

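```bash
python3 -m crank '[{"fingers":25,"dx":0,"dy":0,"dz":0,"rx":0,"ry":0,"rz":0},{"fingers":25,"dx":0,"dy":0,"dz":0,"rx":0,"ry":0,"rz":0},{"fingers":25,"dx":0,"dy":0,"dz":0,"rx":0,"ry":0,"rz":0},{"fingers":25,"dx":0,"dy":0,"dz":60,"rx":0,"ry":0,"rz":0},{"fingers":25,"dx":0,"dy":0,"dz":120,"rx":0,"ry":0,"rz":0},{"fingers":25,"dx":-50,"dy":-50,"dz":150,"rx":0,"ry":0,"rz":0},{"fingers":25,"dx":-100,"dy":-100,"dz":150,"rx":0,"ry":0,"rz":0},{"fingers":25,"dx":-150,"dy":-130,"dz":150,"rx":0,"ry":0,"rz":0}]' 30;python3 -m crank '[{"fingers":25,"dx":-40,"dy":0,"dz":-20,"rx":0,"ry":0,"rz":-2},{"fingers":25,"dx":-40,"dy":0,"dz":-20,"rx":0,"ry":0,"rz":-5},{"fingers":25,"dx":-40,"dy":0,"dz":-20,"rx":0,"ry":0,"rz":-5}]'; python3 go.py ; python3 -c "
from h import *
g=snap('wrist','w17.png'); g=snap('top','t3.png')
cv2.imwrite('pics/t3z.png',cv2.resize(g['pixels'][130:330,300:540],None,fx=3,fy=3,interpolation=2)[:,:,::-1])"
```

```text
clock: 16.2
eef_pos: [0.5428, -0.1632, 0.1247]
tcp_rot: [0.679, 3.064, -0.001]
wrist_force: [0.1, -0.4, -0.1]
finger_gap: 0.354
clock: 16.58
eef_pos: [0.5035, -0.1619, 0.1041]
tcp_rot: [0.812, 3.033, -0.0]
wrist_force: [-0.0, -0.2, -0.2]
finger_gap: 0.357
t 16.57 p [ 503.5 -161.9  104.1] jaw 60.01 tool z [ 1.2e-03 -5.0e-04 -1.0e+00] q [-0.45  0.37 -0.3   0.9   0.    0.07] gap 30.5 F [-0.  -0.2 -0.2]
```

View pics/w17.png

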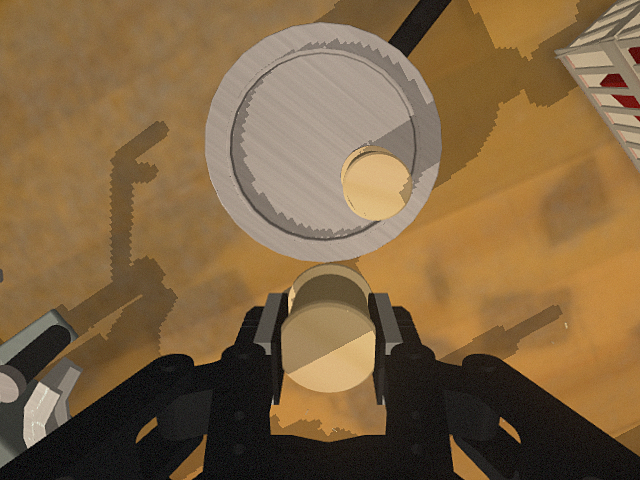

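View pics/t3z.png

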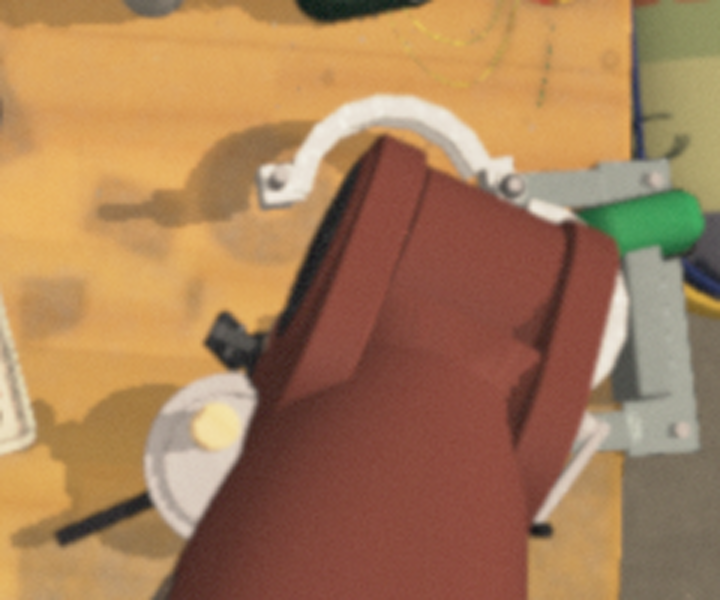

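```bash
python3 -c "
from h import *
import fit as f
g=snap('wrist','w18.png');P=cloud(g)
print(f.enc(P,.456,-.138,.085,.042,.055),f.enc(P,.483,-.122,.03,.077,.088))"; python3 go.py 457 -169 40 0
```

```text
(array([ 456.5, -137.9]), 67.2, array([ 450.2, -137.3], dtype=float32), 40703) (array([ 482.3, -121.5]), 17.2, array([ 481.6, -121.4], dtype=float32), 3820)
t 16.73 p [ 504.2 -161.7  103.9] jaw 60.11 tool z [ 1.2e-03 -6.0e-04 -1.0e+00] q [-0.45  0.37 -0.3   0.9   0.    0.07] gap 30.2 F [-0.2 -0.   0.1]
d [-47.2  -7.3 -63.9]
rz -60.11
```

```bash
python3 -m crank '[{"fingers":25,"dx":-40,"dy":20,"dz":0,"rx":0,"ry":0,"rz":0},{"fingers":25,"dx":-74,"dy":39,"dz":0,"rx":0,"ry":0,"rz":0},{"fingers":25,"dx":-74,"dy":39,"dz":-30,"rx":0,"ry":0,"rz":0},{"fingers":25,"dx":-74,"dy":39,"dz":-60,"rx":0,"ry":0,"rz":0},{"fingers":25,"dx":-74,"dy":39,"dz":-68,"rx":0,"ry":0,"rz":0},{"fingers":25,"dx":-74,"dy":39,"dz":-68,"rx":0,"ry":0,"rz":0}]' 30;  python3 go.py 430 -122.5 21 60;python3 -c "
from h import *
g=snap('wrist','w19.png')"
```

```text
clock: 17.48
eef_pos: [0.4296, -0.1225, 0.0355]
tcp_rot: [-0.811, -3.035, -0.0]
wrist_force: [0.5, 0.2, -0.1]
finger_gap: 0.352
t 17.48 p [ 429.6 -122.5   35.5] jaw 60.06 tool z [-4.e-04  2.e-04 -1.e+00] q [-0.44  0.32 -0.6   0.66  0.    0.08] gap 30.1 F [ 0.5  0.2 -0.1]
d [  0.4  -0.  -14.5]
rz -0.06
```

View pics/w19.png

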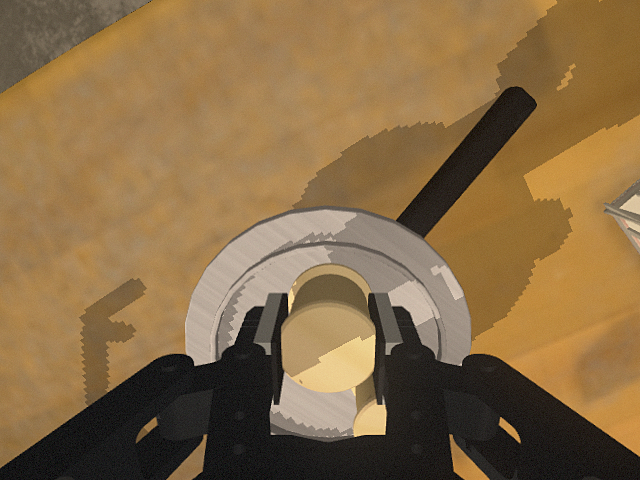

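```bash
python3 -m crank '[{"fingers":25,"dx":0,"dy":0,"dz":-9,"rx":0,"ry":0,"rz":0},{"fingers":25,"dx":0,"dy":0,"dz":-15,"rx":0,"ry":0,"rz":0},{"fingers":25,"dx":0,"dy":0,"dz":-15,"rx":0,"ry":0,"rz":0},{"fingers":42,"dx":0,"dy":0,"dz":-15,"rx":0,"ry":0,"rz":0},{"fingers":42,"dx":0,"dy":0,"dz":-15,"rx":0,"ry":0,"rz":0},{"fingers":42,"dx":0,"dy":0,"dz":10,"rx":0,"ry":0,"rz":0},{"fingers":42,"dx":0,"dy":0,"dz":60,"rx":0,"ry":0,"rz":0},{"fingers":42,"dx":30,"dy":-30,"dz":100,"rx":0,"ry":0,"rz":0}]' 30; python3 -m crank '[{"fingers":60,"dx":50,"dy":-40,"dz":0,"rx":0,"ry":0,"rz":0},{"fingers":60,"dx":100,"dy":-80,"dz":0,"rx":0,"ry":0,"rz":0},{"fingers":60,"dx":130,"dy":-90,"dz":0,"rx":0,"ry":0,"rz":0},{"fingers":60,"dx":130,"dy":-90,"dz":0,"rx":0,"ry":0,"rz":0}]'; python3 go.py;python3 -c "
from h import *
g=snap('wrist','w20.png')"
```

```text
clock: 18.52
eef_pos: [0.458, -0.1513, 0.137]
tcp_rot: [-0.81, -3.034, -0.001]
wrist_force: [1.6, -0.1, -0.1]
finger_gap: 0.493
clock: 19.02
eef_pos: [0.5906, -0.2435, 0.1342]
tcp_rot: [-0.813, -3.034, -0.0]
wrist_force: [-0.1, 0.3, -0.5]
finger_gap: 0.704
t 19.02 p [ 590.6 -243.5  134.2] jaw 60.0 tool z [-3.e-04  1.e-04 -1.e+00] q [-0.51  0.54  0.07  1.1  -0.    0.02] gap 60.2 F [-0.1  0.3 -0.5]
```

View pics/w20.png

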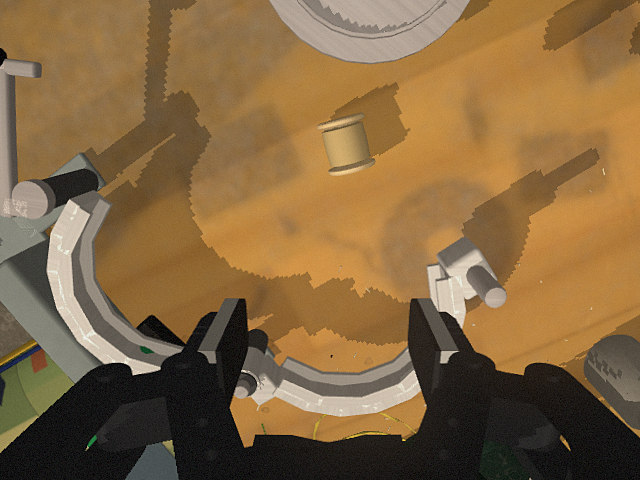

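```bash
cat > lie.py <<'E'
from h import *
def lie(g,x,y):
    P=cloud(g); d=np.hypot(P[...,0]-x,P[...,1]-y); m=(d<.045)&(P[...,2]>.0255)&(P[...,2]<.045)
    q=(P[m][:,:2]*1000).astype(np.float32); print(len(q),q.mean(0),cv2.minAreaRect(q),P[m][:,2].max())
    m=(d<.045)&(P[...,2]>.006)&(P[...,2]<.045); q=(P[m][:,:2]*1000).astype(np.float32); print(len(q),q.mean(0),cv2.minAreaRect(q))
if __name__=='__main__':
    g=snap('wrist','w21.png'); lie(g,.555,-.198)
    import fit as f
    g=snap('top','t4.png'); P=cloud(g); lie(g,.555,-.2)
    cv2.imwrite('pics/t4z.png',cv2.resize(g['pixels'][130:330,300:540],None,fx=3,fy=3,interpolation=2)[:,:,::-1])
E
python3 lie.py
```

```text
1808 [ 552.2894  -206.99771] ((552.4734497070312, -207.10243225097656), (27.46833038330078, 36.402645111083984), 74.72954559326172) 0.03397600417420371
2409 [ 552.08655 -206.9832 ] ((552.556884765625, -206.78492736816406), (34.1802978515625, 36.467281341552734), 75.02820587158203)
145 [ 552.9177 -207.0676] ((552.9061279296875, -206.5984649658203), (26.05730628967285, 36.1495246887207), 75.46845245361328) 0.03590118795377628
226 [ 552.2593 -205.8617] ((553.5543823242188, -203.16416931152344), (39.77274703979492, 36.6073112487793), 75.15953826904297)
```

View pics/t4z.png

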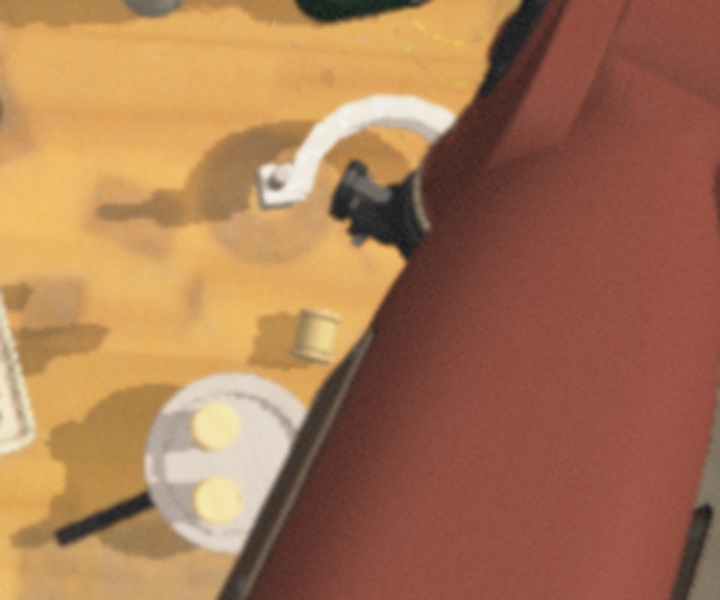

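```bash
python3 -m crank '[{"fingers":60,"dx":-38,"dy":36.5,"dz":-20,"rx":0,"ry":0,"rz":8},{"fingers":60,"dx":-38,"dy":36.5,"dz":-60,"rx":0,"ry":0,"rz":14.7},{"fingers":60,"dx":-38,"dy":36.5,"dz":-110,"rx":0,"ry":0,"rz":14.7},{"fingers":60,"dx":-38,"dy":36.5,"dz":-135,"rx":0,"ry":0,"rz":14.7},{"fingers":60,"dx":-38,"dy":36.5,"dz":-135,"rx":0,"ry":0,"rz":14.7}]'; python3 go.py 552.4 -207 -36 74.7;python3 -c "
from h import *
from lie import lie
g=snap('wrist','w22.png');lie(g,.5525,-.207)"
```

```text
clock: 19.8
eef_pos: [0.549, -0.2048, -0.0007]
tcp_rot: [-0.417, -3.11, -0.002]
wrist_force: [0.0, 0.1, 0.5]
finger_gap: 0.703
t 19.8 p [ 549.  -204.8   -0.7] jaw 74.74 tool z [-0.0034  0.0017 -1.    ] q [-0.48  0.58 -0.25  0.74 -0.   -0.22] gap 60.1 F [0.  0.1 0.5]
d [  3.4  -2.2 -35.3]
rz -0.04
5314 [ 551.17645 -206.36479] ((552.2874145507812, -207.6431884765625), (77.05079650878906, 36.834171295166016), 74.61602783203125) 0.04499065052415846
7842 [ 549.2322  -205.84781] ((552.3450927734375, -207.5289306640625), (77.09181213378906, 36.94636535644531), 75.18226623535156)
```

View pics/w22.png

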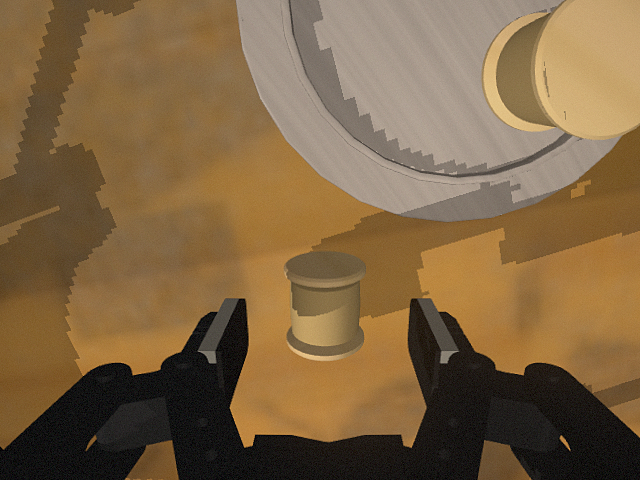

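```bash
python3 -m crank '[{"fingers":60,"dx":0,"dy":0,"dz":-20,"rx":0,"ry":0,"rz":0},{"fingers":60,"dx":0,"dy":0,"dz":-36,"rx":0,"ry":0,"rz":0},{"fingers":60,"dx":0,"dy":0,"dz":-36,"rx":0,"ry":0,"rz":0},{"fingers":60,"dx":0,"dy":0,"dz":-36,"rx":0,"ry":0,"rz":0},{"fingers":25,"dx":0,"dy":0,"dz":-36,"rx":0,"ry":0,"rz":0},{"fingers":25,"dx":0,"dy":0,"dz":-36,"rx":0,"ry":0,"rz":0},{"fingers":25,"dx":0,"dy":0,"dz":-36,"rx":0,"ry":0,"rz":0},{"fingers":25,"dx":0,"dy":0,"dz":-36,"rx":0,"ry":0,"rz":0}]' 30; python3 go.py
```

```text
clock: 20.85
eef_pos: [0.5522, -0.2063, -0.0346]
tcp_rot: [0.417, 3.112, -0.001]
wrist_force: [-1.0, 1.3, 5.6]
finger_gap: 0.295
t 20.85 p [ 552.2 -206.3  -34.6] jaw 74.74 tool z [ 1.6e-03 -7.0e-04 -1.0e+00] q [-0.48  0.63 -0.28  0.66  0.   -0.22] gap 25.2 F [-1.   1.3  5.6]
```

```bash
python3 -c "
from h import *
g=snap('wrist','w23.png');P=cloud(g)
for u in (280,290,364,374): print(u,[(v,np.round(P[v,u]*1000).astype(int).tolist()) for v in range(276,350,8)])"
```

```text
280 [(276, [532, -219, 0]), (284, [535, -220, 0]), (292, [532, -217, 16]), (300, [531, -216, 23]), (308, [534, -217, 24]), (316, [537, -218, 22]), (324, [538, -218, 27]), (332, [537, -217, 32]), (340, [537, -216, 37]), (348, [539, -217, 38])]
290 [(276, [533, -215, 0]), (284, [532, -214, 10]), (292, [532, -214, 16]), (300, [533, -213, 21]), (308, [532, -213, 28]), (316, [534, -213, 30]), (324, [540, -215, 24]), (332, [543, -216, 24]), (340, [546, -217, 23]), (348, [548, -217, 25])]
364 [(276, [541, -189, 0]), (284, [539, -189, 10]), (292, [538, -190, 17]), (300, [539, -190, 23]), (308, [538, -191, 29]), (316, [540, -191, 29]), (324, [547, -192, 23]), (332, [549, -193, 24]), (340, [551, -194, 25]), (348, [555, -194, 24])]
374 [(276, [541, -185, 0]), (284, [544, -186, 1]), (292, [539, -187, 18]), (300, [540, -187, 22]), (308, [542, -188, 22]), (316, [545, -189, 22]), (324, [545, -189, 27]), (332, [544, -190, 33]), (340, [545, -190, 37]), (348, [546, -191, 38])]
```

View pics/w23.png

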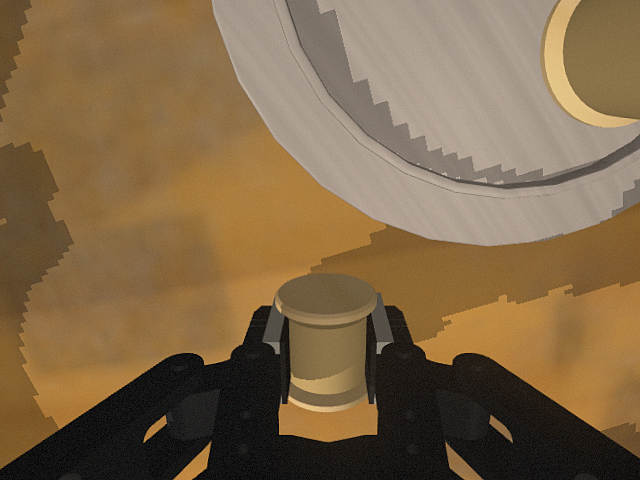

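```bash
python3 -m crank '[{"fingers":12,"dx":0,"dy":0,"dz":0,"rx":0,"ry":0,"rz":0},{"fingers":12,"dx":0,"dy":0,"dz":0,"rx":0,"ry":0,"rz":0},{"fingers":12,"dx":0,"dy":0,"dz":0,"rx":0,"ry":0,"rz":0}]' 30; python3 go.py;python3 -c "
from h import *
g=snap('wrist','w24.png')"
```

```text
clock: 21.28
eef_pos: [0.5524, -0.2065, -0.0344]
tcp_rot: [0.417, 3.112, -0.001]
wrist_force: [0.3, 0.6, 8.7]
finger_gap: 0.239
t 21.27 p [ 552.4 -206.5  -34.4] jaw 74.73 tool z [ 2.e-03 -9.e-04 -1.e+00] q [-0.48  0.63 -0.28  0.66  0.   -0.22] gap 20.4 F [0.3 0.6 8.7]
```

View pics/w24.png

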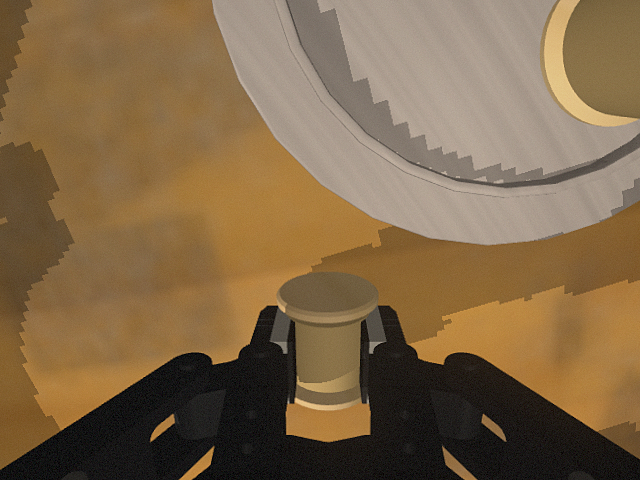

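```bash
python3 -m crank '[{"fingers":12,"dx":0,"dy":0,"dz":20,"rx":0,"ry":0,"rz":0},{"fingers":12,"dx":0,"dy":0,"dz":60,"rx":0,"ry":0,"rz":0},{"fingers":12,"dx":0,"dy":0,"dz":100,"rx":0,"ry":0,"rz":0},{"fingers":12,"dx":0,"dy":0,"dz":110,"rx":0,"ry":0,"rz":0},{"fingers":12,"dx":0,"dy":0,"dz":110,"rx":0,"ry":0,"rz":0}]' 30; python3 go.py;python3 -c "
from h import *
g=snap('wrist','w25.png')
g=snap('scene','s5.png')"
```

```text
clock: 21.95
eef_pos: [0.5516, -0.2062, 0.0747]
tcp_rot: [0.417, 3.113, -0.001]
wrist_force: [-0.2, -0.4, -1.6]
finger_gap: 0.24
t 21.95 p [ 551.6 -206.2   74.7] jaw 74.73 tool z [ 9.e-04 -5.e-04 -1.e+00] q [-0.48  0.5  -0.17  0.9  -0.   -0.22] gap 20.5 F [-0.2 -0.4 -1.6]
```

View pics/w25.png

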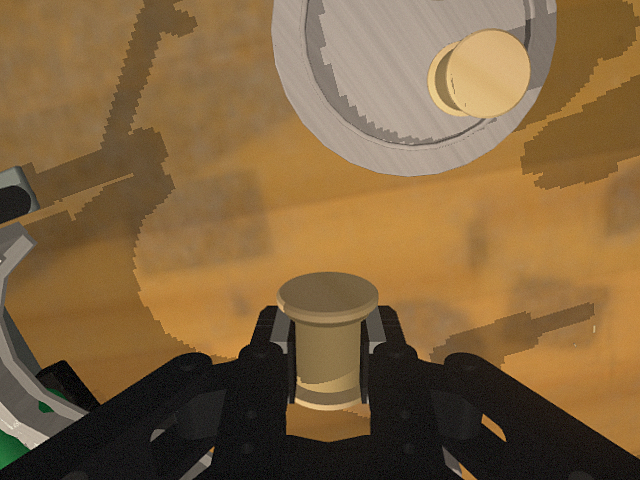

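View pics/s5.png

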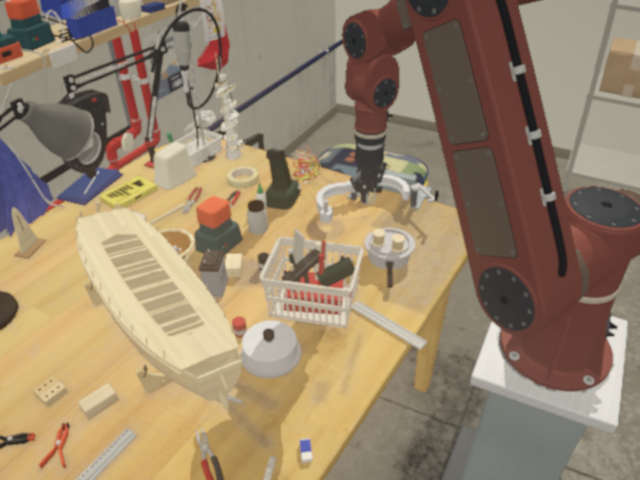

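```bash
python3 -m crank '[{"fingers":12,"dx":0,"dy":0,"dz":40,"rx":0,"ry":0,"rz":-9},{"fingers":12,"dx":0,"dy":0,"dz":75,"rx":0,"ry":0,"rz":-19},{"fingers":12,"dx":-20,"dy":10,"dz":75,"rx":0,"ry":0,"rz":-29},{"fingers":12,"dx":-45,"dy":20,"dz":75,"rx":0,"ry":0,"rz":-39},{"fingers":12,"dx":-70,"dy":30,"dz":75,"rx":0,"ry":0,"rz":-49},{"fingers":12,"dx":-95,"dy":36,"dz":75,"rx":0,"ry":0,"rz":-59},{"fingers":12,"dx":-95,"dy":36,"dz":75,"rx":0,"ry":0,"rz":-69},{"fingers":12,"dx":-95,"dy":36,"dz":75,"rx":0,"ry":0,"rz":-74.7}]' 30; python3 -m crank '[{"fingers":12,"dx":0,"dy":0,"dz":0,"rx":10,"ry":0,"rz":0},{"fingers":12,"dx":0,"dy":10,"dz":0,"rx":20,"ry":0,"rz":0},{"fingers":12,"dx":0,"dy":20,"dz":0,"rx":30,"ry":0,"rz":0},{"fingers":12,"dx":0,"dy":30,"dz":0,"rx":40,"ry":0,"rz":0},{"fingers":12,"dx":0,"dy":40,"dz":0,"rx":50,"ry":0,"rz":0},{"fingers":12,"dx":0,"dy":50,"dz":0,"rx":57,"ry":0,"rz":0},{"fingers":12,"dx":0,"dy":55,"dz":0,"rx":62,"ry":0,"rz":0},{"fingers":12,"dx":0,"dy":55,"dz":0,"rx":62,"ry":0,"rz":0}]'; python3 go.py 456.7 -114.5 46;python3 -c "
from h import *
g=snap('wrist','w26.png')
g=snap('scene','s6.png')"
```

```text
clock: 23.05
eef_pos: [0.4553, -0.1696, 0.1482]
tcp_rot: [-2.224, -2.216, 0.001]
wrist_force: [0.7, -0.3, -0.7]
finger_gap: 0.244
clock: 24.05
eef_pos: [0.4554, -0.1146, 0.1469]
tcp_rot: [-1.558, -1.554, -0.937]
wrist_force: [-0.6, 0.2, -0.1]
finger_gap: 0.242
t 24.05 p [ 455.4 -114.6  146.9] jaw -0.03 tool z [-0.0013  0.8849 -0.4658] q [-0.87  0.92  0.14  1.77  0.6   0.37] gap 20.6 F [-0.6  0.2 -0.1]
d [ 1.300e+00  1.000e-01 -1.009e+02]
```

View pics/w26.png

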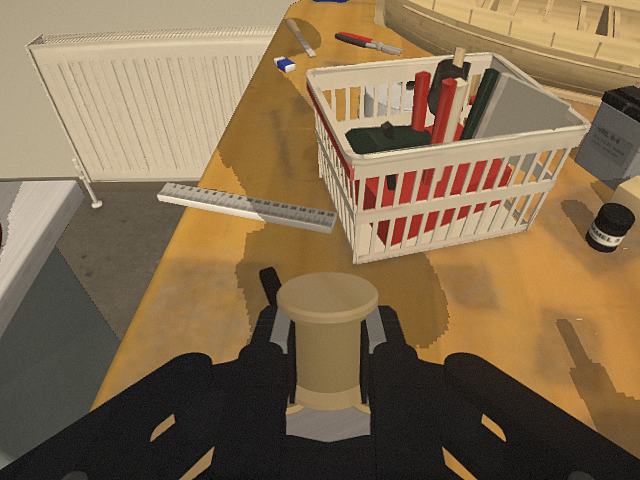

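View pics/s6.png

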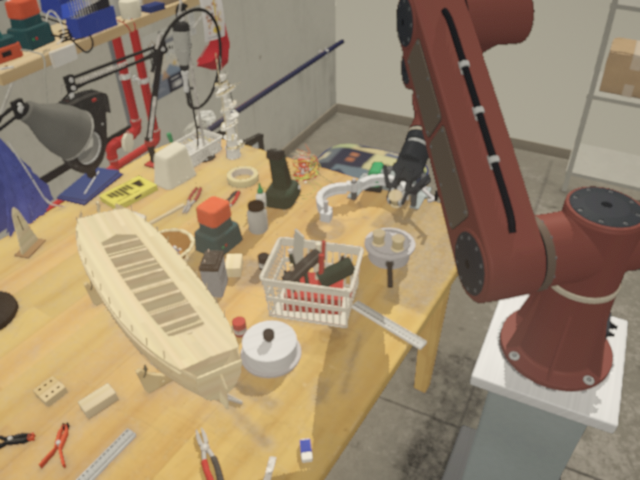

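```bash
python3 -m crank '[{"fingers":12,"dx":0.5,"dy":-0.5,"dz":-30,"rx":0,"ry":0,"rz":0},{"fingers":12,"dx":0.5,"dy":-0.5,"dz":-60,"rx":0,"ry":0,"rz":0},{"fingers":12,"dx":0.5,"dy":-0.5,"dz":-75,"rx":0,"ry":0,"rz":0},{"fingers":12,"dx":0.5,"dy":-0.5,"dz":-75,"rx":0,"ry":0,"rz":0}]'; python3 go.py 456.7 -115 46;python3 -c "
from h import *
g=snap('wrist','w27.png')
g=snap('scene','s7.png');cv2.imwrite('pics/s7z.png',cv2.resize(g['pixels'][150:300,300:500],None,fx=4,fy=4,interpolation=2)[:,:,::-1])"
```

```text
clock: 24.65
eef_pos: [0.4568, -0.1153, 0.0747]
tcp_rot: [-1.559, -1.56, -0.937]
wrist_force: [-0.5, -0.5, 0.7]
finger_gap: 0.242
t 24.65 p [ 456.8 -115.3   74.7] jaw 0.04 tool z [-4.000e-04  8.827e-01 -4.699e-01] q [-0.87  1.01  0.13  1.65  0.6   0.37] gap 20.7 F [-0.5 -0.5  0.7]
d [ -0.1   0.3 -28.7]
```

View pics/w27.png

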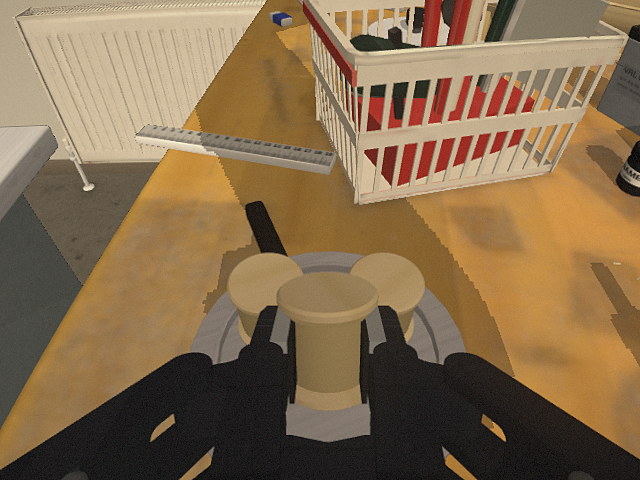

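View pics/s7z.png

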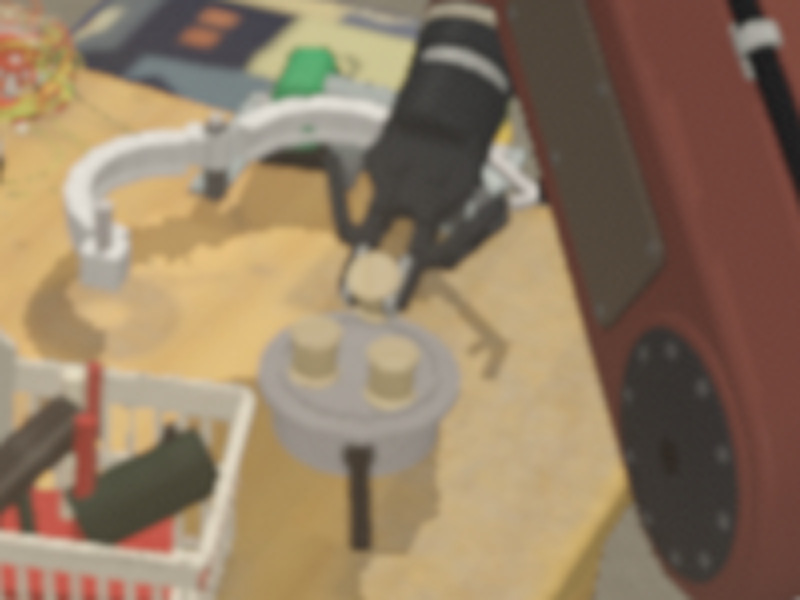

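```bash
python3 -m crank '[{"fingers":12,"dx":0,"dy":0,"dz":-10,"rx":0,"ry":0,"rz":0},{"fingers":12,"dx":0,"dy":0,"dz":-20,"rx":0,"ry":0,"rz":0},{"fingers":12,"dx":0,"dy":0,"dz":-26,"rx":0,"ry":0,"rz":0},{"fingers":12,"dx":0,"dy":0,"dz":-26,"rx":0,"ry":0,"rz":0}]'; python3 go.py 456.7 -115 46;python3 -c "
from h import *
g=snap('wrist','w28.png')
g=snap('scene','s8.png');cv2.imwrite('pics/s8z.png',cv2.resize(g['pixels'][150:300,300:500],None,fx=4,fy=4,interpolation=2)[:,:,::-1])"
```

```text
clock: 25.25
eef_pos: [0.4566, -0.1153, 0.048]
tcp_rot: [-1.559, -1.559, -0.937]
wrist_force: [-0.3, 0.8, -0.1]
finger_gap: 0.245
t 25.25 p [ 456.6 -115.3   48. ] jaw 0.01 tool z [-3.000e-04  8.833e-01 -4.687e-01] q [-0.87  1.05  0.13  1.62  0.6   0.37] gap 20.9 F [-0.3  0.8 -0.1]
d [ 0.1  0.3 -2. ]
```

View pics/w28.png

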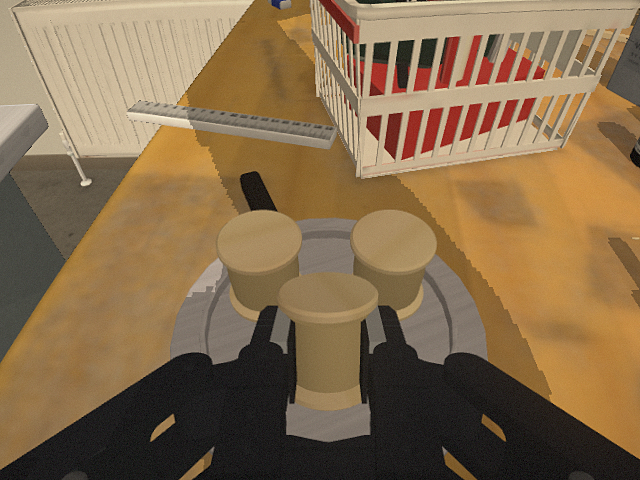

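View pics/s8z.png

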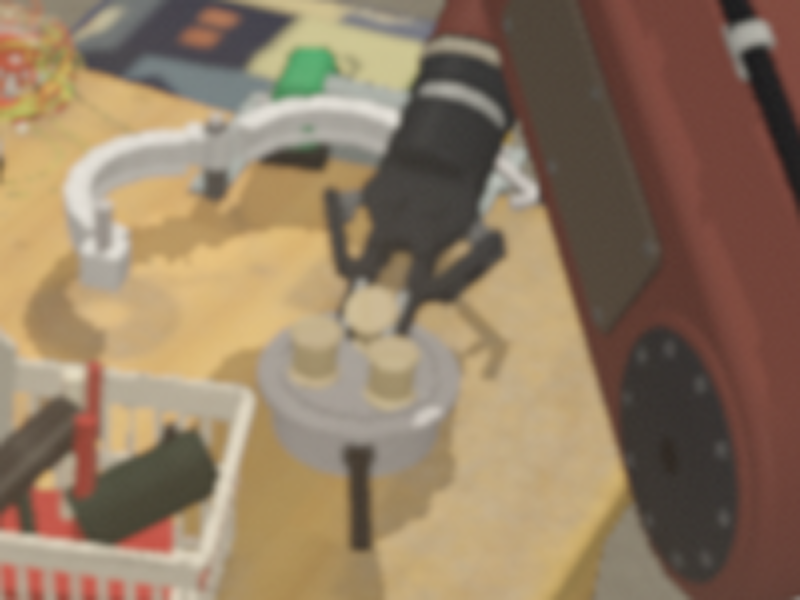

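```bash
python3 -m crank '[{"fingers":12,"dx":0,"dy":0,"dz":-1.5,"rx":0,"ry":0,"rz":0},{"fingers":12,"dx":0,"dy":0,"dz":-3,"rx":0,"ry":0,"rz":0},{"fingers":12,"dx":0,"dy":0,"dz":-3,"rx":0,"ry":0,"rz":0}]'; python3 go.py 456.7 -115 46;python3 -m crank '[{"fingers":44,"dx":0,"dy":0,"dz":0,"rx":0,"ry":0,"rz":0},{"fingers":44,"dx":0,"dy":0,"dz":0,"rx":0,"ry":0,"rz":0},{"fingers":44,"dx":0,"dy":0,"dz":0,"rx":0,"ry":0,"rz":0},{"fingers":44,"dx":0,"dy":0,"dz":0,"rx":0,"ry":0,"rz":0}]'; python3 go.py;python3 -c "
from h import *
g=snap('wrist','w29.png')
g=snap('scene','s9.png');cv2.imwrite('pics/s9z.png',cv2.resize(g['pixels'][150:300,300:500],None,fx=4,fy=4,interpolation=2)[:,:,::-1])"
```

```text
clock: 25.72
eef_pos: [0.4569, -0.1156, 0.0457]
tcp_rot: [-1.559, -1.559, -0.938]
wrist_force: [-0.6, -0.9, 3.9]
finger_gap: 0.246
t 25.73 p [ 456.9 -115.6   45.7] jaw -0.01 tool z [ 3.000e-04  8.831e-01 -4.693e-01] q [-0.87  1.05  0.13  1.62  0.6   0.37] gap 21.0 F [-0.6 -0.9  3.9]
d [-0.2  0.6  0.3]
clock: 26.22
eef_pos: [0.4568, -0.1155, 0.0454]
tcp_rot: [-1.559, -1.56, -0.937]
wrist_force: [0.5, 0.1, -0.2]
finger_gap: 0.515
t 26.23 p [ 456.8 -115.5   45.4] jaw 0.02 tool z [-1.000e-04  8.829e-01 -4.695e-01] q [-0.87  1.05  0.13  1.61  0.6   0.37] gap 44.0 F [ 0.5  0.1 -0.2]
```

View pics/w29.png

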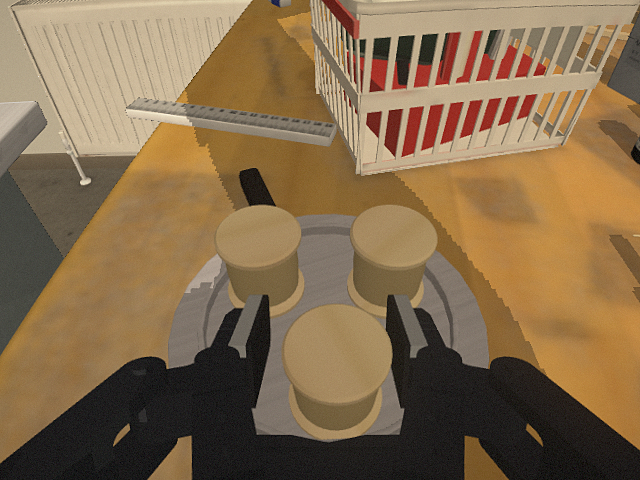

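```bash
python3 -m crank '[{"fingers":44,"dx":0,"dy":-10,"dz":10,"rx":0,"ry":0,"rz":0},{"fingers":44,"dx":0,"dy":-15,"dz":30,"rx":0,"ry":0,"rz":0},{"fingers":44,"dx":0,"dy":-15,"dz":60,"rx":0,"ry":0,"rz":0},{"fingers":44,"dx":0,"dy":-15,"dz":100,"rx":0,"ry":0,"rz":0},{"fingers":44,"dx":0,"dy":-15,"dz":140,"rx":-10,"ry":0,"rz":0},{"fingers":44,"dx":0,"dy":-15,"dz":150,"rx":-20,"ry":0,"rz":0},{"fingers":44,"dx":0,"dy":-15,"dz":150,"rx":-30,"ry":0,"rz":0},{"fingers":44,"dx":0,"dy":0,"dz":150,"rx":-40,"ry":0,"rz":0}]';python3 -m crank '[{"fingers":60,"dx":0,"dy":50,"dz":0,"rx":-10,"ry":0,"rz":0},{"fingers":60,"dx":0,"dy":100,"dz":0,"rx":-20,"ry":0,"rz":0},{"fingers":60,"dx":0,"dy":150,"dz":0,"rx":-22,"ry":0,"rz":0},{"fingers":60,"dx":0,"dy":200,"dz":0,"rx":-22,"ry":0,"rz":0},{"fingers":60,"dx":20,"dy":250,"dz":0,"rx":-22,"ry":0,"rz":0},{"fingers":60,"dx":40,"dy":300,"dz":0,"rx":-22,"ry":0,"rz":0},{"fingers":60,"dx":70,"dy":350,"dz":0,"rx":-22,"ry":0,"rz":0},{"fingers":60,"dx":100,"dy":400,"dz":0,"rx":-22,"ry":0,"rz":0}]';  python3 go.py 562.5 293 40 0;python3 -c "
from h import *
g=snap('top','t5.png');cv2.imwrite('pics/t5z.png',cv2.resize(g['pixels'][130:330,300:540],None,fx=3,fy=3,interpolation=2)[:,:,::-1])
import fit as f
P=cloud(g)
for a in ((.457,-.138,.085,.04,.055),(.482,-.1215,.02,.076,.088),(.430,-.1225,.02,.076,.088),(.457,-.17,.02,.076,.088)): print(f.enc(P,*a))
print(f.handle(P,.4567,-.138))"
```

```text
clock: 27.32
eef_pos: [0.4577, -0.1173, 0.1971]
tcp_rot: [-2.019, -2.016, -0.388]
wrist_force: [0.1, 1.1, 1.2]
finger_gap: 0.516
clock: 28.32
eef_pos: [0.5577, 0.2858, 0.1965]
tcp_rot: [2.221, 2.221, 0.001]
wrist_force: [1.5, 0.5, 0.1]
finger_gap: 0.702
t 28.32 p [557.7 285.8 196.5] jaw 0.02 tool z [ 8.e-04 -1.e-04 -1.e+00] q [ 0.36  0.49  0.14  1.23 -0.    1.93] gap 60.0 F [1.5 0.5 0.1]
d [   4.8    7.2 -156.5]
rz -0.02
(array([ 456.3, -138.6]), 67.3, array([ 456.5, -136.8], dtype=float32), 2208)
(array([ 482.1, -121.9]), 17.1, array([ 482.1, -121.7], dtype=float32), 197)
(array([ 428.8, -121.9]), 17.1, array([ 428.9, -122. ], dtype=float32), 197)
(array([ 458.9, -172.3]), 17.3, array([ 458.8, -171.8], dtype=float32), 193)
(np.float64(112.93251155846711), 187)
```

View pics/t5z.png

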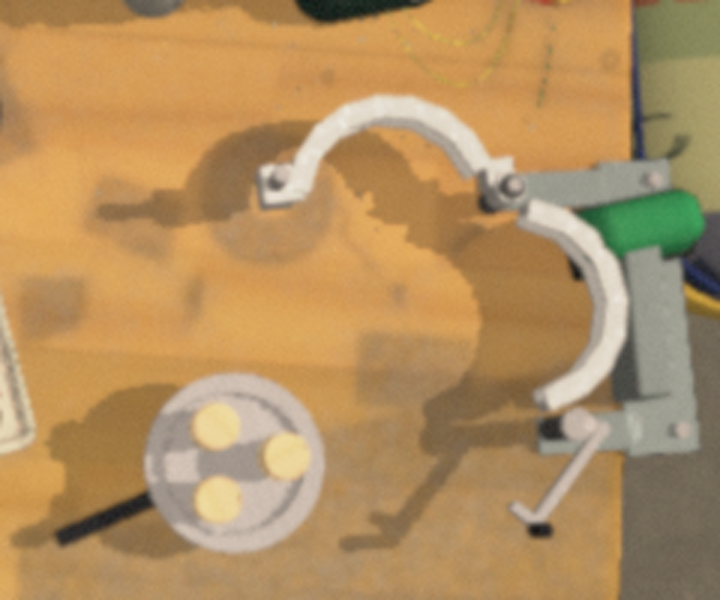

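```bash
python3 -m crank '[{"fingers":60,"dx":4,"dy":7,"dz":-50,"rx":0,"ry":0,"rz":0},{"fingers":60,"dx":4,"dy":7,"dz":-95,"rx":0,"ry":0,"rz":0},{"fingers":60,"dx":4,"dy":7,"dz":-95,"rx":0,"ry":0,"rz":0},{"fingers":60,"dx":4,"dy":7,"dz":-95,"rx":0,"ry":0,"rz":0}]';  python3 go.py 562.5 293 13 0;python3 -c "
from h import *
import fit as f
g=snap('wrist','w30.png'); P=cloud(g)
print(f.enc(P,.5625,.2925,.03,.067,.08),f.enc(P,.5625,.293,.07,.041,.052))"
```

```text
clock: 28.88
eef_pos: [0.5619, 0.2915, 0.1026]
tcp_rot: [2.221, 2.221, 0.003]
wrist_force: [0.7, 0.7, 0.5]
finger_gap: 0.701
t 28.88 p [561.9 291.5 102.6] jaw 0.0 tool z [ 2.e-03  6.e-04 -1.e+00] q [ 0.36  0.55  0.    1.02 -0.    1.93] gap 59.8 F [0.7 0.7 0.5]
d [  0.6   1.5 -89.6]
rz -0.0
(array([563.5, 294.5]), 12.9, array([563.4, 295.4], dtype=float32), 1728) (array([563.4, 294.5]), 59.1, array([563.5, 298.6], dtype=float32), 27443)
```

View pics/w30.png

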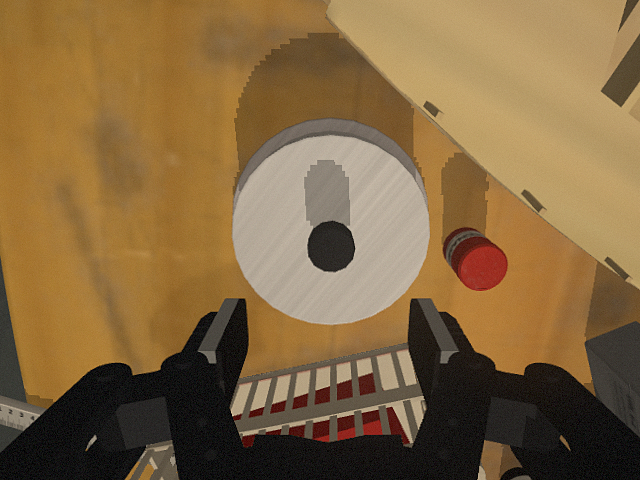

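```bash
python3 -c "
from h import *
g=snap('wrist','w31.png'); P=cloud(g).reshape(-1,3)
m=(P[:,2]>.05)&(P[:,1]>.3)&(P[:,2]<.3)&(P[:,0]>.63); q=P[m]
print(q[:,2].max(), q[q[:,0].argmin()])
d=np.hypot(q[:,0]-.563,q[:,1]-.294); i=d.argsort()[:50]; print(q[i].mean(0),d[i].mean())"
python3 -m crank '[{"fingers":60,"dx":1,"dy":2.5,"dz":-40,"rx":0,"ry":0,"rz":0},{"fingers":60,"dx":1,"dy":2.5,"dz":-75,"rx":0,"ry":0,"rz":0},{"fingers":60,"dx":1,"dy":2.5,"dz":-89,"rx":0,"ry":0,"rz":0},{"fingers":60,"dx":1,"dy":2.5,"dz":-89,"rx":0,"ry":0,"rz":0}]';  python3 go.py 563 294 13 0;python3 -c "
from h import *
g=snap('wrist','w32.png')"
```

```text
0.1376813319958313 [0.63000169 0.39581883 0.13167511]
[0.63132995 0.33997289 0.11705369] 0.08236810429165323
clock: 29.48
eef_pos: [0.5621, 0.294, 0.012]
tcp_rot: [2.221, 2.222, 0.0]
wrist_force: [0.5, 0.4, 0.2]
finger_gap: 0.703
t 29.48 p [562.1 294.   12. ] jaw 0.02 tool z [ 2.e-04  0.e+00 -1.e+00] q [ 0.37  0.64 -0.1   0.83 -0.    1.94] gap 60.0 F [0.5 0.4 0.2]
d [0.9 0.  1. ]
rz -0.02
```

View pics/w32.png

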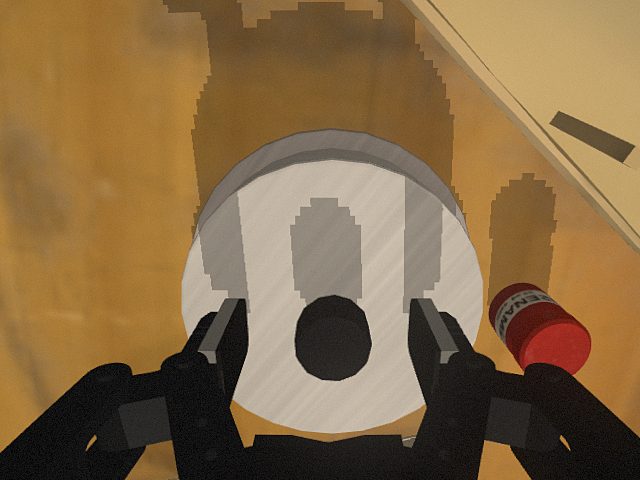

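```bash
python3 -m crank '[{"fingers":12,"dx":1,"dy":0,"dz":0,"rx":0,"ry":0,"rz":0},{"fingers":12,"dx":1,"dy":0,"dz":0,"rx":0,"ry":0,"rz":0},{"fingers":12,"dx":1,"dy":0,"dz":0,"rx":0,"ry":0,"rz":0},{"fingers":12,"dx":1,"dy":0,"dz":0,"rx":0,"ry":0,"rz":0},{"fingers":12,"dx":1,"dy":0,"dz":0,"rx":0,"ry":0,"rz":0}]' 60;  python3 go.py;python3 -c "
from h import *
g=snap('wrist','w33.png')"
```

```text
clock: 30.15
eef_pos: [0.5639, 0.2943, 0.0129]
tcp_rot: [2.22, 2.221, 0.003]
wrist_force: [-0.8, -0.2, 5.7]
finger_gap: 0.284
t 30.15 p [563.9 294.3  12.9] jaw 0.02 tool z [ 2.3e-03  7.0e-04 -1.0e+00] q [ 0.37  0.64 -0.1   0.83 -0.    1.94] gap 24.3 F [-0.8 -0.2  5.7]
```

View pics/w33.png

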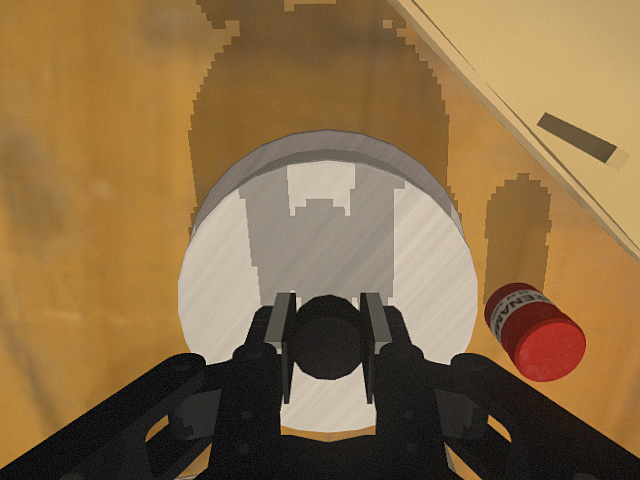

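```bash
python3 -c "
from h import *
P=cloud(snap('top','t6.png')).reshape(-1,3)
m=(P[:,0]>.4)&(P[:,0]<.68)&(P[:,1]>-.0)&(P[:,1]<.2)&(P[:,2]<.3); print(np.percentile(P[m][:,2],[99,99.9,100]))"
python3 -m crank '[{"fingers":12,"dx":0,"dy":0,"dz":15,"rx":0,"ry":0,"rz":0},{"fingers":12,"dx":0,"dy":0,"dz":45,"rx":0,"ry":0,"rz":0},{"fingers":12,"dx":0,"dy":0,"dz":90,"rx":0,"ry":0,"rz":0},{"fingers":12,"dx":0,"dy":0,"dz":140,"rx":0,"ry":0,"rz":0},{"fingers":12,"dx":0,"dy":0,"dz":180,"rx":0,"ry":0,"rz":0},{"fingers":12,"dx":-10,"dy":-30,"dz":190,"rx":0,"ry":0,"rz":0},{"fingers":12,"dx":-20,"dy":-70,"dz":190,"rx":0,"ry":0,"rz":0},{"fingers":12,"dx":-30,"dy":-110,"dz":190,"rx":0,"ry":0,"rz":0}]' 60;  python3 go.py
```

```text
[0.15183087 0.16176911 0.16367372]
clock: 31.25
eef_pos: [0.5322, 0.183, 0.2024]
tcp_rot: [2.22, 2.222, 0.001]
wrist_force: [-0.1, -0.2, -2.5]
finger_gap: 0.282
t 31.25 p [532.2 183.  202.4] jaw 0.06 tool z [ 7.e-04  0.e+00 -1.e+00] q [ 0.2   0.36 -0.04  1.17 -0.    1.77] gap 24.1 F [-0.1 -0.2 -2.5]
```

```bash
python3 -m crank '[{"fingers":12,"dx":-10,"dy":-50,"dz":0,"rx":0,"ry":0,"rz":0},{"fingers":12,"dx":-20,"dy":-100,"dz":0,"rx":0,"ry":0,"rz":0},{"fingers":12,"dx":-35,"dy":-150,"dz":0,"rx":0,"ry":0,"rz":0},{"fingers":12,"dx":-50,"dy":-200,"dz":0,"rx":0,"ry":0,"rz":0},{"fingers":12,"dx":-65,"dy":-250,"dz":0,"rx":0,"ry":0,"rz":0},{"fingers":12,"dx":-76,"dy":-295,"dz":0,"rx":0,"ry":0,"rz":0},{"fingers":12,"dx":-76,"dy":-321,"dz":-20,"rx":0,"ry":0,"rz":0},{"fingers":12,"dx":-76,"dy":-321,"dz":-50,"rx":0,"ry":0,"rz":0}]' 60;python3 -m crank '[{"fingers":12,"dx":0,"dy":0,"dz":-30,"rx":0,"ry":0,"rz":0},{"fingers":12,"dx":0,"dy":0,"dz":-40,"rx":0,"ry":0,"rz":0},{"fingers":12,"dx":0,"dy":0,"dz":-40,"rx":0,"ry":0,"rz":0},{"fingers":12,"dx":0,"dy":0,"dz":-40,"rx":0,"ry":0,"rz":0}]';   python3 go.py 456.5 -138.3 59 0;python3 -c "
from h import *
g=snap('wrist','w34.png')
g=snap('scene','s10.png');cv2.imwrite('pics/s10z.png',cv2.resize(g['pixels'][150:300,300:500],None,fx=4,fy=4,interpolation=2)[:,:,::-1])"
```

```text
clock: 32.25
eef_pos: [0.4575, -0.1393, 0.1524]
tcp_rot: [2.222, 2.217, 0.001]
wrist_force: [-0.8, 1.0, -2.7]
finger_gap: 0.281
clock: 32.75
eef_pos: [0.4577, -0.1373, 0.1126]
tcp_rot: [2.219, 2.221, 0.001]
wrist_force: [0.2, 0.5, -3.2]
finger_gap: 0.279
t 32.75 p [ 457.7 -137.3  112.6] jaw 0.04 tool z [ 1.7e-03 -8.0e-04 -1.0e+00] q [-0.44  0.27 -0.42  0.88  0.    1.13] gap 23.9 F [ 0.2  0.5 -3.2]
d [ -1.2  -1.  -53.6]
rz -0.04
```

View pics/w34.png

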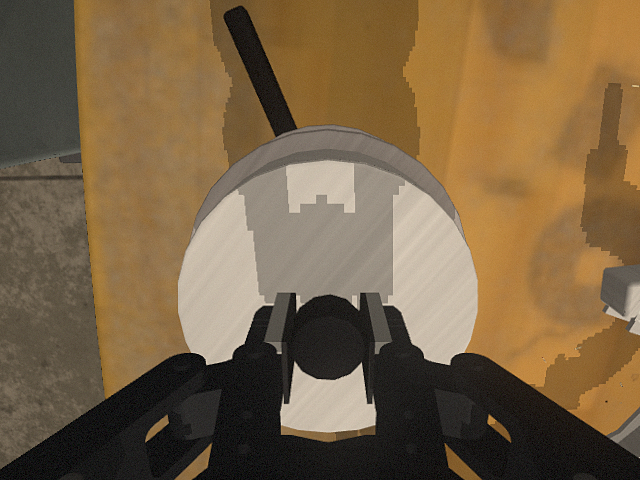

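View pics/s10z.png

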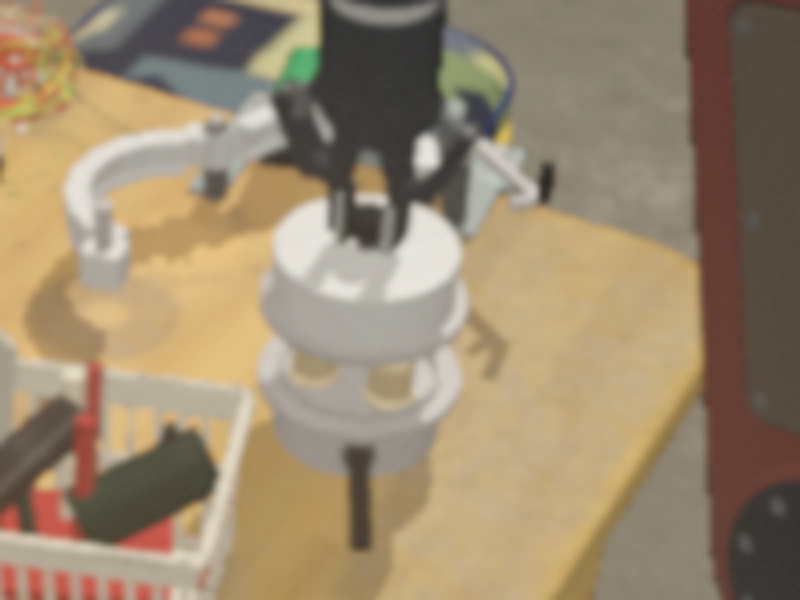

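```bash
python3 -c "
from h import *
import fit as f
g=snap('wrist','w35.png');P=cloud(g)
print(g['s']['eef_pos'],f.enc(P,.457,-.138,.075,.139,.152), f.enc(P,.457,-.138,.035,.165,.18))
g=snap('top','t7.png');P=cloud(g);print(f.enc(P,.4565,-.138,.09,.03,.05))"; python3 go.py 456.5 -138.3 59 0
```

```text
[ 0.45758039 -0.13728151  0.11247033] (array([ 457.2, -137.4]), 59.1, array([ 457.2, -121. ], dtype=float32), 45836) (array([ 457.4, -130.4]), 25.7, array([ 457.3, -133. ], dtype=float32), 6614)
(array([446.4, -93.7]), 47.9, array([438.2, -79.4], dtype=float32), 66)
t 32.95 p [ 457.3 -137.2  112.1] jaw 0.04 tool z [ 1.1e-03 -5.0e-04 -1.0e+00] q [-0.44  0.27 -0.42  0.88  0.    1.13] gap 24.1 F [-0.5 -0.1 -2.3]
d [ -0.8  -1.1 -53.1]
rz -0.04
```

```bash
python3 -m crank '[{"fingers":12,"dx":-0.5,"dy":-0.5,"dz":-20,"rx":0,"ry":0,"rz":0},{"fingers":12,"dx":-0.5,"dy":-0.5,"dz":-35,"rx":0,"ry":0,"rz":0},{"fingers":12,"dx":-0.5,"dy":-0.5,"dz":-43,"rx":0,"ry":0,"rz":0},{"fingers":12,"dx":-0.5,"dy":-0.5,"dz":-46,"rx":0,"ry":0,"rz":0},{"fingers":12,"dx":-0.5,"dy":-0.5,"dz":-46,"rx":0,"ry":0,"rz":0}]';python3 go.py;python3 -m crank '[{"fingers":12,"dx":0,"dy":0,"dz":-2,"rx":0,"ry":0,"rz":0},{"fingers":12,"dx":0,"dy":0,"dz":-4,"rx":0,"ry":0,"rz":0},{"fingers":12,"dx":0,"dy":0,"dz":-6,"rx":0,"ry":0,"rz":0},{"fingers":12,"dx":0,"dy":0,"dz":-7.5,"rx":0,"ry":0,"rz":0},{"fingers":12,"dx":0,"dy":0,"dz":-7.5,"rx":0,"ry":0,"rz":0}]';   python3 go.py 456.5 -138.3 59 0;python3 -c "
from h import *
import fit as f
g=snap('wrist','w36.png');P=cloud(g)
print(f.enc(P,.457,-.138,.075,.085,.099),np.median(P[200:260,300:340,2]))"
```

```text
clock: 33.58
eef_pos: [0.4565, -0.1376, 0.0657]
tcp_rot: [2.221, 2.222, 0.0]
wrist_force: [0.2, 0.3, -2.5]
finger_gap: 0.287
t 33.58 p [ 456.5 -137.6   65.7] jaw 0.03 tool z [ 3.e-04 -2.e-04 -1.e+00] q [-0.45  0.32 -0.49  0.76  0.    1.12] gap 24.5 F [ 0.2  0.3 -2.5]
clock: 34.2
eef_pos: [0.4563, -0.1376, 0.0588]
tcp_rot: [2.221, 2.222, -0.0]
wrist_force: [-5.7, 1.8, 12.7]
finger_gap: 0.283
t 34.2 p [ 456.3 -137.6   58.8] jaw 0.03 tool z [ 4.e-04 -4.e-04 -1.e+00] q [-0.45  0.33 -0.5   0.74 -0.    1.12] gap 24.2 F [-5.7  1.8 12.7]
d [ 0.2 -0.7  0.2]
rz -0.03
(array([ 456. , -137.5]), 59.0, array([ 456. , -121.3], dtype=float32), 45932) 0.0920084465754756
```

View pics/w36.png

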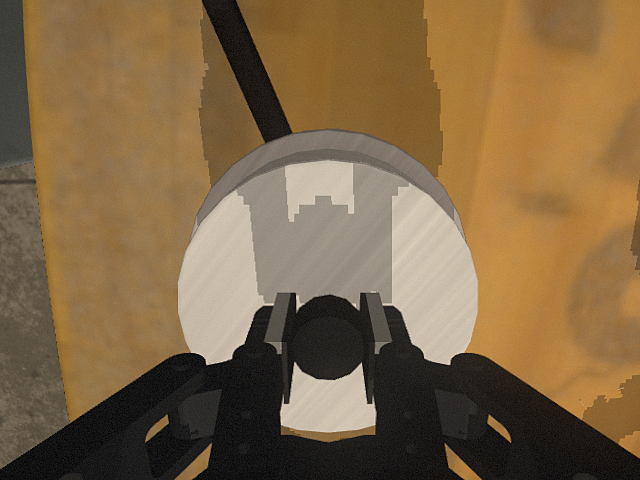

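```bash
python3 -m crank '[{"fingers":60,"dx":0,"dy":0,"dz":0.5,"rx":0,"ry":0,"rz":0},{"fingers":60,"dx":0,"dy":0,"dz":0.5,"rx":0,"ry":0,"rz":0},{"fingers":60,"dx":0,"dy":0,"dz":0.5,"rx":0,"ry":0,"rz":0},{"fingers":60,"dx":0,"dy":0,"dz":30,"rx":0,"ry":0,"rz":0},{"fingers":60,"dx":0,"dy":0,"dz":80,"rx":0,"ry":0,"rz":0},{"fingers":60,"dx":0,"dy":50,"dz":110,"rx":0,"ry":0,"rz":0},{"fingers":60,"dx":0,"dy":110,"dz":110,"rx":0,"ry":0,"rz":0},{"fingers":60,"dx":0,"dy":170,"dz":110,"rx":0,"ry":0,"rz":0}]';python3 -m crank '[{"fingers":60,"dx":0,"dy":50,"dz":0,"rx":0,"ry":0,"rz":0},{"fingers":60,"dx":0,"dy":50,"dz":0,"rx":0,"ry":0,"rz":0}]'; python3 go.py; cat > st.py <<'E'
from h import *
import fit as f
def fitc(q):
    A=np.c_[2*q,np.ones(len(q))]; s=np.linalg.lstsq(A,(q**2).sum(1),rcond=None)[0]; return s[:2],np.sqrt(s[2]+s[0]**2+s[1]**2)
if __name__=='__main__':
    g=snap('top','t8.png');P=cloud(g)
    for n,a in dict(dome=(.4565,-.138,.075,.085,.098),lidfl=(.4565,-.138,.09,.045,.059),hinge=(.659,-.35,.013,.064,.08),jpost=(.662,-.173,.015,.085,.11),lpost=(.402,-.354,.015,.085,.11),lh=(.477,-.392,.013,.062,.08)).items(): print(n,f.enc(P,*a))
    print(f.handle(P,.4565,-.138))
    cv2.imwrite('pics/t8z.png',cv2.resize(g['pixels'][150:320,340:560],None,fx=3.5,fy=3.5,interpolation=2)[:,:,::-1])
E
python3 st.py
```

```text
clock: 35.25
eef_pos: [0.4566, 0.0339, 0.1684]
tcp_rot: [2.221, 2.22, 0.002]
wrist_force: [0.8, 0.8, -0.4]
finger_gap: 0.703
clock: 35.5
eef_pos: [0.4559, 0.0854, 0.1679]
tcp_rot: [-2.215, -2.227, -0.001]
wrist_force: [0.0, -0.4, 0.6]
finger_gap: 0.706
t 35.5 p [455.9  85.4 167.9] jaw 0.3 tool z [-1.e-04  6.e-04 -1.e+00] q [ 0.03  0.2  -0.36  1.02  0.    1.59] gap 60.3 F [ 0.  -0.4  0.6]
dome (array([ 455.7, -138.2]), 59.3, array([ 456.1, -137.5], dtype=float32), 2236)
lidfl (array([ 456.2, -138. ]), 67.2, array([ 452.2, -117.1], dtype=float32), 447)
hinge (array([ 657.6, -350.8]), 10.8, array([ 658.9, -351.7], dtype=float32), 33)
jpost (array([ 663.7, -173.9]), 7.1, array([ 662.8, -173.6], dtype=float32), 39)
lpost (array([ 401.5, -354.5]), 6.3, array([ 402. , -353.3], dtype=float32), 35)
lh (array([ 477.1, -392. ]), 12.8, array([ 477.6, -391.6], dtype=float32), 102)
(np.float64(112.85931386795252), 186)
```

View pics/t8z.png

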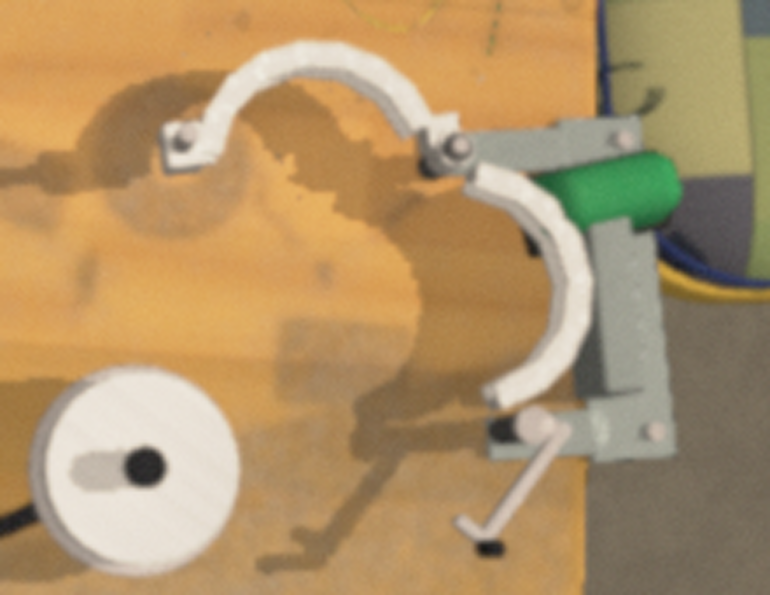

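```bash
python3 -m crank '[{"fingers":60,"dx":15,"dy":-55,"dz":30,"rx":0,"ry":0,"rz":0},{"fingers":60,"dx":30,"dy":-110,"dz":40,"rx":0,"ry":0,"rz":0},{"fingers":60,"dx":45,"dy":-165,"dz":40,"rx":0,"ry":0,"rz":0},{"fingers":60,"dx":60,"dy":-220,"dz":40,"rx":0,"ry":0,"rz":0},{"fingers":60,"dx":75,"dy":-275,"dz":40,"rx":0,"ry":0,"rz":0},{"fingers":60,"dx":90,"dy":-320,"dz":40,"rx":0,"ry":0,"rz":0},{"fingers":60,"dx":104,"dy":-350,"dz":40,"rx":0,"ry":0,"rz":0},{"fingers":60,"dx":104,"dy":-350,"dz":40,"rx":0,"ry":0,"rz":0}]'; cat > ring.py <<'E'
from h import *
from scipy.optimize import least_squares
import sys
def ring(P,c0=(.569,-.356)):
    out=[]
    m=(P[...,2]>.055)&(P[...,2]<.066)
    q=P[m][:,:2]; c=np.array(c0)
    for it in range(5):
        d=q-c; r=np.hypot(*d.T); a=np.degrees(np.arctan2(d[:,1],d[:,0]))
        I=[];O=[]
        for k in range(-168,-14,4):
            s=(abs(a-k)<2)&(r>.045)&(r<.095)
            if s.sum()>3: I.append(q[s][r[s].argmin()]); O.append(q[s][r[s].argmax()])
        I=np.array(I); 
        f=least_squares(lambda p: np.hypot(I[:,0]-p[0],I[:,1]-p[1])-p[2],[*c,.063],loss='soft_l1',f_scale=.001)
        c=f.x[:2]
    return f.x*1000,len(I),np.abs(f.fun).mean()*1000
if __name__=='__main__':
    g=snap('wrist','w40.png'); P=cloud(g); print(ring(P))
    import fit as f
    for a in ((.659,-.35,.013,.062,.08),(.477,-.392,.013,.062,.08),(.402,-.354,.015,.085,.11),(.662,-.174,.02,.085,.11)): print(f.enc(P,*a))
    print(ring(cloud(snap('top','t9.png'))))
E
python3 ring.py; python3 go.py
```

```text
clock: 36.55
eef_pos: [0.5598, -0.271, 0.2069]
tcp_rot: [-2.225, -2.217, 0.001]
wrist_force: [-0.6, 0.6, 0.4]
finger_gap: 0.702
(array([ 568.28784663, -356.12199235,   63.6045957 ]), 39, np.float64(0.4218731715082207))
(array([ 658.1, -351.2]), 11.7, array([ 657.3, -350.7], dtype=float32), 382)
(array([ 489.4, -391.6]), 2.4, array([ 489.5, -392.4], dtype=float32), 4)
(array([ 401.9, -353.5]), 6.3, array([ 403.4, -352.5], dtype=float32), 279)
(array([ 663.3, -173.8]), 7.3, array([ 661.8, -174. ], dtype=float32), 450)
t 36.65 p [ 559.4 -268.2  207.4] jaw -0.07 tool z [-1.1e-03  7.0e-04 -1.0e+00] q [-0.56  0.47  0.15  1.25 -0.    1.01] gap 59.4 F [-0.3  0.7 -0.4]Traceback (most recent call last):
  File "ring.py", line 22, in <module>
    print(ring(cloud(snap('top','t9.png'))))
          ~~~~^^^^^^^^^^^^^^^^^^^^^^^^^^^^^
  File "ring.py", line 15, in ring
    f=least_squares(lambda p: np.hypot(I[:,0]-p[0],I[:,1]-p[1])-p[2],[*c,.063],loss='soft_l1',f_scale=.001)
    return func(*args, **kwargs)
    vector_fun = VectorFunction(
        fun_wrapped,
    ...<6 lines>...
        workers=workers
    )
    self._update_fun()
    ~~~~~~~~~~~~~~~~^^
    self.f = self.fun_wrapped(xp_copy(self.x))
             ~~~~~~~~~~~~~~~~^^^^^^^^^^^^^^^^^
    return np.atleast_1d(self.fun(x))
                         ~~~~~~~~^^^
    return self.f(x, *self.args, **self.kwargs)
           ~~~~~~^^^^^^^^^^^^^^^^^^^^^^^^^^^^^^
  File "ring.py", line 15, in <lambda>
    f=least_squares(lambda p: np.hypot(I[:,0]-p[0],I[:,1]-p[1])-p[2],[*c,.063],loss='soft_l1',f_scale=.001)
                                       ~^^^^^
IndexError: too many indices for array: array is 1-dimensional, but 2 were indexed
```

View pics/w40.png

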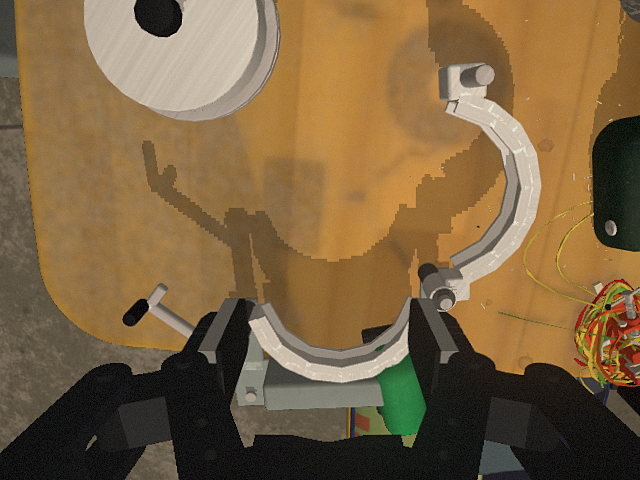

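```bash
python3 -c "
from h import *
P=cloud(snap('top','t10.png')).reshape(-1,3)
m=(P[:,2]>.03)&(P[:,2]<.2)&(P[:,1]>-.02)&(P[:,1]<.2)&(P[:,0]>.36)&(P[:,0]<.6); q=P[m]
d=np.hypot(q[:,0]-.410,q[:,1]+.029); i=d.argsort()[:8]; print(np.round(q[i]*1000),d[i].min())
m2=q[:,2]>.07; k=q[m2]; d=np.hypot(k[:,0]-.410,k[:,1]+.029); i=d.argsort()[:8]; print(np.round(k[i]*1000),np.percentile(k[:,2],90))"; python3 go.py 410.3 -29.3 140 22.9
```

```text
[[412. -17.  30.]
 [401. -17.  31.]
 [406. -12.  30.]
 [403. -12.  30.]
 [406. -10.  30.]
 [401. -10.  33.]
 [397. -12.  31.]
 [467.  14. 128.]] 0.01242433681147883
[[467.  14. 128.]
 [472.   8. 116.]
 [471.   9. 130.]
 [467.  16. 129.]
 [469.  14. 129.]
 [473.   7. 124.]
 [471.  12. 130.]
 [467.  18. 128.]] 0.14220119739716106
t 36.7 p [ 559.5 -267.5  207.7] jaw -0.01 tool z [-7.e-04  6.e-04 -1.e+00] q [-0.56  0.47  0.15  1.25  0.    1.01] gap 59.9 F [-0.1  0.1  0.1]
d [-149.2  238.2  -67.7]
rz 22.91
```

```bash
python3 -m crank '[{"fingers":40,"dx":-35,"dy":55,"dz":0,"rx":0,"ry":0,"rz":5},{"fingers":40,"dx":-70,"dy":105,"dz":0,"rx":0,"ry":0,"rz":10},{"fingers":40,"dx":-105,"dy":155,"dz":0,"rx":0,"ry":0,"rz":15},{"fingers":40,"dx":-135,"dy":205,"dz":0,"rx":0,"ry":0,"rz":20},{"fingers":40,"dx":-149,"dy":238,"dz":-20,"rx":0,"ry":0,"rz":22.9},{"fingers":40,"dx":-149,"dy":238,"dz":-70,"rx":0,"ry":0,"rz":22.9},{"fingers":40,"dx":-149,"dy":238,"dz":-120,"rx":0,"ry":0,"rz":22.9},{"fingers":40,"dx":-149,"dy":238,"dz":-120,"rx":0,"ry":0,"rz":22.9}]'; python3 -m crank '[{"fingers":40,"dx":0,"dy":0,"dz":0,"rx":0,"ry":0,"rz":0}]'; python3 go.py 410.3 -29.3 -33 22.9; python3 -c "
from h import *
snap('wrist','w41.png')"
```

```text
clock: 37.7
eef_pos: [0.4079, -0.0282, 0.0862]
tcp_rot: [-1.731, -2.615, 0.003]
wrist_force: [0.1, -0.5, 0.3]
finger_gap: 0.468
clock: 37.83
eef_pos: [0.4119, -0.0295, 0.0895]
tcp_rot: [1.734, 2.618, 0.001]
wrist_force: [1.1, -1.6, -0.2]
finger_gap: 0.468
t 37.83 p [411.9 -29.5  89.5] jaw 22.95 tool z [ 1.4e-03 -4.0e-04 -1.0e+00] q [-0.25  0.18 -0.61  0.78 -0.    0.92] gap 40.0 F [ 1.1 -1.6 -0.2]
d [  -1.6    0.2 -122.5]
rz -0.05
```

View pics/w41.png

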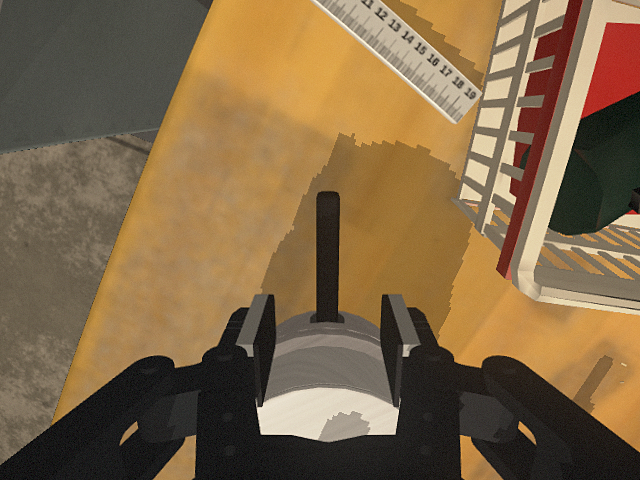

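```bash
python3 -c "
from h import *
g=snap('wrist','w42.png'); print(plane(g,[(328,195),(328,250),(328,310)],.028)*1000, proj(g,[[.4103,-.0293,.028]]), g['s']['eef_pos'])"; python3 -m crank '[{"fingers":40,"dx":-1,"dy":0,"dz":-40,"rx":0,"ry":0,"rz":0},{"fingers":40,"dx":-1,"dy":0,"dz":-75,"rx":0,"ry":0,"rz":0},{"fingers":40,"dx":-1,"dy":0,"dz":-90,"rx":0,"ry":0,"rz":0},{"fingers":40,"dx":-1,"dy":0,"dz":-90,"rx":0,"ry":0,"rz":0}]'; python3 go.py 410.3 -29.3 -33 22.9; python3 -c "
from h import *
snap('wrist','w43.png')"
```

```text
[[402.51860355  -5.34654737  28.        ]
 [415.78608132 -36.69188636  28.        ]
 [431.63093618 -74.12466935  28.        ]] [[324.3920854  235.97430514]] [ 0.41256217 -0.02975226  0.08978665]
clock: 38.42
eef_pos: [0.4106, -0.0297, -0.0018]
tcp_rot: [-1.736, -2.618, 0.0]
wrist_force: [-0.1, 0.1, -0.6]
finger_gap: 0.469
t 38.42 p [410.6 -29.7  -1.8] jaw 22.92 tool z [-0. -0. -1.] q [-0.25  0.32 -0.73  0.52 -0.    0.92] gap 40.1 F [-0.1  0.1 -0.6]
d [ -0.3   0.4 -31.2]
rz -0.02
```

View pics/w43.png

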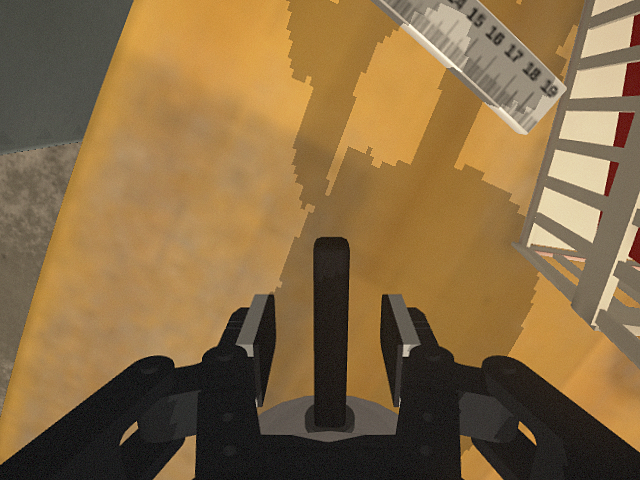

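```bash
python3 -m crank '[{"fingers":40,"dx":1,"dy":0,"dz":-15,"rx":0,"ry":0,"rz":0},{"fingers":40,"dx":1,"dy":0,"dz":-28,"rx":0,"ry":0,"rz":0},{"fingers":40,"dx":1,"dy":0,"dz":-30,"rx":0,"ry":0,"rz":0},{"fingers":40,"dx":1,"dy":0,"dz":-30,"rx":0,"ry":0,"rz":0},{"fingers":0,"dx":1,"dy":0,"dz":-30,"rx":0,"ry":0,"rz":0},{"fingers":0,"dx":1,"dy":0,"dz":-30,"rx":0,"ry":0,"rz":0},{"fingers":0,"dx":1,"dy":0,"dz":-30,"rx":0,"ry":0,"rz":0},{"fingers":0,"dx":1,"dy":0,"dz":-30,"rx":0,"ry":0,"rz":0}]' 60; python3 go.py 410.3 -29.3 -33 22.9;  python3 -c "
from h import *
snap('wrist','w44.png')
g=snap('scene','s11.png');cv2.imwrite('pics/s11z.png',cv2.resize(g['pixels'][150:300,300:500],None,fx=4,fy=4,interpolation=2)[:,:,::-1])"
```

```text
clock: 39.48
eef_pos: [0.4118, -0.0296, -0.0315]
tcp_rot: [1.735, 2.618, 0.001]
wrist_force: [-0.9, 1.0, 8.2]
finger_gap: 0.148
t 39.48 p [411.8 -29.6 -31.5] jaw 22.92 tool z [ 1.e-03 -2.e-04 -1.e+00] q [-0.25  0.38 -0.76  0.43  0.    0.92] gap 12.6 F [-0.9  1.   8.2]
d [-1.5  0.3 -1.5]
rz -0.02
```

View pics/s11z.png

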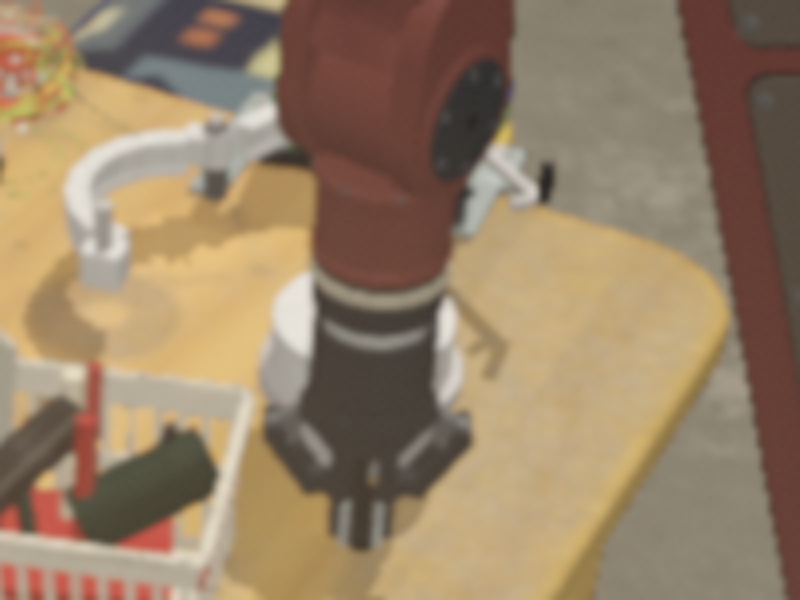

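```bash
python3 -m crank '[{"fingers":0,"dx":8,"dy":-5,"dz":0,"rx":0,"ry":0,"rz":0},{"fingers":0,"dx":20,"dy":-13,"dz":0,"rx":0,"ry":0,"rz":0},{"fingers":0,"dx":34,"dy":-22,"dz":0,"rx":0,"ry":0,"rz":0},{"fingers":0,"dx":48,"dy":-32,"dz":0,"rx":0,"ry":0,"rz":0},{"fingers":0,"dx":62,"dy":-41,"dz":0,"rx":0,"ry":0,"rz":0},{"fingers":0,"dx":76,"dy":-50,"dz":0,"rx":0,"ry":0,"rz":0},{"fingers":0,"dx":90,"dy":-59,"dz":0,"rx":0,"ry":0,"rz":0},{"fingers":0,"dx":103,"dy":-67,"dz":0,"rx":0,"ry":0,"rz":0}]' 60; python3 -m crank '[{"fingers":0,"dx":0,"dy":0,"dz":0,"rx":0,"ry":0,"rz":0},{"fingers":0,"dx":0,"dy":0,"dz":0,"rx":0,"ry":0,"rz":0}]'; python3 go.py;  python3 -c "
from h import *
import fit as f
snap('wrist','w45.png')
g=snap('top','t11.png');cv2.imwrite('pics/t11z.png',cv2.resize(g['pixels'][150:320,340:560],None,fx=3.5,fy=3.5,interpolation=2)[:,:,::-1])
P=cloud(g); print(f.enc(P,.5585,-.205,.075,.085,.098))"
```

```text
clock: 40.58
eef_pos: [0.5117, -0.0948, -0.0319]
tcp_rot: [-1.732, -2.614, -0.0]
wrist_force: [-11.0, 8.1, 16.2]
finger_gap: 0.149
clock: 40.83
eef_pos: [0.5143, -0.0964, -0.0315]
tcp_rot: [-1.736, -2.618, -0.0]
wrist_force: [-3.6, 2.1, 8.4]
finger_gap: 0.151
t 40.83 p [514.3 -96.4 -31.5] jaw 22.92 tool z [-0.e+00  2.e-04 -1.e+00] q [-0.33  0.53 -0.46  0.58  0.    0.85] gap 12.9 F [-3.6  2.1  8.4]
(array([ 559.7, -212.8]), 58.2, array([ 552.4, -243.8], dtype=float32), 526)
```

View pics/t11z.png

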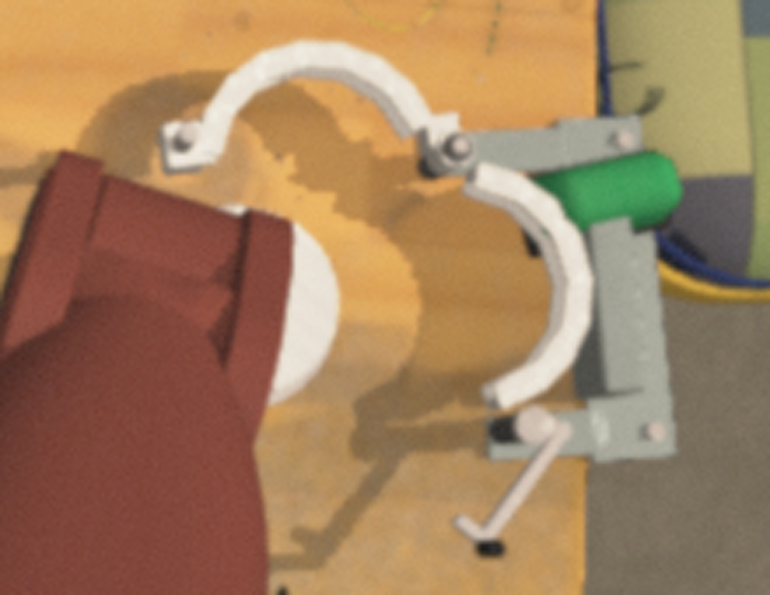

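View pics/w45.png

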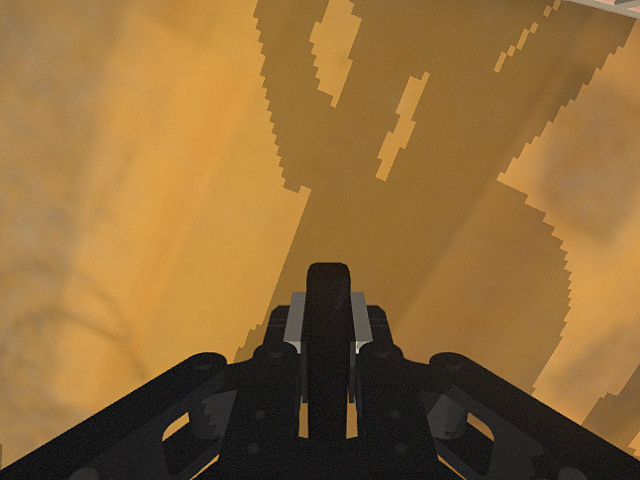

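```bash
cat > dome.py <<'E'
from h import *
from scipy.optimize import least_squares
import sys
def dome(P,c0,camside=(-180,180),r=.059,zl=(.086,.098)):
    m=(P[...,2]>zl[0])&(P[...,2]<zl[1])&(np.hypot(P[...,0]-c0[0],P[...,1]-c0[1])<.08)
    q=P[m][:,:2]; c=np.array(c0)
    for it in range(4):
        d=q-c; rr=np.hypot(*d.T); a=np.degrees(np.arctan2(d[:,1],d[:,0]))
        E=[]
        for k in range(camside[0],camside[1],6):
            s=abs(a-k)<3
            if s.sum()>3 and rr[s].max()>.05: E.append(q[s][rr[s].argmax()])
        E=np.array(E); f=least_squares(lambda p: np.hypot(E[:,0]-p[0],E[:,1]-p[1])-r,c,loss='soft_l1',f_scale=.001); c=f.x
    return np.round(c*1000,1),len(E),np.abs(f.fun).mean()*1000
if __name__=='__main__':
    x,y,lo,hi=[float(a) for a in sys.argv[1:5]]
    g=snap('top','t_d.png'); print(dome(cloud(g),(x,y),(int(lo),int(hi))))
E
python3 dome.py .5585 -.205 -110 0; python3 dome.py .5585 -.205 -100 20
```

```text
(array([ 558.3, -205.4]), 13, np.float64(0.5007993813629887))
(array([ 557.4, -205.4]), 12, np.float64(0.34147691284385057))
```

```bash
python3 -m crank '[{"fingers":0,"dx":1,"dy":-7,"dz":0,"rx":0,"ry":0,"rz":0},{"fingers":0,"dx":2,"dy":-20,"dz":0,"rx":0,"ry":0,"rz":0},{"fingers":0,"dx":3.5,"dy":-35,"dz":0,"rx":0,"ry":0,"rz":0},{"fingers":0,"dx":4.5,"dy":-50,"dz":0,"rx":0,"ry":0,"rz":0},{"fingers":0,"dx":5.5,"dy":-65,"dz":0,"rx":0,"ry":0,"rz":0},{"fingers":0,"dx":6.5,"dy":-80,"dz":0,"rx":0,"ry":0,"rz":0},{"fingers":0,"dx":7.5,"dy":-95,"dz":0,"rx":0,"ry":0,"rz":0},{"fingers":0,"dx":8,"dy":-100,"dz":0,"rx":0,"ry":0,"rz":0}]' 60; python3 -m crank '[{"fingers":0,"dx":0,"dy":0,"dz":0,"rx":0,"ry":0,"rz":0},{"fingers":0,"dx":0,"dy":0,"dz":0,"rx":0,"ry":0,"rz":0}]'; python3 go.py; python3 dome.py .566 -.305 -100 10;  python3 -c "
from h import *
g=snap('top','t12.png');cv2.imwrite('pics/t12z.png',cv2.resize(g['pixels'][150:320,340:560],None,fx=3.5,fy=3.5,interpolation=2)[:,:,::-1])"
```

```text
clock: 42.02
eef_pos: [0.5223, -0.1951, -0.0315]
tcp_rot: [-1.734, -2.618, -0.005]
wrist_force: [-1.4, 11.7, 12.2]
finger_gap: 0.154
clock: 42.28
eef_pos: [0.5224, -0.1956, -0.0314]
tcp_rot: [-1.734, -2.619, -0.002]
wrist_force: [-1.4, 4.7, 9.5]
finger_gap: 0.152
t 42.27 p [ 522.4 -195.6  -31.4] jaw 22.98 tool z [ 5.0e-04  1.5e-03 -1.0e+00] q [-0.49  0.58 -0.37  0.62  0.    0.68] gap 13.0 F [-1.4  4.7  9.5]Traceback (most recent call last):
  File "dome.py", line 17, in <module>
    g=snap('top','t_d.png'); print(dome(cloud(g),(x,y),(int(lo),int(hi))))
                                   ~~~~^^^^^^^^^^^^^^^^^^^^^^^^^^^^^^^^^^
  File "dome.py", line 13, in dome
    E=np.array(E); f=least_squares(lambda p: np.hypot(E[:,0]-p[0],E[:,1]-p[1])-r,c,loss='soft_l1',f_scale=.001); c=f.x
                     ~~~~~~~~~~~~~^^^^^^^^^^^^^^^^^^^^^^^^^^^^^^^^^^^^^^^^^^^^^^^^^^^^^^^^^^^^^^^^^^^^^^^^^^^^^
    return func(*args, **kwargs)
    vector_fun = VectorFunction(
        fun_wrapped,
    ...<6 lines>...
        workers=workers
    )
    self._update_fun()
    ~~~~~~~~~~~~~~~~^^
    self.f = self.fun_wrapped(xp_copy(self.x))
             ~~~~~~~~~~~~~~~~^^^^^^^^^^^^^^^^^
    return np.atleast_1d(self.fun(x))
                         ~~~~~~~~^^^
    return self.f(x, *self.args, **self.kwargs)
           ~~~~~~^^^^^^^^^^^^^^^^^^^^^^^^^^^^^^
  File "dome.py", line 13, in <lambda>
    E=np.array(E); f=least_squares(lambda p: np.hypot(E[:,0]-p[0],E[:,1]-p[1])-r,c,loss='soft_l1',f_scale=.001); c=f.x
                                                      ~^^^^^
IndexError: too many indices for array: array is 1-dimensional, but 2 were indexed
```

View pics/t12z.png

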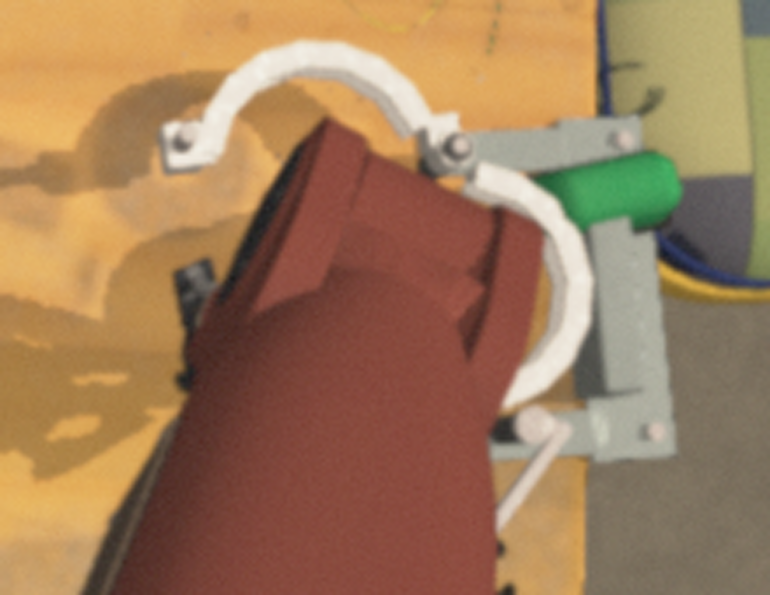

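```bash
python3 -m crank '[{"fingers":0,"dx":0.5,"dy":-6,"dz":0,"rx":0,"ry":0,"rz":0},{"fingers":0,"dx":0.5,"dy":-14,"dz":0,"rx":0,"ry":0,"rz":0},{"fingers":0,"dx":1,"dy":-22,"dz":0,"rx":0,"ry":0,"rz":0},{"fingers":0,"dx":1.5,"dy":-30,"dz":0,"rx":0,"ry":0,"rz":0},{"fingers":0,"dx":1.5,"dy":-36,"dz":0,"rx":0,"ry":0,"rz":0},{"fingers":0,"dx":1.5,"dy":-36,"dz":0,"rx":0,"ry":0,"rz":0}]' 60; python3 go.py; python3 -m crank '[{"fingers":0,"dx":0.2,"dy":-5,"dz":0,"rx":0,"ry":0,"rz":0},{"fingers":0,"dx":0.4,"dy":-10,"dz":0,"rx":0,"ry":0,"rz":0},{"fingers":0,"dx":0.6,"dy":-14,"dz":0,"rx":0,"ry":0,"rz":0},{"fingers":0,"dx":0.6,"dy":-14.5,"dz":0,"rx":0,"ry":0,"rz":0},{"fingers":0,"dx":0.6,"dy":-14.5,"dz":0,"rx":0,"ry":0,"rz":0}]'; python3 go.py
```

```text
clock: 43.12
eef_pos: [0.524, -0.2313, -0.0314]
tcp_rot: [-1.734, -2.619, -0.004]
wrist_force: [-1.4, 6.1, 9.5]
finger_gap: 0.151
t 43.12 p [ 524.  -231.3  -31.4] jaw 22.99 tool z [ 7.0e-04  2.3e-03 -1.0e+00] q [-0.54  0.6  -0.32  0.65  0.    0.62] gap 12.9 F [-1.4  6.1  9.5]
clock: 43.75
eef_pos: [0.5245, -0.2448, -0.0314]
tcp_rot: [-1.733, -2.619, -0.005]
wrist_force: [-1.0, 10.5, 11.1]
finger_gap: 0.152
t 43.75 p [ 524.5 -244.8  -31.4] jaw 23.02 tool z [ 4.0e-04  3.4e-03 -1.0e+00] q [-0.57  0.61 -0.3   0.66  0.    0.6 ] gap 13.0 F [-1.  10.5 11.1]
```

```bash
python3 -m crank '[{"fingers":0,"dx":0,"dy":0,"dz":0,"rx":0,"ry":0,"rz":0},{"fingers":40,"dx":0,"dy":0,"dz":0,"rx":0,"ry":0,"rz":0},{"fingers":40,"dx":0,"dy":0,"dz":0,"rx":0,"ry":0,"rz":0},{"fingers":40,"dx":0,"dy":0,"dz":0,"rx":0,"ry":0,"rz":0},{"fingers":40,"dx":-5,"dy":10,"dz":40,"rx":0,"ry":0,"rz":0},{"fingers":40,"dx":-15,"dy":30,"dz":90,"rx":0,"ry":0,"rz":0},{"fingers":40,"dx":-20,"dy":50,"dz":140,"rx":0,"ry":0,"rz":0},{"fingers":40,"dx":-40,"dy":100,"dz":190,"rx":0,"ry":0,"rz":0}]' 60; python3 -m crank '[{"fingers":40,"dx":-30,"dy":50,"dz":0,"rx":0,"ry":0,"rz":0},{"fingers":40,"dx":-60,"dy":100,"dz":0,"rx":0,"ry":0,"rz":0},{"fingers":40,"dx":-90,"dy":150,"dz":0,"rx":0,"ry":0,"rz":0},{"fingers":40,"dx":-90,"dy":200,"dz":0,"rx":0,"ry":0,"rz":0},{"fingers":40,"dx":-90,"dy":200,"dz":0,"rx":0,"ry":0,"rz":0}]'; python3 go.py;python3 dome.py .568 -.354 -180 180;  python3 -c "
from h import *
import fit as f
g=snap('top','t13.png');cv2.imwrite('pics/t13z.png',cv2.resize(g['pixels'][150:320,340:560],None,fx=3.5,fy=3.5,interpolation=2)[:,:,::-1])
P=cloud(g); print(f.enc(P,.568,-.354,.062,.086,.098),f.enc(P,.568,-.354,.03,.105,.13),f.handle(P,.568,-.354))"
```

```text
clock: 44.75
eef_pos: [0.4881, -0.155, 0.1524]
tcp_rot: [1.736, 2.615, 0.0]
wrist_force: [-0.1, 0.4, 0.0]
finger_gap: 0.468
clock: 45.38
eef_pos: [0.3969, 0.048, 0.1507]
tcp_rot: [1.73, 2.622, 0.001]
wrist_force: [-0.2, -0.6, 0.1]
finger_gap: 0.464
t 45.38 p [396.9  48.  150.7] jaw 23.19 tool z [ 5.e-04  4.e-04 -1.e+00] q [-0.06  0.09 -0.54  0.95  0.    1.1 ] gap 39.7 F [-0.2 -0.6  0.1]
(array([ 569.9, -353.4]), 60, np.float64(0.5764209390790783))
(array([ 570.1, -353.2]), 60.4, array([ 569.3, -352.5], dtype=float32), 2110) (array([ 569.8, -353.1]), 12.9, array([ 569.5, -351.4], dtype=float32), 120) (np.float64(108.60552594687037), 343)
```

View pics/t13z.png

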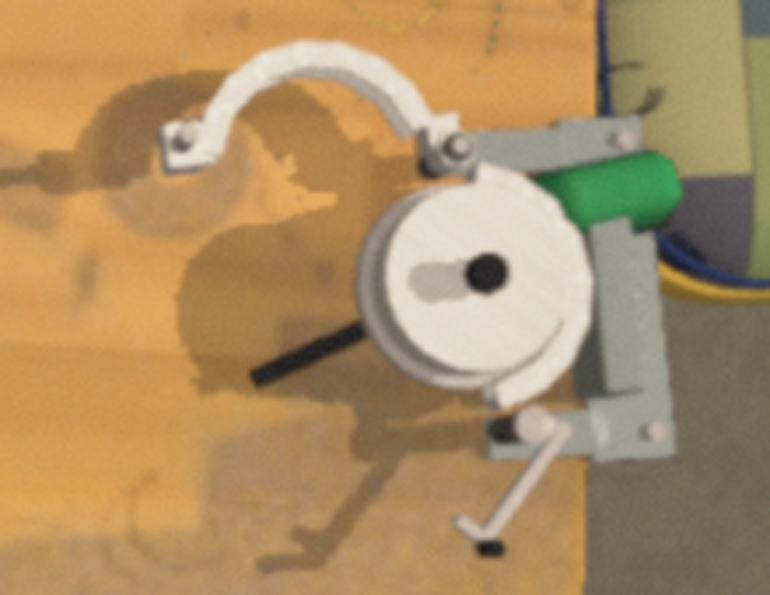

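```bash
python3 -c "
from h import *
P=cloud(snap('top','t14.png'))
d=np.hypot(P[...,0]-.5695,P[...,1]+.354); m=(d>.085)&(d<.15)&(P[...,2]>.02)&(P[...,2]<.036)&(P[...,1]>-.3)&(P[...,0]<.6)
q=(P[m][:,:2]*1000).astype(np.float32); l=cv2.fitLine(q,cv2.DIST_HUBER,0,.01,.01).ravel(); print(l,np.degrees(np.arctan2(l[1],l[0])),len(q))
c=np.array([569.5,-354]); n=np.array([-l[1],l[0]]); print('offset of c from line',(c-l[2:])@n); t=l[:2]*np.sign(l[1]); p=l[2:]+t*((c-l[2:])@t+118); print(p)"; python3 go.py
```

```text
[ 3.7829709e-01 -9.2568421e-01  5.2504449e+02 -2.4811043e+02] -67.77176 158
offset of c from line 1.0940424719192379
[ 523.84820334 -245.1831308 ]
t 45.52 p [397.6  45.1 150.5] jaw 22.94 tool z [ 2.e-04 -4.e-04 -1.e+00] q [-0.07  0.09 -0.54  0.95 -0.    1.1 ] gap 40.0 F [0.1 0.4 0.6]
```

```bash
python3 -m crank '[{"fingers":40,"dx":20,"dy":-50,"dz":0,"rx":0,"ry":0,"rz":0},{"fingers":40,"dx":45,"dy":-105,"dz":0,"rx":0,"ry":0,"rz":0},{"fingers":40,"dx":70,"dy":-160,"dz":0,"rx":0,"ry":0,"rz":0},{"fingers":40,"dx":95,"dy":-215,"dz":0,"rx":0,"ry":0,"rz":0},{"fingers":40,"dx":115,"dy":-265,"dz":-20,"rx":0,"ry":0,"rz":0},{"fingers":40,"dx":126,"dy":-290,"dz":-60,"rx":0,"ry":0,"rz":0},{"fingers":40,"dx":126,"dy":-290,"dz":-110,"rx":0,"ry":0,"rz":0},{"fingers":40,"dx":126,"dy":-290,"dz":-130,"rx":0,"ry":0,"rz":0}]' 60; python3 -m crank '[{"fingers":40,"dx":0,"dy":0,"dz":0,"rx":0,"ry":0,"rz":0},{"fingers":40,"dx":0,"dy":0,"dz":0,"rx":0,"ry":0,"rz":0}]'; python3 go.py 523.8 -245.2 -31.5 22.4; python3 -c "
from h import *
g=snap('wrist','w46.png'); print(plane(g,[(328,240),(328,300)],.028)*1000)"
```

```text
clock: 46.52
eef_pos: [0.5207, -0.2456, 0.017]
tcp_rot: [-1.737, -2.612, 0.0]
wrist_force: [0.1, -0.1, 0.5]
finger_gap: 0.465
clock: 46.78
eef_pos: [0.5237, -0.2457, 0.0213]
tcp_rot: [1.737, 2.617, -0.0]
wrist_force: [0.6, -0.2, 1.0]
finger_gap: 0.465
t 46.77 p [ 523.7 -245.7   21.3] jaw 22.86 tool z [ 1.e-03 -8.e-04 -1.e+00] q [-0.57  0.54 -0.26  0.77 -0.    0.61] gap 39.7 F [ 0.6 -0.2  1. ]
d [  0.1   0.5 -52.8]
rz -0.46
[[ 515.62863678 -226.29468477   28.        ]
 [ 526.70450597 -252.56618925   28.        ]]
```

View pics/w46.png

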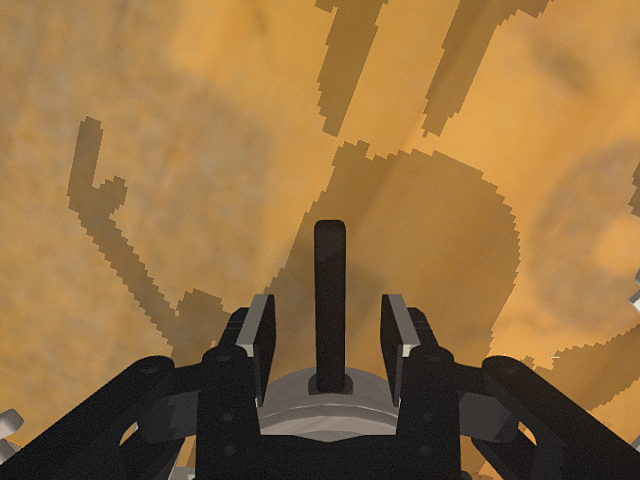

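```bash
python3 -m crank '[{"fingers":40,"dx":0,"dy":0,"dz":-25,"rx":0,"ry":0,"rz":0},{"fingers":40,"dx":0,"dy":0,"dz":-48,"rx":0,"ry":0,"rz":0},{"fingers":40,"dx":0,"dy":0,"dz":-53,"rx":0,"ry":0,"rz":0},{"fingers":40,"dx":0,"dy":0,"dz":-53,"rx":0,"ry":0,"rz":0},{"fingers":0,"dx":0,"dy":0,"dz":-53,"rx":0,"ry":0,"rz":0},{"fingers":0,"dx":0,"dy":0,"dz":-53,"rx":0,"ry":0,"rz":0},{"fingers":0,"dx":0,"dy":0,"dz":-53,"rx":0,"ry":0,"rz":0},{"fingers":0,"dx":0,"dy":0,"dz":-53,"rx":0,"ry":0,"rz":0}]' 60; python3 go.py; python3 -m crank '[{"fingers":0,"dx":0,"dy":-1,"dz":0,"rx":0,"ry":0,"rz":0},{"fingers":0,"dx":0,"dy":-2,"dz":0,"rx":0,"ry":0,"rz":0},{"fingers":0,"dx":0,"dy":-3,"dz":0,"rx":0,"ry":0,"rz":0},{"fingers":0,"dx":0,"dy":-3,"dz":0,"rx":0,"ry":0,"rz":0},{"fingers":0,"dx":0,"dy":-3,"dz":0,"rx":0,"ry":0,"rz":0}]'; python3 go.py
```

```text
clock: 47.82
eef_pos: [0.5243, -0.2449, -0.0314]
tcp_rot: [1.734, 2.617, 0.0]
wrist_force: [-0.5, -0.0, 7.8]
finger_gap: 0.151
t 47.83 p [ 524.3 -244.9  -31.4] jaw 22.94 tool z [ 1.7e-03 -9.0e-04 -1.0e+00] q [-0.56  0.61 -0.31  0.65  0.    0.61] gap 12.9 F [-0.5 -0.   7.8]
clock: 48.45
eef_pos: [0.5239, -0.2453, -0.0315]
tcp_rot: [-1.733, -2.62, -0.005]
wrist_force: [-1.0, 10.7, 12.0]
finger_gap: 0.148
t 48.45 p [ 523.9 -245.3  -31.5] jaw 23.03 tool z [ 0.0013  0.0033 -1.    ] q [-0.57  0.61 -0.31  0.66  0.    0.6 ] gap 12.6 F [-1.  10.7 12. ]
```

```bash
python3 -m crank '[{"fingers":0,"dx":0,"dy":-1,"dz":0.5,"rx":0,"ry":0,"rz":0},{"fingers":0,"dx":0,"dy":-2,"dz":0.5,"rx":0,"ry":0,"rz":0},{"fingers":0,"dx":0,"dy":-2.5,"dz":0.5,"rx":0,"ry":0,"rz":0},{"fingers":0,"dx":0,"dy":-2.5,"dz":0.5,"rx":0,"ry":0,"rz":0},{"fingers":0,"dx":0,"dy":-2.5,"dz":0.5,"rx":0,"ry":0,"rz":0}]'; python3 go.py
```

```text
clock: 49.08
eef_pos: [0.5237, -0.2482, -0.0313]
tcp_rot: [-1.733, -2.619, -0.004]
wrist_force: [0.4, 8.1, 6.8]
finger_gap: 0.147
t 49.08 p [ 523.7 -248.2  -31.3] jaw 23.02 tool z [ 8.0e-04  2.7e-03 -1.0e+00] q [-0.57  0.61 -0.3   0.66  0.    0.6 ] gap 12.6 F [0.4 8.1 6.8]
```

```bash
python3 -m crank '[{"fingers":0,"dx":0,"dy":1.5,"dz":0,"rx":0,"ry":0,"rz":0},{"fingers":40,"dx":0,"dy":1.5,"dz":0,"rx":0,"ry":0,"rz":0},{"fingers":40,"dx":0,"dy":1.5,"dz":0,"rx":0,"ry":0,"rz":0},{"fingers":40,"dx":0,"dy":1.5,"dz":0,"rx":0,"ry":0,"rz":0},{"fingers":40,"dx":-5,"dy":10,"dz":40,"rx":0,"ry":0,"rz":0},{"fingers":40,"dx":-15,"dy":30,"dz":90,"rx":0,"ry":0,"rz":0},{"fingers":40,"dx":-20,"dy":50,"dz":140,"rx":0,"ry":0,"rz":0},{"fingers":40,"dx":-40,"dy":100,"dz":190,"rx":0,"ry":0,"rz":0}]' 60; python3 -m crank '[{"fingers":40,"dx":0,"dy":50,"dz":50,"rx":0,"ry":0,"rz":-9},{"fingers":40,"dx":0,"dy":55,"dz":60,"rx":0,"ry":0,"rz":-19},{"fingers":40,"dx":0,"dy":55,"dz":60,"rx":0,"ry":0,"rz":-23},{"fingers":40,"dx":0,"dy":55,"dz":60,"rx":0,"ry":0,"rz":-23}]'; python3 go.py;python3 dome.py .568 -.354 -180 180;  python3 -c "
from h import *
from dome import dome
g=snap('wrist','w47.png');P=cloud(g); print('wrist dome',dome(P,(.568,-.355)), 'flange',dome(P,(.568,-.356),(20,150),.067,(.048,.058)))"
```

```text
clock: 50.08
eef_pos: [0.487, -0.158, 0.1524]
tcp_rot: [1.736, 2.615, 0.0]
wrist_force: [0.2, 0.3, -0.2]
finger_gap: 0.465
clock: 50.58
eef_pos: [0.4864, -0.1024, 0.2106]
tcp_rot: [2.222, 2.221, 0.0]
wrist_force: [0.1, 0.2, -0.6]
finger_gap: 0.47
t 50.58 p [ 486.4 -102.4  210.6] jaw -0.02 tool z [ 3.e-04 -2.e-04 -1.e+00] q [-0.35  0.23 -0.2   1.14 -0.    1.22] gap 40.1 F [ 0.1  0.2 -0.6]
(array([ 570.2, -356.3]), 28, np.float64(0.6245377212802807))
wrist dome (array([ 569.3, -355.2]), 13, np.float64(0.24997400182937002)) flange (array([ 570.2, -354.5]), 7, np.float64(0.3837087993844817))
```

View pics/w47.png

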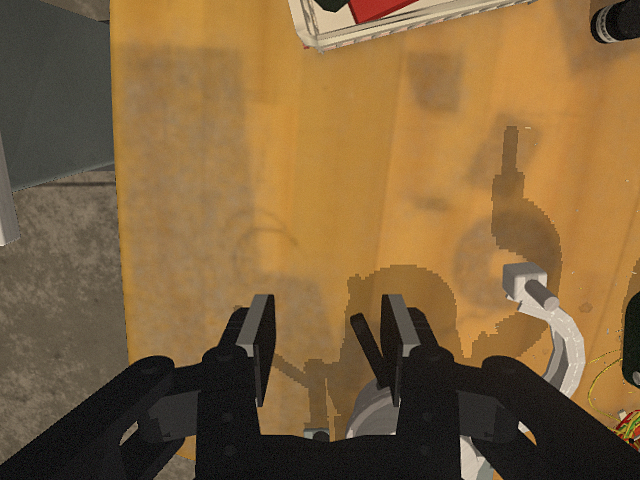

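```bash
python3 -m crank '[{"fingers":40,"dx":20,"dy":0,"dz":0,"rx":0,"ry":0,"rz":10},{"fingers":40,"dx":45,"dy":0,"dz":0,"rx":0,"ry":0,"rz":20},{"fingers":40,"dx":75,"dy":0,"dz":0,"rx":0,"ry":0,"rz":30},{"fingers":40,"dx":105,"dy":0,"dz":0,"rx":0,"ry":0,"rz":40},{"fingers":40,"dx":135,"dy":-20,"dz":0,"rx":0,"ry":0,"rz":50},{"fingers":40,"dx":160,"dy":-40,"dz":0,"rx":0,"ry":0,"rz":60},{"fingers":40,"dx":177,"dy":-60,"dz":0,"rx":0,"ry":0,"rz":70},{"fingers":40,"dx":177,"dy":-72,"dz":-30,"rx":0,"ry":0,"rz":80}]'; python3 -m crank '[{"fingers":40,"dx":0,"dy":0,"dz":-30,"rx":0,"ry":0,"rz":10},{"fingers":40,"dx":0,"dy":0,"dz":-70,"rx":0,"ry":0,"rz":10},{"fingers":40,"dx":0,"dy":0,"dz":-70,"rx":0,"ry":0,"rz":10},{"fingers":40,"dx":0,"dy":0,"dz":-70,"rx":0,"ry":0,"rz":10}]'; python3 go.py 663.5 -174 28 90; python3 -c "
from h import *
import fit as f
g=snap('wrist','w48.png');P=cloud(g); print(f.enc(P,.663,-.174,.02,.088,.11))"
```

```text
clock: 51.68
eef_pos: [0.6655, -0.1764, 0.1808]
tcp_rot: [0.265, 3.127, -0.002]
wrist_force: [-0.1, 0.9, -0.5]
finger_gap: 0.468
clock: 52.18
eef_pos: [0.6639, -0.1749, 0.1117]
tcp_rot: [0.002, 3.141, -0.001]
wrist_force: [0.2, 0.7, 1.1]
finger_gap: 0.468
t 52.17 p [ 663.9 -174.9  111.7] jaw 89.93 tool z [ 1.e-03 -4.e-04 -1.e+00] q [-0.36  0.65  0.2   1.12 -0.   -0.36] gap 39.9 F [0.2 0.7 1.1]
d [ -0.4   0.9 -83.7]
rz 0.07
(array([ 663.3, -173.8]), 7.1, array([ 662.1, -173.7], dtype=float32), 676)
```

View pics/w48.png

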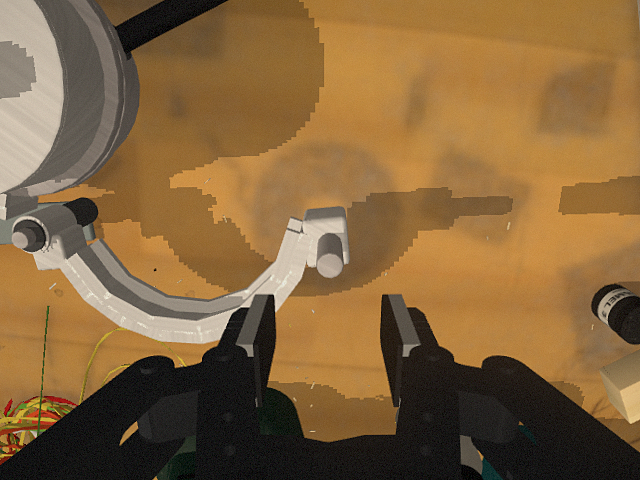

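```bash
python3 -m crank '[{"fingers":40,"dx":-0.5,"dy":1,"dz":-40,"rx":0,"ry":0,"rz":0},{"fingers":40,"dx":-0.5,"dy":1,"dz":-75,"rx":0,"ry":0,"rz":0},{"fingers":40,"dx":-0.5,"dy":1,"dz":-83,"rx":0,"ry":0,"rz":0},{"fingers":40,"dx":-0.5,"dy":1,"dz":-83,"rx":0,"ry":0,"rz":0},{"fingers":0,"dx":-0.5,"dy":1,"dz":-83,"rx":0,"ry":0,"rz":0},{"fingers":0,"dx":-0.5,"dy":1,"dz":-83,"rx":0,"ry":0,"rz":0},{"fingers":0,"dx":-0.5,"dy":1,"dz":-83,"rx":0,"ry":0,"rz":0},{"fingers":0,"dx":-0.5,"dy":1,"dz":-83,"rx":0,"ry":0,"rz":0}]' 25; python3 go.py; python3 -c "
from h import *
g=snap('wrist','w49.png')
H=np.array([658.5,-351.]);p=get_state()['eef_pos'][:2]*1000; print(np.hypot(*(p-H)),np.degrees(np.arctan2(*(p-H)[::-1])))
for a in range(88,178,4):
  print(a,np.round(H+179*np.array([np.cos(np.radians(a)),np.sin(np.radians(a))])-p).astype(int),end=' ')"
```

```text
clock: 53.22
eef_pos: [0.6641, -0.174, 0.0293]
tcp_rot: [0.002, 3.139, -0.002]
wrist_force: [-0.2, -0.5, 7.6]
finger_gap: 0.157
t 53.23 p [ 664.1 -174.    29.3] jaw 89.93 tool z [ 0.0028 -0.0011 -1.    ] q [-0.36  0.71  0.09  0.94 -0.   -0.36] gap 13.4 F [-0.2 -0.5  7.6]
177.10209654193662 88.16425910587242
88 [1 2] 92 [-12   2] 96 [-24   1] 100 [-37  -1] 104 [-49  -3] 108 [-61  -7] 112 [-73 -11] 116 [-84 -16] 120 [-95 -22] 124 [-106  -29] 128 [-116  -36] 132 [-125  -44] 136 [-134  -53] 140 [-143  -62] 144 [-150  -72] 148 [-157  -82] 152 [-164  -93] 156 [-169 -104] 160 [-174 -116] 164 [-178 -128] 168 [-181 -140] 172 [-183 -152] 176 [-184 -165]
```

View pics/w49.png

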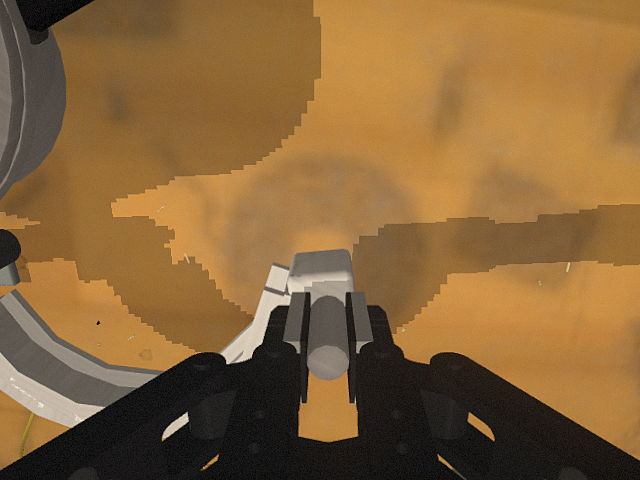

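```bash
python3 -m crank '[{"fingers":0,"dx":-12,"dy":0,"dz":0,"rx":0,"ry":0,"rz":0},{"fingers":0,"dx":-25,"dy":-1,"dz":0,"rx":0,"ry":0,"rz":0},{"fingers":0,"dx":-37,"dy":-2.5,"dz":0,"rx":0,"ry":0,"rz":0},{"fingers":0,"dx":-49,"dy":-5,"dz":0,"rx":0,"ry":0,"rz":0},{"fingers":0,"dx":-60,"dy":-9,"dz":0,"rx":0,"ry":0,"rz":0},{"fingers":0,"dx":-72,"dy":-13,"dz":0,"rx":0,"ry":0,"rz":0},{"fingers":0,"dx":-83,"dy":-18,"dz":0,"rx":0,"ry":0,"rz":0},{"fingers":0,"dx":-94,"dy":-24,"dz":0,"rx":0,"ry":0,"rz":0}]'; python3 go.py
```

```text
clock: 54.28
eef_pos: [0.5693, -0.1959, 0.0292]
tcp_rot: [-0.001, 3.14, 0.004]
wrist_force: [-1.5, 9.7, 13.6]
finger_gap: 0.15
t 54.27 p [ 569.3 -195.9   29.2] jaw 90.02 tool z [ 0.002   0.0023 -1.    ] q [-0.45  0.57 -0.18  0.82  0.   -0.46] gap 12.8 F [-1.5  9.7 13.6]
```

```bash
python3 -c "
import numpy as np
H=np.array([655.6,-352.7]);c=np.array([570.1,-198])
for a in list(range(122,178,4))+[177]:
  print(a,np.round(H+179*np.array([np.cos(np.radians(a)),np.sin(np.radians(a))])-c).astype(int))"
```

```text
122 [-9 -3]
126 [-20 -10]
130 [-30 -18]
134 [-39 -26]
138 [-48 -35]
142 [-56 -44]
146 [-63 -55]
150 [-70 -65]
154 [-75 -76]
158 [-80 -88]
162 [-85 -99]
166 [ -88 -111]
170 [ -91 -124]
174 [ -93 -136]
177 [ -93 -145]
```

```bash
python3 -m crank '[{"fingers":0,"dx":-9,"dy":-3,"dz":0,"rx":0,"ry":0,"rz":0},{"fingers":0,"dx":-20,"dy":-10,"dz":0,"rx":0,"ry":0,"rz":0},{"fingers":0,"dx":-30,"dy":-18,"dz":0,"rx":0,"ry":0,"rz":0},{"fingers":0,"dx":-39,"dy":-26,"dz":0,"rx":0,"ry":0,"rz":0},{"fingers":0,"dx":-48,"dy":-35,"dz":0,"rx":0,"ry":0,"rz":0},{"fingers":0,"dx":-56,"dy":-44,"dz":0,"rx":0,"ry":0,"rz":0},{"fingers":0,"dx":-63,"dy":-55,"dz":0,"rx":0,"ry":0,"rz":0},{"fingers":0,"dx":-70,"dy":-65,"dz":0,"rx":0,"ry":0,"rz":0}]'; python3 go.py
```

```text
clock: 55.28
eef_pos: [0.4988, -0.2622, 0.0288]
tcp_rot: [0.001, 3.141, 0.001]
wrist_force: [-1.0, 2.7, 9.5]
finger_gap: 0.159
t 55.27 p [ 498.8 -262.2   28.8] jaw 89.97 tool z [ 7.e-04  5.e-04 -1.e+00] q [-0.61  0.51 -0.3   0.77  0.   -0.61] gap 13.6 F [-1.   2.7  9.5]
```

```bash
python3 -m crank '[{"fingers":0,"dx":-5,"dy":-11,"dz":0,"rx":0,"ry":0,"rz":0},{"fingers":0,"dx":-10,"dy":-23,"dz":0,"rx":0,"ry":0,"rz":0},{"fingers":0,"dx":-15,"dy":-34,"dz":0,"rx":0,"ry":0,"rz":0},{"fingers":0,"dx":-18,"dy":-46,"dz":0,"rx":0,"ry":0,"rz":0},{"fingers":0,"dx":-21,"dy":-59,"dz":0,"rx":0,"ry":0,"rz":0},{"fingers":0,"dx":-21,"dy":-59,"dz":0,"rx":0,"ry":0,"rz":0}]'; python3 go.py; python3 -c "
from h import *
g=snap('wrist','w50.png')"
```

```text
clock: 56.02
eef_pos: [0.4769, -0.3223, 0.0284]
tcp_rot: [-0.003, -3.141, 0.001]
wrist_force: [-5.1, 1.4, 7.9]
finger_gap: 0.152
t 56.02 p [ 476.9 -322.3   28.4] jaw 89.88 tool z [-1.1e-03 -7.0e-04 -1.0e+00] q [-0.72  0.53 -0.26  0.78 -0.   -0.72] gap 13.0 F [-5.1  1.4  7.9]
```

View pics/w50.png

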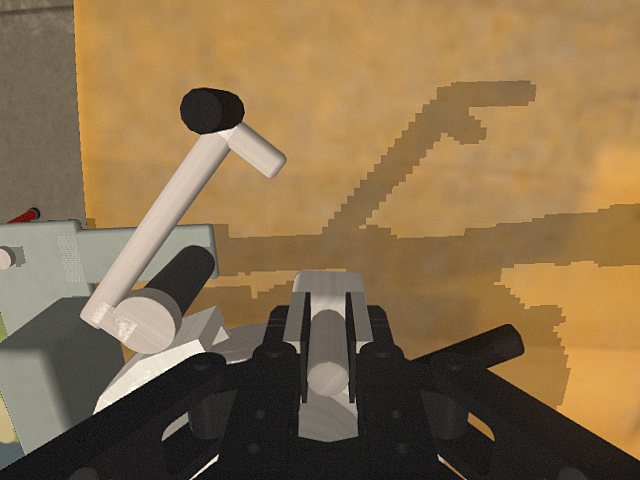

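```bash
python3 -m crank '[{"fingers":0,"dx":-1,"dy":-6,"dz":0,"rx":0,"ry":0,"rz":0},{"fingers":0,"dx":-2,"dy":-12,"dz":0,"rx":0,"ry":0,"rz":0},{"fingers":0,"dx":-2,"dy":-17,"dz":0,"rx":0,"ry":0,"rz":0},{"fingers":0,"dx":-2,"dy":-19,"dz":0,"rx":0,"ry":0,"rz":0},{"fingers":0,"dx":-2,"dy":-19,"dz":0,"rx":0,"ry":0,"rz":0}]'; python3 go.py
```

```text
clock: 56.7
eef_pos: [0.4751, -0.3387, 0.0283]
tcp_rot: [-0.001, -3.141, -0.004]
wrist_force: [-4.9, 9.3, 11.3]
finger_gap: 0.152
t 56.7 p [ 475.1 -338.7   28.3] jaw 89.98 tool z [-9.0e-04  2.7e-03 -1.0e+00] q [-0.75  0.54 -0.24  0.8   0.   -0.75] gap 13.0 F [-4.9  9.3 11.3]
```

```bash
python3 -m crank '[{"fingers":0,"dx":0,"dy":-2,"dz":0,"rx":0,"ry":0,"rz":0},{"fingers":0,"dx":0,"dy":-4,"dz":0,"rx":0,"ry":0,"rz":0},{"fingers":0,"dx":0,"dy":-4,"dz":0,"rx":0,"ry":0,"rz":0}]'; python3 go.py;python3 -m crank '[{"fingers":0,"dx":0,"dy":-2,"dz":0,"rx":0,"ry":0,"rz":0},{"fingers":0,"dx":0,"dy":-2,"dz":0,"rx":0,"ry":0,"rz":0}]'; python3 go.py
```

```text
clock: 57.08
eef_pos: [0.475, -0.3386, 0.0282]
tcp_rot: [0.002, -3.141, -0.015]
wrist_force: [-4.4, 23.6, 18.1]
finger_gap: 0.161
t 57.08 p [ 475.  -338.6   28.2] jaw 90.09 tool z [-9.0e-04  9.3e-03 -1.0e+00] q [-0.75  0.55 -0.23  0.8   0.01 -0.75] gap 13.7 F [-4.4 23.6 18.1]
clock: 57.32
eef_pos: [0.475, -0.3385, 0.0281]
tcp_rot: [0.004, -3.141, -0.02]
wrist_force: [-3.4, 31.7, 22.7]
finger_gap: 0.152
t 57.33 p [ 475.  -338.5   28.1] jaw 90.15 tool z [-9.000e-04  1.260e-02 -9.999e-01] q [-0.75  0.55 -0.23  0.8   0.01 -0.75] gap 13.0 F [-3.4 31.7 22.7]
```

```bash
python3 -m crank '[{"fingers":0,"dx":0,"dy":4,"dz":0,"rx":0,"ry":0,"rz":0},{"fingers":0,"dx":0,"dy":7.5,"dz":0,"rx":0,"ry":0,"rz":0},{"fingers":30,"dx":0,"dy":7.5,"dz":0,"rx":0,"ry":0,"rz":0},{"fingers":30,"dx":0,"dy":7.5,"dz":0,"rx":0,"ry":0,"rz":0},{"fingers":30,"dx":0,"dy":7.5,"dz":20,"rx":0,"ry":0,"rz":0},{"fingers":30,"dx":0,"dy":7.5,"dz":60,"rx":0,"ry":0,"rz":0},{"fingers":30,"dx":0,"dy":60,"dz":110,"rx":0,"ry":0,"rz":0},{"fingers":30,"dx":0,"dy":110,"dz":130,"rx":0,"ry":0,"rz":0}]';python3 -m crank '[{"fingers":30,"dx":-40,"dy":50,"dz":0,"rx":0,"ry":0,"rz":0},{"fingers":30,"dx":-80,"dy":100,"dz":0,"rx":0,"ry":0,"rz":0},{"fingers":30,"dx":-90,"dy":150,"dz":0,"rx":0,"ry":0,"rz":0},{"fingers":30,"dx":-90,"dy":200,"dz":0,"rx":0,"ry":0,"rz":0},{"fingers":30,"dx":-90,"dy":200,"dz":0,"rx":0,"ry":0,"rz":0}]'; python3 go.py;python3 -c "
from h import *
import fit as f
from dome import dome
g=snap('top','t15.png');cv2.imwrite('pics/t15z.png',cv2.resize(g['pixels'][150:320,340:560],None,fx=3.5,fy=3.5,interpolation=2)[:,:,::-1])
P=cloud(g); print(dome(P,(.569,-.355)),f.enc(P,.478,-.339,.018,.085,.11),f.enc(P,.402,-.354,.015,.085,.11),f.enc(P,.569,-.356,.03,.105,.13))"
```

```text
clock: 58.32
eef_pos: [0.4768, -0.2375, 0.1592]
tcp_rot: [0.005, 3.139, -0.002]
wrist_force: [-0.3, 0.8, 1.0]
finger_gap: 0.351
clock: 58.95
eef_pos: [0.3857, -0.0346, 0.1575]
tcp_rot: [-0.005, 3.141, 0.001]
wrist_force: [0.7, -0.0, 0.8]
finger_gap: 0.352
t 58.95 p [385.7 -34.6 157.5] jaw 90.17 tool z [ 9.e-04  4.e-04 -1.e+00] q [-0.28  0.06 -0.55  0.96  0.   -0.28] gap 30.1 F [ 0.7 -0.   0.8]
(array([ 570. , -356.2]), 60, np.float64(0.573331129600401)) (array([ 481.6, -339. ]), 7.5, array([ 480.9, -338.1], dtype=float32), 42) (array([ 402.5, -354.2]), 6.4, array([ 402. , -353.9], dtype=float32), 33) (array([ 569.5, -355.9]), 12.6, array([ 569.4, -354.6], dtype=float32), 123)
```

View pics/t15z.png

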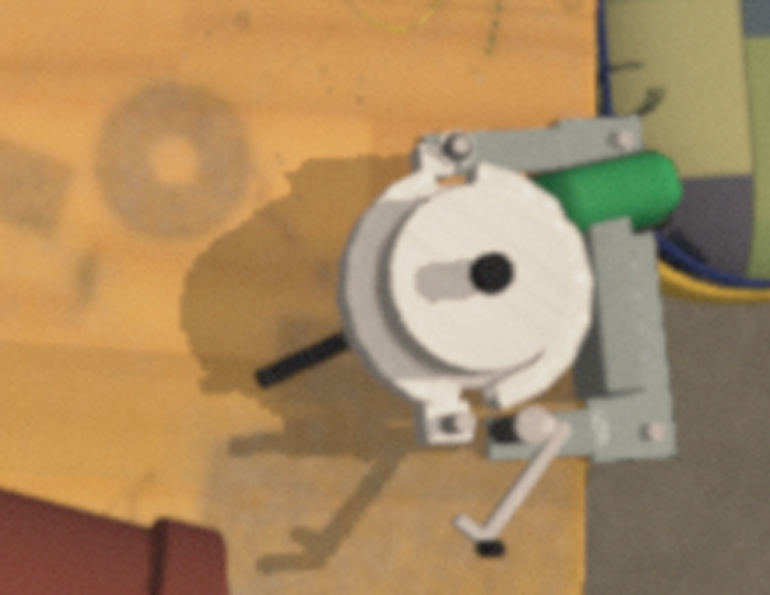

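```bash
python3 -m crank '[{"fingers":40,"dx":2,"dy":-45,"dz":0,"rx":0,"ry":0,"rz":-9},{"fingers":40,"dx":4,"dy":-90,"dz":0,"rx":0,"ry":0,"rz":-18},{"fingers":40,"dx":6,"dy":-135,"dz":0,"rx":0,"ry":0,"rz":-27},{"fingers":40,"dx":8,"dy":-180,"dz":0,"rx":0,"ry":0,"rz":-36},{"fingers":40,"dx":10,"dy":-225,"dz":0,"rx":0,"ry":0,"rz":-45},{"fingers":40,"dx":12,"dy":-270,"dz":0,"rx":0,"ry":0,"rz":-45},{"fingers":40,"dx":16,"dy":-310,"dz":0,"rx":0,"ry":0,"rz":-45},{"fingers":40,"dx":16,"dy":-320,"dz":-30,"rx":0,"ry":0,"rz":-45}]';python3 -m crank '[{"fingers":40,"dx":0,"dy":0,"dz":-10,"rx":0,"ry":0,"rz":0},{"fingers":40,"dx":0,"dy":0,"dz":-10,"rx":0,"ry":0,"rz":0}]'; python3 go.py 402.3 -354 37 45;python3 -c "
from h import *
import fit as f
g=snap('wrist','w51.png'); P=cloud(g); print(f.enc(P,.402,-.354,.018,.09,.11))"
```

```text
clock: 60.0
eef_pos: [0.4025, -0.3627, 0.1281]
tcp_rot: [1.208, 2.895, -0.004]
wrist_force: [-0.1, 0.0, -1.2]
finger_gap: 0.47
clock: 60.25
eef_pos: [0.4011, -0.3568, 0.1166]
tcp_rot: [-1.204, -2.9, -0.001]
wrist_force: [0.3, 0.1, 1.0]
finger_gap: 0.467
t 60.25 p [ 401.1 -356.8  116.6] jaw 44.89 tool z [-0.0012  0.0014 -1.    ] q [-0.86  0.37 -0.26  0.94  0.   -0.08] gap 39.9 F [0.3 0.1 1. ]
d [  1.2   2.8 -79.6]
rz 0.11
(array([ 401.5, -354.4]), 6.1, array([ 400.8, -353.6], dtype=float32), 464)
```

View pics/w51.png

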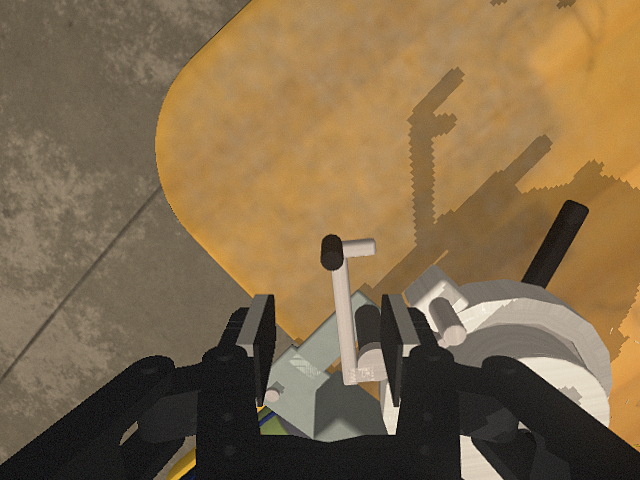

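```bash
python3 -c "
from h import *
g=snap('wrist','w52.png'); print(np.round(depthpts(g,[(343,290),(343,310),(360,247),(368,247),(332,262)])*1000))"; python3 -m crank '[{"fingers":40,"dx":0,"dy":1.5,"dz":-40,"rx":0,"ry":0,"rz":0},{"fingers":40,"dx":0,"dy":1.5,"dz":-70,"rx":0,"ry":0,"rz":0},{"fingers":40,"dx":0,"dy":1.5,"dz":-70,"rx":0,"ry":0,"rz":0}]'; python3 go.py 402 -354.2 38 45;python3 -c "
from h import *
g=snap('wrist','w53.png')"
```

```text
[[ 427. -370.   72.]
 [ 436. -379.   71.]
 [ 415. -344.   71.]
 [ 418. -341.   70.]
 [ 403. -355.   97.]]
clock: 60.72
eef_pos: [0.4013, -0.3544, 0.0465]
tcp_rot: [-1.202, -2.9, -0.002]
wrist_force: [0.0, -0.0, -0.0]
finger_gap: 0.469
t 60.73 p [ 401.3 -354.4   46.5] jaw 44.97 tool z [-0.0016  0.0019 -1.    ] q [-0.86  0.44 -0.35  0.78  0.   -0.07] gap 40.0 F [ 0. -0. -0.]
d [ 0.7  0.2 -8.5]
rz 0.03
```

View pics/w53.png

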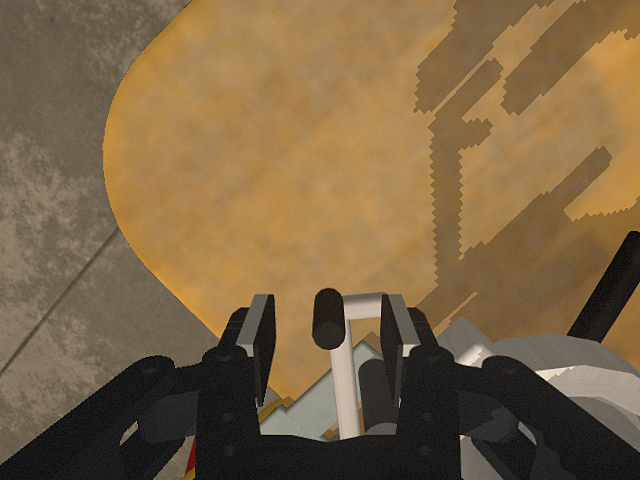

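```bash
python3 -m crank '[{"fingers":40,"dx":0.5,"dy":0,"dz":-8.5,"rx":0,"ry":0,"rz":0},{"fingers":40,"dx":0.5,"dy":0,"dz":-8.5,"rx":0,"ry":0,"rz":0},{"fingers":0,"dx":0.5,"dy":0,"dz":-8.5,"rx":0,"ry":0,"rz":0},{"fingers":0,"dx":0.5,"dy":0,"dz":-8.5,"rx":0,"ry":0,"rz":0},{"fingers":0,"dx":0.5,"dy":0,"dz":-8.5,"rx":0,"ry":0,"rz":0},{"fingers":0,"dx":0.5,"dy":0,"dz":-8.5,"rx":0,"ry":0,"rz":0}]' 25; python3 go.py; python3 -m crank '[{"fingers":0,"dx":4,"dy":8,"dz":0,"rx":0,"ry":0,"rz":0},{"fingers":0,"dx":10,"dy":16.5,"dz":0,"rx":0,"ry":0,"rz":0},{"fingers":0,"dx":17.5,"dy":24,"dz":0,"rx":0,"ry":0,"rz":0},{"fingers":0,"dx":25.5,"dy":30.5,"dz":0,"rx":0,"ry":0,"rz":0},{"fingers":0,"dx":34,"dy":36,"dz":0,"rx":0,"ry":0,"rz":0},{"fingers":0,"dx":34,"dy":36,"dz":0,"rx":0,"ry":0,"rz":0}]'; python3 go.py; python3 -c "
from h import *
g=snap('wrist','w54.png')"
```

```text
clock: 61.52
eef_pos: [0.4026, -0.3559, 0.0391]
tcp_rot: [1.204, 2.901, -0.0]
wrist_force: [0.1, 1.2, 5.4]
finger_gap: 0.129
t 61.52 p [ 402.6 -355.9   39.1] jaw 44.93 tool z [ 5.e-04 -5.e-04 -1.e+00] q [-0.86  0.45 -0.36  0.76  0.   -0.07] gap 11.0 F [0.1 1.2 5.4]
clock: 62.28
eef_pos: [0.4369, -0.3194, 0.0389]
tcp_rot: [1.203, 2.902, 0.0]
wrist_force: [-0.6, 1.1, 6.5]
finger_gap: 0.125
t 62.27 p [ 436.9 -319.4   38.9] jaw 44.97 tool z [ 5.e-04 -1.e-04 -1.e+00] q [-0.77  0.46 -0.35  0.76  0.    0.02] gap 10.7 F [-0.6  1.1  6.5]
```

View pics/w54.png

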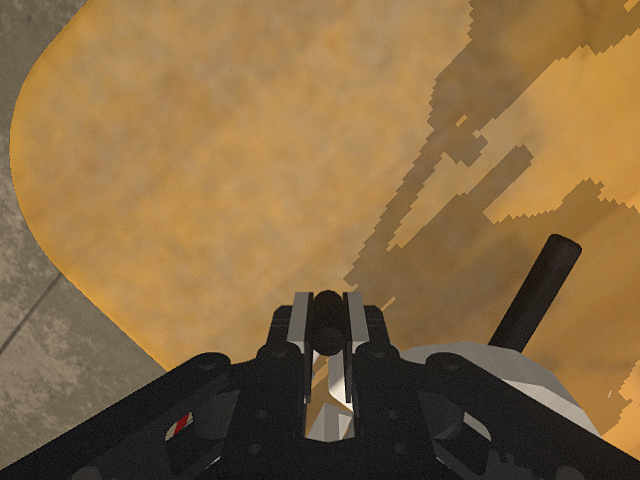

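```bash
python3 -m crank '[{"fingers":0,"dx":5,"dy":2.5,"dz":0,"rx":0,"ry":0,"rz":0},{"fingers":0,"dx":10,"dy":4.7,"dz":0,"rx":0,"ry":0,"rz":0},{"fingers":0,"dx":14,"dy":6,"dz":0,"rx":0,"ry":0,"rz":0},{"fingers":0,"dx":18,"dy":7.3,"dz":0,"rx":0,"ry":0,"rz":0},{"fingers":0,"dx":18,"dy":7.3,"dz":0,"rx":0,"ry":0,"rz":0}]'; python3 go.py;  python3 -m crank '[{"fingers":0,"dx":2,"dy":0.5,"dz":0,"rx":0,"ry":0,"rz":0},{"fingers":0,"dx":4,"dy":1,"dz":0,"rx":0,"ry":0,"rz":0},{"fingers":0,"dx":4,"dy":1,"dz":0,"rx":0,"ry":0,"rz":0}]'; python3 go.py
```

```text
clock: 62.95
eef_pos: [0.4547, -0.3128, 0.0389]
tcp_rot: [1.204, 2.901, -0.001]
wrist_force: [-0.4, -0.5, 6.2]
finger_gap: 0.125
t 62.95 p [ 454.7 -312.8   38.9] jaw 44.93 tool z [ 6.e-04 -6.e-04 -1.e+00] q [-0.73  0.48 -0.32  0.77 -0.    0.05] gap 10.7 F [-0.4 -0.5  6.2]
clock: 63.32
eef_pos: [0.4569, -0.3119, 0.0388]
tcp_rot: [-1.204, -2.899, 0.003]
wrist_force: [-6.7, -2.3, 9.5]
finger_gap: 0.127
t 63.33 p [ 456.9 -311.9   38.8] jaw 44.89 tool z [-0.0026 -0.001  -1.    ] q [-0.73  0.48 -0.31  0.78 -0.    0.06] gap 10.8 F [-6.7 -2.3  9.5]
```

```bash
python3 -m crank '[{"fingers":0,"dx":2,"dy":0.5,"dz":0,"rx":0,"ry":0,"rz":0},{"fingers":0,"dx":4,"dy":1,"dz":0,"rx":0,"ry":0,"rz":0},{"fingers":0,"dx":4,"dy":1,"dz":0,"rx":0,"ry":0,"rz":0}]'; python3 go.py
```

```text
clock: 63.7
eef_pos: [0.4569, -0.3118, 0.0386]
tcp_rot: [-1.205, -2.893, 0.01]
wrist_force: [-23.8, -6.2, 16.9]
finger_gap: 0.128
t 63.7 p [ 456.9 -311.8   38.6] jaw 44.78 tool z [-0.0098 -0.0028 -0.9999] q [-0.73  0.49 -0.31  0.78 -0.01  0.06] gap 10.9 F [-23.8  -6.2  16.9]
```

```bash
python3 -m crank '[{"fingers":0,"dx":-3,"dy":-1,"dz":0,"rx":0,"ry":0,"rz":0},{"fingers":0,"dx":-5.5,"dy":-1.5,"dz":0,"rx":0,"ry":0,"rz":0},{"fingers":30,"dx":-5.5,"dy":-1.5,"dz":0,"rx":0,"ry":0,"rz":0},{"fingers":30,"dx":-5.5,"dy":-1.5,"dz":0,"rx":0,"ry":0,"rz":0},{"fingers":30,"dx":-5.5,"dy":-1.5,"dz":20,"rx":0,"ry":0,"rz":0},{"fingers":30,"dx":-5.5,"dy":-1.5,"dz":60,"rx":0,"ry":0,"rz":0},{"fingers":30,"dx":-20,"dy":40,"dz":110,"rx":0,"ry":0,"rz":0},{"fingers":30,"dx":-40,"dy":90,"dz":120,"rx":0,"ry":0,"rz":0}]';python3 -m crank '[{"fingers":30,"dx":-20,"dy":50,"dz":0,"rx":0,"ry":0,"rz":0},{"fingers":30,"dx":-40,"dy":100,"dz":0,"rx":0,"ry":0,"rz":0},{"fingers":30,"dx":-50,"dy":150,"dz":0,"rx":0,"ry":0,"rz":0},{"fingers":30,"dx":-50,"dy":200,"dz":0,"rx":0,"ry":0,"rz":0},{"fingers":30,"dx":-50,"dy":200,"dz":0,"rx":0,"ry":0,"rz":0}]'; python3 go.py;python3 -c "
from h import *
import fit as f
from dome import dome
g=snap('top','t16.png');cv2.imwrite('pics/t16z.png',cv2.resize(g['pixels'][150:320,340:560],None,fx=3.5,fy=3.5,interpolation=2)[:,:,::-1])
P=cloud(g); print(dome(P,(.569,-.355)),f.enc(P,.480,-.339,.015,.085,.11),f.enc(P,.455,-.311,.015,.085,.11),f.enc(P,.569,-.356,.03,.105,.13),f.enc(P,.659,.270,.03,.036,.048),f.enc(P,.732,.046,.03,.036,.048))
d=np.hypot(P[...,0]-.5685,P[...,1]+.356); m=(d>.085)&(d<.15)&(P[...,2]>.02)&(P[...,2]<.036)&(P[...,1]>-.3)&(P[...,0]<.6)
q=(P[m][:,:2]*1000).astype(np.float32); l=cv2.fitLine(q,cv2.DIST_HUBER,0,.01,.01).ravel(); print(l,np.degrees(np.arctan2(l[1],l[0])),np.sort(np.hypot(q[:,0]-568.5,q[:,1]+356))[-3:])
g=snap('scene','s20.png');cv2.imwrite('pics/s20z.png',cv2.resize(g['pixels'][130:300,280:520],None,fx=3.3,fy=3.3,interpolation=2)[:,:,::-1])"
```

```text
clock: 64.7
eef_pos: [0.4238, -0.2209, 0.1609]
tcp_rot: [1.204, 2.897, -0.001]
wrist_force: [0.4, 0.1, 0.0]
finger_gap: 0.349
clock: 65.32
eef_pos: [0.3718, -0.0175, 0.1587]
tcp_rot: [-1.197, -2.904, -0.001]
wrist_force: [-0.3, -0.3, 0.2]
finger_gap: 0.349
t 65.33 p [371.8 -17.5 158.7] jaw 45.22 tool z [-0.e+00  7.e-04 -1.e+00] q [-0.24  0.03 -0.58  0.96  0.    0.54] gap 29.8 F [-0.3 -0.3  0.2]
(array([ 569.9, -356.1]), 60, np.float64(0.5031987149610994)) (array([ 480.8, -339.3]), 7.6, array([ 481.3, -338.1], dtype=float32), 40) (array([ 455., -310.]), 6.0, array([ 454.9, -309.2], dtype=float32), 32) (array([ 569.8, -356.3]), 12.6, array([ 569.4, -354.8], dtype=float32), 119) (array([658.8, 270. ]), 16.4, array([658.7, 269.8], dtype=float32), 146) (array([732.7,  47.1]), 16.4, array([731.8,  46.7], dtype=float32), 144)
[ 3.8517383e-01 -9.2284405e-01  5.2443134e+02 -2.5054428e+02] -67.34547 [142.60098 142.98766 143.02328]
```

View pics/t16z.png

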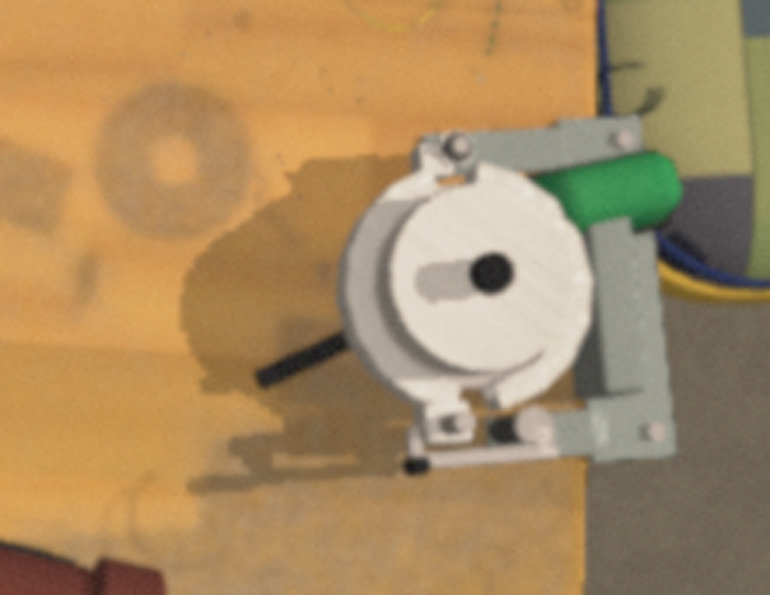

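View pics/s20z.png

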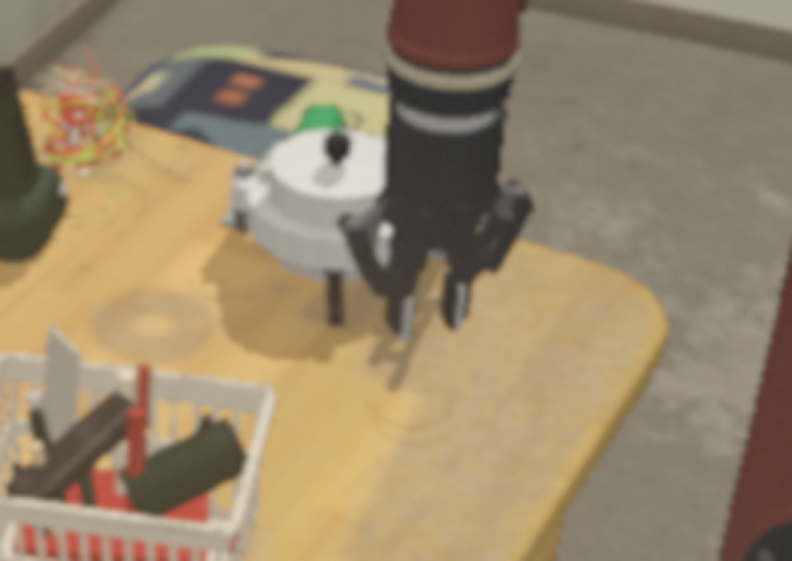

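```bash
python3 -c "
from station import *
print(finish_job())"
```

```text
the job is handed in; nothing more can be done
None
```

I handed the job in at about 65 s with every step done. All three spools are under the cover, the covered base is home in the stand, and the jaw and latch are both shut.

**What the last camera views showed**
- **Cover:** when I seated it, its top stood at z = 92 mm, as it should. Its centre is now at (570, -356) mm, about 1.5 mm from my estimate of the seat. I can't see the base itself once it is covered, but its handle points and reaches as it should for a base within about 1 mm of home.
- **Handle:** it points about 109° in the stand's frame, inside the allowed 90° to 135°.
- **Jaw and latch:** both were pushed to a hard stop. The jaw post and the latch pin are each within about 2 mm of where they should be when shut.
- **Paint pots:** neither one has moved.

**What went wrong or disagreed**
- **Fingertips:** they sit about 40 mm above the reported TCP, not at it. My first grasp closed in the air above the spool. After that I set heights from the wrist camera.
- **Knocked spool:** the first spool I put on the base was later found lying on the table. I don't know whether that was the announced knock or my own doing. I picked it up, put it back on the base and saw it standing there with the other two before the cover went on.
- **Spool position:** that spool stands right against the lip.
- **Base slide:** it stopped about 2–3 mm short the first time, so I gripped the handle again and pushed it the rest of the way.

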